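# Seat a filter cassette with the dock's two ejector levers

### The job

Put the white filter cassette upright into the grey filter dock, so that it rests on the toes of the two open blue ejector levers, and let go of it. Then swing the levers inward by feel, one part way first so that the cassette goes down evenly, until both clamp it firmly down on the dock's springy packing and stay clamped (press again one that slackens), gently enough that they do not crush its ears. Do not knock over or push away the bowl and the spice jars.

Things in the scene. Friction and masses are not known exactly. Their poses are not given: they have to be found in the camera images.
- cassette: White flat filter cassette, 0.2 to 0.42 kg. Body 30 (x) x 86 (y) x 60 mm high, blue stripe on each face; on it a grip rib 20 (x) x 40 (y) mm, its top 90 mm above the foot. At each y end an ear: a 7 mm round pin along x between two cheeks, at y = +-58 mm, 25 mm above the foot. Origin: centre of the underside, z up. Front and back alike: may go in either way round.
- cassette_grip (a point): Middle of the cassette's grip rib, 12 mm under its top; pinch the rib across its 20 mm thickness (cassette x).
- dock: Grey filter dock, fixed; base 76 (x) x 170 (y) x 20 mm high. Origin: centre of its underside; x points away from the robot to the brass pipe stubs, y to its left lever. The cassette goes straight down between two guide plates, its x along the dock's x (or half round), centred on the dock; low end guides leave 2.5 mm play each way in y.
- dock_mouth (a point): Centre of the flared mouth between the two guide plates, 104 mm above the worktop; below it the gap is 32.4 mm in x, the plates 52 mm wide in y. With both levers open the cassette comes to rest on their toes, its underside 46 to 51 mm above the worktop.
- dock_floor (a point): Centre of the dock's floor, 20 mm above the worktop. On it lies, out of sight under the cassette, a packing with two springy pads, of a thickness that differs from dock to dock: the seated cassette's underside ends 27 to 40 mm above the worktop, and only the resistance tells where. Each pad yields 1.8 mm (12 N per mm), then is hard.
- lever_left: Blue ejector lever at the dock's +y end; origin on its hinge, 70 mm from the dock's centre, 54 mm above the worktop; turns about the dock's x. Its axes equal the dock's when its jaws lie level. Starts swung outward (to dock +y) by 1.05 to 1.2 rad; ends 0.6 out to 0.25 rad inward. Two jaws 10 mm wide take the cassette's ear: swung inward the upper one presses it down, outward the toe lifts it.
- lever_left_knob (a point): Middle of the left lever's knob, a bar along x, 26 mm long, 13 mm thick, 65 mm from the hinge; the handle leans 0.45 rad further inward than the lever's z. Push it from outside, inward along its arc: the stiff hinge (0.2 N m, stays where left) takes about 3 N, more once the cassette meets the packing. At 6 to 8 N it is firmly clamped; above 9 N the ear (12 mm from the hinge) is crushed.
- lever_right: Blue ejector lever at the dock's -y end; origin on its hinge, 70 mm from the dock's centre, 54 mm above the worktop; turns about the dock's x. Its axes equal the dock's when its jaws lie level. Starts swung outward (to dock -y) by 1.05 to 1.2 rad; ends 0.6 out to 0.25 rad inward. Two jaws 10 mm wide take the cassette's ear: swung inward the upper one presses it down, outward the toe lifts it.
- lever_right_knob (a point): Middle of the right lever's knob: same size, lean and forces as the left; push it from outside (dock -y side) inward along its arc. One lever clamped alone makes the packing lift the other end past its upper jaw: so swing one in until its handle is nearly upright, clamp the other, clamp the first, then press the other again, as it slackens when the cassette levels.
- bowl: Bystander: thin clear bowl, 125 mm across, 44 mm high; origin under its centre.
- yellow_jar: Bystander: spice jar with a yellow cap, 42 mm across, 106 mm high; origin under its centre.
- green_jar: Bystander: spice jar with a green cap, 41 mm across, 108 mm high; origin under its centre.
Mind the look-alikes: they are no part of the job. Leave any black look-alike of the cassette alone.

How it is judged:
By the outcome, as a careful person would: the job done as asked, in the order asked, and still so for the second after the job is handed in, with the robot touching nothing.
It also fails if it takes over 72 s, if anything falls off the work surface, if the arm or the gripper's body presses on something with over 40 N, if the wrist force passes 120 N, or if a joint passes its speed limit or range.

### The arm

A 6-joint arm with a two-finger parallel gripper is mounted at the origin on a cart in front of the work surface, level with it; the furniture and walls round the work are solid. World frame = base frame: x ahead of the robot, y to its left, z up, the work surface at z = 0. Lengths are in mm, angles in rad, forces in N, time in s.
With the tool pointing down it reaches from about 275 to 1000 mm from the base axis. Payload 8.4 kg.
Tool frame: the origin (TCP) lies on the mounting face of the last link; the fingertips stand 173 mm ahead of it and the grasp point (between the pads) lies 155 mm ahead of it; z points along the fingers, y is the direction in which the jaws open and shut (so a half turn about z gives the same grasp; the last joint's range is limited). The gripper opens to 85 mm and grips with 20 to 120 N. Pads are 22 mm wide; open, the fingers measure 114 mm over their backs; the gripper's body (76 mm by 85 mm) begins 54 mm behind the grasp point. The pads swing forward as they close: fully open they stand 13 mm farther back than shut.
Start: joints at [1.129, 0.353, 1.633, -0, 1.155, -0.002], TCP at [266.099, 565.527, 404.681] pointing down, gripper open.
Joint ranges: [-2.63, 2.63], [-0.92, 2.1], [0.06, 2.66], [-1.3, 4.44], [0, 2.69], [-3.02, 3.02]. Speed limits (rad/s): [2.22, 2.22, 2.79, 3.14, 3.14, 3.14].

### API

Orientations are given as [roll, pitch, yaw] about the fixed x, y, z axes, in that order (R = Rz(yaw) Ry(pitch) Rx(roll)).
In Python, from rig import readout, imaging, ticket gives the robot as it stands.
- The arm moves only by the tool step_arm, never from a script. Its argument "deltas" is a list of rows, each an object with "translation": the shift along the tool's x, y, z in cm, a list of three; "rot": the turn, a rotation vector about the tool's x, y, z in rad, a list of three. In form: [{"translation": [x, y, z], "rot": [rx, ry, rz]}, ...]. A call has 1 to 8 rows; each row is the pose to reach, as a shift and turn from the pose commanded when the call began, along the tool's axes at that moment; what a row does not reach only later rows make up. A row lasts 1/8 s, in which the tool goes at most 62.5 mm and 10.7 degrees, less where a joint would pass 70% of its speed; a pose out of reach is approached as far as the arm can. A call with a gripper value outside its range is refused whole. "grip" is the closure in counts, from 0 (fully open) to 255 (shut), set as the call begins (left out, the last holds). The fingers move at their own pace and stop on an object; "squeeze" is the grip in N (left out, the last holds). Time passes only in rows, so rows that repeat a pose let the fingers close. It gives the time, the measured TCP pose, the force and the opening at its end, in the units of the state.
- readout.sense(): the state, without advancing time (a new reading comes with each control period).
- imaging.grab_frame(name): name is "side" or "top" or "wrist"; returns a dict with "image" (384x512x3 uint8, red, green, blue), "camera_matrix" (3x3 intrinsics, pixels), "world_to_cam" (4x4, takes a point from world to camera coordinates). Camera axes: x right, y up, looking along -z (the intrinsics and any distortion apply to the point x, -y, -z); pixel columns grow to the right and rows downward; lengths in mm; the calibration is good to about 2 mm. The wrist camera is an equidistant fisheye: a pixel r from the principal point sees the ray r / f radians off the axis. A picture is of the moment at which its call begins. There is no depth.
- ticket.sign_off(): hands the job in, once; it reports no verdict.
The state is a dict: "clock": time; "qpos": joint angles; "qvel": joint speeds; "joint_efforts": joint torques, N m; "eef_pos": TCP position; "tcp_rot": TCP orientation; "contact_force": force on the tool from outside, world axes, zero at the start; "wrist_torque": the same for the moment, N m; "opening": opening from 0.0 (shut) to 1.0 (fully open).
Only numpy, scipy, OpenCV 4.12 (cv2) and the standard library are available. Lean on these libraries where they do the work, as an engineer would, in place of code of your own. Each camera call takes 0.05 s, during which the arm holds its last target.

## Working session

There is one attempt and no reset: what is moved stays moved. The work goes in short steps, Python scripts to look and compute and a tool call to move; the robot and the scene stay as the last step left them, time stands still between calls to the robot, and variables do not carry over. Pictures are saved under pics/ and viewed, and the job is handed in when it is done.

Besides the shell and the picture viewer there is one more tool, called after ">>>" as name(argument=value, ...), one argument or row to a line, values as JSON. step_arm: Moves the arm, as the interface text tells. Its arguments: {"type":"object","properties":{"deltas":{"type":"array","items":{"type":"object","properties":{"translation":{"type":"array","items":{"type":"number"}},"rot":{"type":"array","items":{"type":"number"}}}}},"grip":{"type":"number"},"squeeze":{"type":"number"}},"required":["deltas"]}

```bash
ls; mkdir -p pics; python3 - <<'E'
from rig import readout, imaging
import cv2,numpy as np
print(readout.sense())
for n in ["side","top","wrist"]:
    f=imaging.grab_frame(n)
    cv2.imwrite(f"pics/{n}0.png",cv2.resize(f["image"][:,:,::-1],(768,576)))
    print(n,f["camera_matrix"].tolist(),np.round(f["world_to_cam"],4).tolist(),[k for k in f])
    np.savez(f"{n}0.npz",**{k:v for k,v in f.items() if k in("image","camera_matrix","world_to_cam")})
E
```

```text
pics
{'clock': 0.0, 'qpos': array([ 1.12859949e+00,  3.53673269e-01,  1.63410681e+00,  3.74317527e-06,
        1.15519362e+00, -2.38581865e-03]), 'qvel': array([ 0.0020614 , -0.00131981,  0.00039284, -0.0006434 ,  0.00051701,
       -0.00068993]), 'joint_efforts': array([ 1.57471928e-03, -6.05264854e+01, -3.42063081e+01,  1.49169787e-04,
        9.52118455e-03,  8.25971398e-06]), 'eef_pos': array([266.00268269, 565.32542634, 403.9575121 ]), 'tcp_rot': array([-3.14021162e+00, -6.71734856e-06,  2.70178012e+00]), 'contact_force': array([-0.94813388,  0.07437173,  0.01252491]), 'wrist_torque': array([-0.00319989, -0.01767935,  0.0015138 ]), 'opening': 1.0011289515686432}
side [[477.9185213509288, 0.0, 256.69378777613815], [0.0, 477.9185213509288, 203.3683088514879], [0.0, 0.0, 1.0]] [[0.8491, -0.5277, -0.0228, -299.7415], [0.2603, 0.3806, 0.8873, -293.9049], [-0.4596, -0.7594, 0.4606, -871.3826], [0.0, 0.0, 0.0, 1.0]] ['image', 'camera_matrix', 'world_to_cam']
top [[379.8414587508372, 0.0, 244.56315603665982], [0.0, 379.8414587508372, 191.91081549781663], [0.0, 0.0, 1.0]] [[-0.0052, -0.9992, 0.0384, 209.6268], [0.998, -0.0028, 0.0631, -533.3635], [-0.0629, 0.0387, 0.9973, -1016.0104], [0.0, 0.0, 0.0, 1.0]] ['image', 'camera_matrix', 'world_to_cam']
wrist [[297.3186396354542, 0.0, 253.35764427667192], [0.0, 297.3186396354542, 191.79371996588043], [0.0, 0.0, 1.0]] [[0.4273, 0.9041, -0.0013, -624.271], [-0.8639, 0.4079, -0.2954, 37.3275], [-0.2665, 0.1273, 0.9554, -380.0097], [0.0, 0.0, 0.0, 1.0]] ['image', 'camera_matrix', 'world_to_cam']
```

View pics/side0.png

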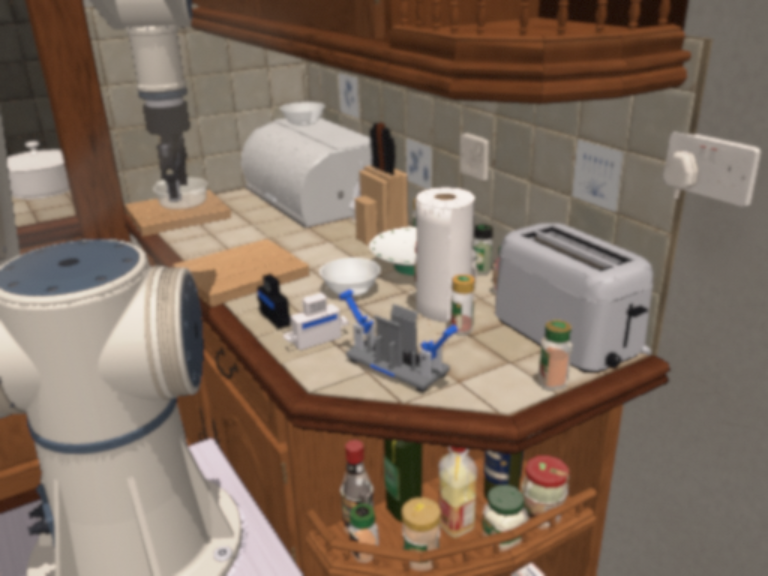

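View pics/top0.png

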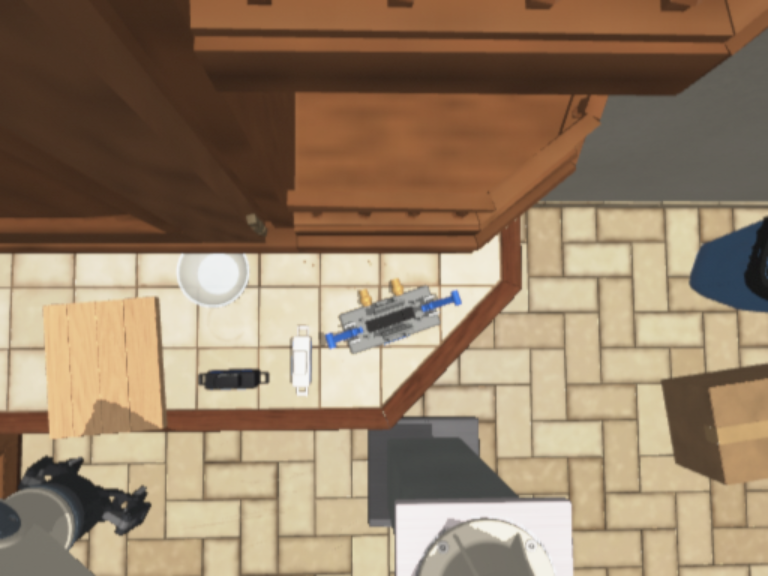

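View pics/wrist0.png

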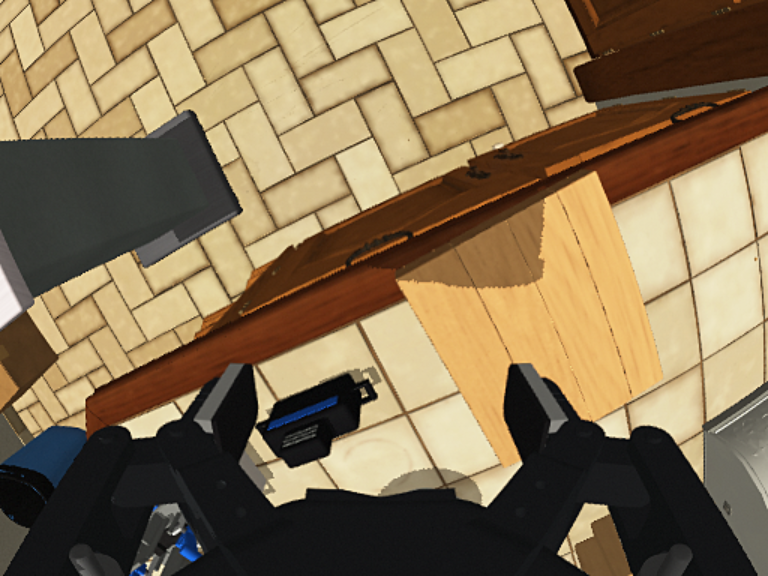

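```bash
cat > h.py <<'E'
import numpy as np,cv2
from scipy.spatial.transform import Rotation as R
from scipy.optimize import least_squares
def load(n):
    d=np.load(n); return d["image"],d["camera_matrix"],d["world_to_cam"]
def proj(K,T,P,fish=False):
    P=np.atleast_2d(P); c=P@T[:3,:3].T+T[:3,3]; x,y,z=c[:,0],-c[:,1],-c[:,2]
    if fish:
        r=np.hypot(x,y); th=np.arctan2(r,z); k=th/np.maximum(r,1e-9); u=x*k; v=y*k
    else: u=x/z; v=y/z
    return np.c_[K[0,0]*u+K[0,2],K[1,1]*v+K[1,2]]
def ray(K,T,p,fish=False):
    u=(p[0]-K[0,2])/K[0,0]; v=(p[1]-K[1,2])/K[1,1]
    if fish:
        r=np.hypot(u,v); d=np.array([u/r*np.sin(r),v/r*np.sin(r),np.cos(r)])
    else: d=np.array([u,v,1.])
    d=np.array([d[0],-d[1],-d[2]]); Rm=T[:3,:3]
    return -Rm.T@T[:3,3], Rm.T@d/np.linalg.norm(d)
def onplane(K,T,p,z,fish=False):
    o,d=ray(K,T,p,fish); return o+d*(z-o[2])/d[2]
def tri(obs):
    A=np.zeros((3,3));b=np.zeros(3);L=[]
    for K,T,p,f in obs:
        o,d=ray(K,T,p,f);M=np.eye(3)-np.outer(d,d);A+=M;b+=M@o;L.append((M,o))
    X=np.linalg.solve(A,b); return X,[np.linalg.norm(M@(X-o)) for M,o in L]
def crop(img,x0,y0,x1,y1,s,name):
    c=cv2.resize(img[y0:y1,x0:x1,::-1],None,fx=s,fy=s,interpolation=cv2.INTER_CUBIC); cv2.imwrite(name,c)
E
python3 -c "
from h import *
i,K,T=load('top0.npz'); crop(i,120,160,330,280,3.8,'pics/topc.png')
i,K,T=load('side0.npz'); crop(i,150,170,320,280,4.5,'pics/sidec.png')"
```

```text
(no output)
```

View pics/topc.png

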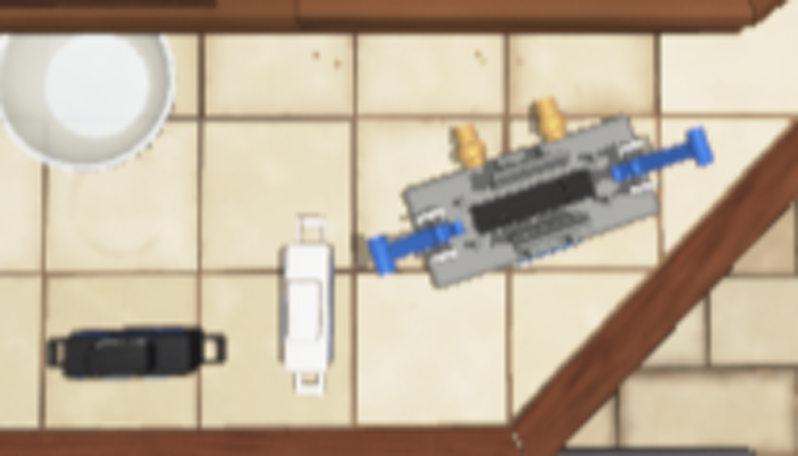

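View pics/sidec.png

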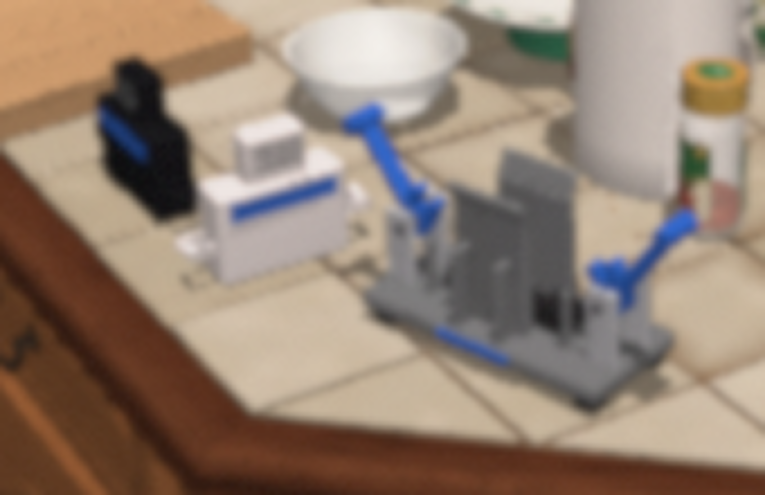

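```bash
cat > fit.py <<'E'
from h import *
_,Kt,Tt=load('top0.npz');_,Ks,Ts=load('side0.npz')
t=lambda x,y:(x/3.8+120-.5+.13,y/3.8+160-.37); s=lambda x,y:(x/4.5+150-.39,y/4.5+170-.39)
def W(p,l): 
    c,q=np.cos(p[2]),np.sin(p[2]); return np.array([p[0]+c*l[0]-q*l[1],p[1]+q*l[0]+c*l[1],l[2]])
def knob(sign,a): # a outward angle; handle at outward angle a-0.45
    b=a-.45; return (0,sign*(70+65*np.sin(b)),54+65*np.cos(b))
D=[('t',t(404,190),(38,85,20)),('t',t(628,117),(38,-85,20)),('t',t(658,212),(-38,-85,20)),('t',t(437,287),(-38,85,20)),
('s',s(590,390),(-38,-85,20)),('s',s(370,285),(-38,85,20)),('s',s(672,335),(38,-85,20)),
('t',t(384,256),'L'),('t',t(703,146),'R'),('s',s(365,117),'L'),('s',s(685,222),'R')]
def res(p,per=False):
    o=[]
    for v,px,l in D:
        if l=='L': l=knob(1,p[3])
        elif l=='R': l=knob(-1,p[4])
        K,T=(Kt,Tt) if v=='t' else (Ks,Ts)
        o.append(proj(K,T,W(p,l))[0]-px)
    return np.array(o) if per else np.ravel(o)
r=least_squares(res,[600,-100,.3,1.1,1.1],loss='soft_l1'); p=r.x;print('dock',p.round(3)); print(res(p,True).round(1).tolist())
print('knobs tri',tri([(Kt,Tt,t(384,256),0),(Ks,Ts,s(365,117),0)]),tri([(Kt,Tt,t(703,146),0),(Ks,Ts,s(685,222),0)]))
print('model',W(p,knob(1,p[3])),W(p,knob(-1,p[4])))
print('sidecam',-Ts[:3,:3].T@Ts[:3,3])
C=[('t',t(291,279),(20/2,20,90)),]
# cassette: yaw ~0 ; rib y+-20 ; x along world ?
E
python3 fit.py
```

```text
dock [ 518.823   45.469   50.859  246.743 -484.558]
[[44.9, -6.3], [37.2, -22.2], [45.2, -24.2], [52.2, -8.4], [55.4, 15.9], [34.7, 23.3], [46.0, 10.7], [45.8, -1.7], [7.3, -4.0], [23.9, 29.6], [8.3, 16.6]]
knobs tri (array([443.50129804, 269.40520332, 108.03435069]), [np.float64(0.9331714379424546), np.float64(0.933171437942475)]) (array([514.49161137,  62.2838398 , 112.63745913]), [np.float64(2.5227386331632284), np.float64(2.5227386331632125)])
model [445.22839364 154.63006152  74.59109357] [524.05088081  37.71501664  77.38324502]
sidecam [ -69.42435975 -708.03915895  655.28126567]
```

```bash
sed -i 's/\[600,-100,.3,1.1,1.1\]/[480,165,.33,1.1,1.1]/' fit.py; cat >> fit.py <<'E'
# cassette local y -> world x : yaw=-pi/2 ; local x -> world -y?  yaw -90: x->( 0,-1), y->(1,0)
# top px: image up=+x(local +y), right=-y (local +x)
C=[('t',t(291,279),(-10,20,90)),('t',t(320,279),(10,20,90)),('t',t(291,342),(-10,-20,90)),('t',t(320,342),(10,-20,90)),
('t',t(309,216),(0,64,25)),('t',t(310,392),(0,-64,25)),
('s',s(238,128),(-10,-20,90)),('s',s(266,148),(10,-20,90)),('s',s(302,130),(10,20,90)),('s',s(276,116),(-10,20,90)),
('s',s(222,281),(15,-43,0)),('s',s(348,240),(15,43,0))]
def res2(p,per=False):
    o=[]
    for v,px,l in C:
        K,T=(Kt,Tt) if v=='t' else (Ks,Ts)
        o.append(proj(K,T,W(p,l))[0]-px)
    return np.array(o) if per else np.ravel(o)
r=least_squares(res2,[450,260,-1.57],loss='soft_l1'); print('cass',r.x.round(3)); print(res2(r.x,True).round(1).tolist())
for nm,px,z in [('bowlc',t(98,85),20),('edge',t(515,432),0)]:
    print(nm,onplane(Kt,Tt,px,z))
E
python3 fit.py
```

```text
dock [4.78447e+02 1.67024e+02 3.18000e-01 1.08100e+00 1.10300e+00]
[[-0.7, -0.6], [0.2, -1.3], [1.4, 0.4], [-0.4, 0.9], [0.7, 0.1], [-2.9, 0.7], [1.1, -1.2], [-0.0, -0.8], [-0.3, 0.0], [-0.1, 0.4], [-2.0, 2.9]]
knobs tri (array([443.50129804, 269.40520332, 108.03435069]), [np.float64(0.9331714379424546), np.float64(0.933171437942475)]) (array([514.49161137,  62.2838398 , 112.63745913]), [np.float64(2.5227386331632284), np.float64(2.5227386331632125)])
model [444.61239496 269.95987642 106.47837493] [512.64449476  62.98309572 105.6081447 ]
sidecam [ -69.42435975 -708.03915895  655.28126567]
cass [407.008 322.2     4.726]
[[-0.7, 0.3], [-0.2, 0.1], [-0.5, 0.0], [-0.0, -0.2], [0.4, -1.0], [0.7, 1.4], [-2.1, 0.4], [-4.9, -1.2], [0.6, -1.2], [2.9, -0.9], [0.5, 2.3], [0.7, 2.1]]
bowlc [560.98722098 472.24115314  20.        ]
edge [314.00753816 179.42318095   0.        ]
```

```bash
cat > q.py <<'E'
from h import *
_,Kt,Tt=load('top0.npz');_,Ks,Ts=load('side0.npz')
s=lambda x,y:(x/4.5+150-.39,y/4.5+170-.39)
print('yellow',onplane(Ks,Ts,s(705,228),0)); print('ytop',onplane(Ks,Ts,s(718,68),106))
f=lambda x,y:((x+.5)/1.5-.5,(y+.5)/1.5-.5)
print('green base',onplane(Ks,Ts,f(555,380),0),'top',onplane(Ks,Ts,f(559,327),108))
print('towel base',onplane(Ks,Ts,f(442,312),0)); print('toaster left low',onplane(Ks,Ts,f(503,318),0),'near low',onplane(Ks,Ts,f(580,365),0))
for a,b in [((475,248),(505,98)),((475,248),(390,85)),((475,248),(200,30))]: print('cab',tri([(Kt,Tt,f(*a),0),(Ks,Ts,f(*b),0)]))
for z in (350,450,550): print(z,onplane(Kt,Tt,f(475,248),z),onplane(Kt,Tt,f(290,250),z), onplane(Kt,Tt,f(575,160),z))
E
python3 q.py
```

```text
yellow [644.36498579 208.21436995   0.        ]
ytop [652.31191064 210.30438456 106.        ]
green base [673.9178164  -10.04389161   0.        ] top [660.49633528 -19.68137924 108.        ]
towel base [660.56105014 286.18568274   0.        ]
toaster left low [741.97605044 201.13957588   0.        ] near low [7.40845945e+02 2.47480438e-01 0.00000000e+00]
cab (array([576.28198851,  87.05881611, 441.11296709]), [np.float64(33.4249500447674), np.float64(33.42495004476747)])
cab (array([508.02332094, 139.68146117, 477.75744801]), [np.float64(41.830526348000454), np.float64(41.83052634800044)])
cab (array([382.75660147, 192.04797398, 581.5647208 ]), [np.float64(153.4729974209062), np.float64(153.47299742090613)])
350 [561.86983211  87.82242625 350.        ] [559.45266932 313.73813778 350.        ] [672.35123882 -39.8574002  350.        ]
450 [548.4581655  110.96634382 450.        ] [546.39191556 304.08462482 450.        ] [642.90037672   1.82250236 450.        ]
550 [535.04649888 134.11026139 550.        ] [533.33116181 294.43111186 550.        ] [613.44951462  43.50240492 550.        ]
```

```bash
python3 -c "
from h import *
i,K,T=load('side0.npz'); crop(i,120,0,480,100,2.2,'pics/cabs.png')
i,K,T=load('top0.npz'); crop(i,180,100,420,180,3.3,'pics/cabt.png')"
```

```text
(no output)
```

View pics/cabs.png

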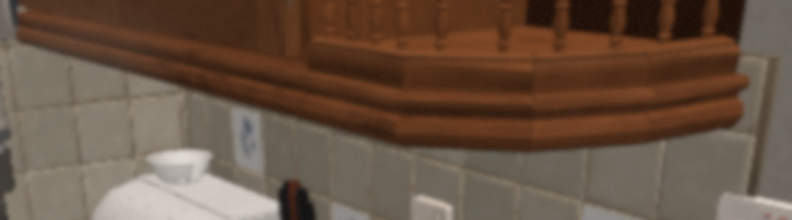

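View pics/cabt.png

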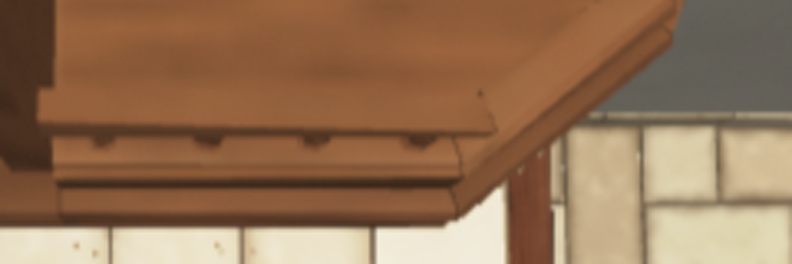

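```bash
python3 -c "
from h import *
_,Kt,Tt=load('top0.npz');_,Ks,Ts=load('side0.npz')
for a,b in [((318.8,166),(299.5,60)),((384,111),(362,64)),((384,111),(457,50)),((318.8,166),(362,64))]: print(tri([(Kt,Tt,a,0),(Ks,Ts,b,0)]))"
```

```text
(array([543.1547219 , 111.73070039, 460.74724142]), [np.float64(3.065467346740577), np.float64(3.065467346740674)])
(array([627.06191035,  10.00788008, 460.25591807]), [np.float64(6.8009706471052525), np.float64(6.800970647105015)])
(array([689.81270436, -64.40834339, 454.50330926]), [np.float64(77.73476937539138), np.float64(77.7347693753913)])
(array([593.01046114,  64.52019212, 439.13934767]), [np.float64(58.0754961304482), np.float64(58.07549613044829)])
```

```bash
cat > go.py <<'E'
from h import *
from rig import readout
def delta(p1,rpy1,verbose=True):
    s=readout.sense(); R0=R.from_euler('xyz',s['tcp_rot']); R1=R.from_euler('xyz',rpy1)
    t=R0.inv().apply(np.array(p1)-s['eef_pos'])/10; r=(R0.inv()*R1).as_rotvec()
    print('t',s['clock'],'pos',s['eef_pos'].round(1),'rpy',s['tcp_rot'].round(4),'q',s['qpos'].round(2),'F',s['contact_force'].round(2),'op',round(float(s['opening']),3))
    print('translation cm',t.round(3).tolist(),'rot',r.round(4).tolist())
E
python3 -c "
from go import *
delta([407,322,300],[-np.pi,0,3.155])"
```

```text
t 0.15 pos [266.  565.4 404.1] rpy [-3.1405  0.      2.7018] q [ 1.13  0.35  1.63 -0.    1.16 -0.  ] F [-0.41 -0.74  0.01] op 1.002
translation cm [-23.118, -16.006, 10.429] rot [-0.0011, -0.0002, -0.4532]
```

>>> step_arm(
  deltas=[
    {"translation": [-23.1,-16.0,10.4],"rot": [0,0,-0.453]},
    {"translation": [-23.1,-16.0,10.4],"rot": [0,0,-0.453]},
    {"translation": [-23.1,-16.0,10.4],"rot": [0,0,-0.453]},
    {"translation": [-23.1,-16.0,10.4],"rot": [0,0,-0.453]},
    {"translation": [-23.1,-16.0,10.4],"rot": [0,0,-0.453]},
    {"translation": [-23.1,-16.0,10.4],"rot": [0,0,-0.453]},
    {"translation": [-23.1,-16.0,10.4],"rot": [0,0,-0.453]},
    {"translation": [-23.1,-16.0,10.4],"rot": [0,0,-0.453]},
  ],
)

```text
clock: 1.15
eef_pos: [406.8, 323.4, 301.2]
tcp_rot: [3.141, 0.001, -3.127]
contact_force: [-0.2, -0.2, -0.2]
opening: 1.001
```

```bash
cat > snap.py <<'E'
import sys
from go import *
from rig import imaging
def snap(tag,*names):
    for n in names:
        f=imaging.grab_frame(n); np.savez(f'{n}{tag}.npz',**f)
        cv2.imwrite(f"pics/{n}{tag}.png",cv2.resize(f["image"][:,:,::-1],(768,576)))
if __name__=='__main__': snap(sys.argv[1],*sys.argv[2:])
E
python3 snap.py 1 wrist side; python3 -c "
from go import *
delta([407,322,235],[-np.pi,0,3.155])"
```

```text
t 1.25 pos [406.6 323.4 301.1] rpy [ 3.1410e+00  7.0000e-04 -3.1269e+00] q [ 0.67  0.32  1.95  0.    0.87 -0.92] F [-0.23 -0.2   0.11] op 0.999
translation cm [-0.029, -0.144, 6.611] rot [0.0006, 0.0007, 0.0013]
```

View pics/wrist1.png

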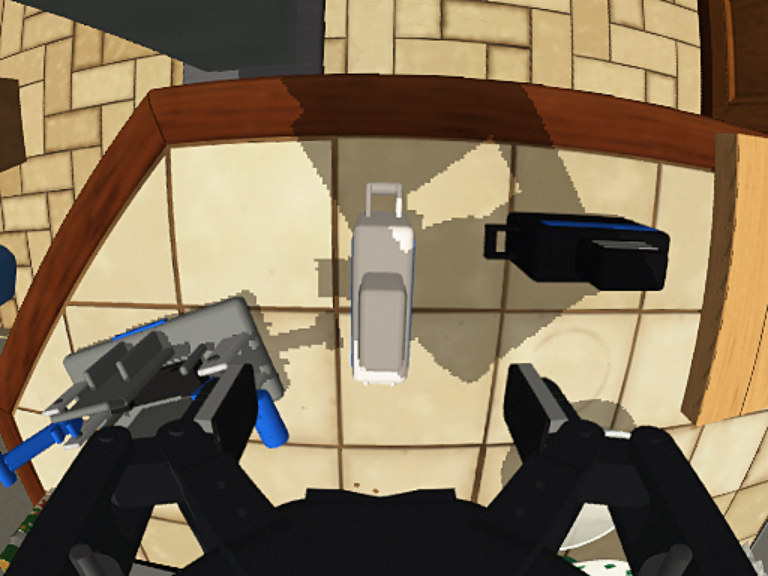

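View pics/side1.png

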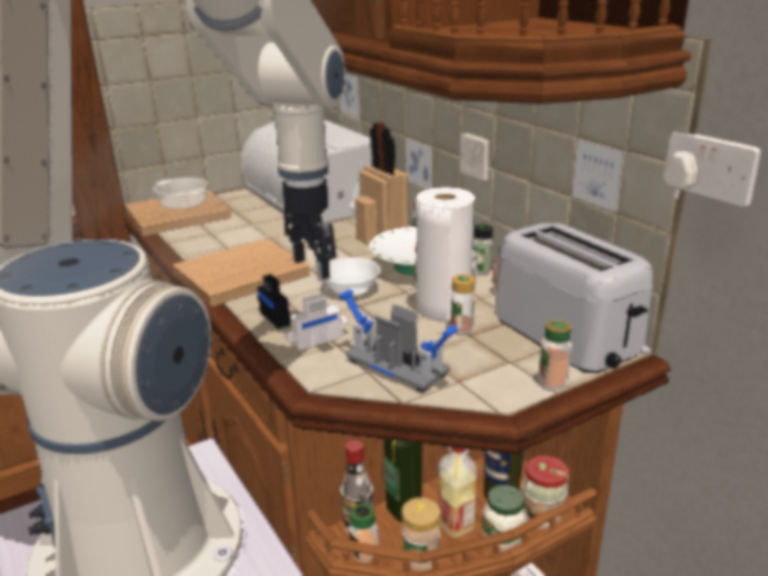

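```bash
python3 -c "
from h import *
i,K,T=load('wrist1.npz'); crop(i,215,110,295,270,3.7,'pics/w1c.png'); crop(i,20,180,200,320,4.4,'pics/w1d.png')"
```

```text
(no output)
```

View pics/w1c.png

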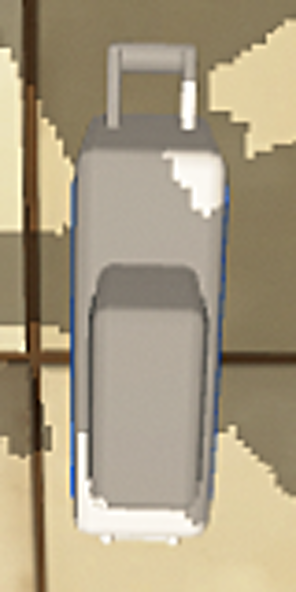

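View pics/w1d.png

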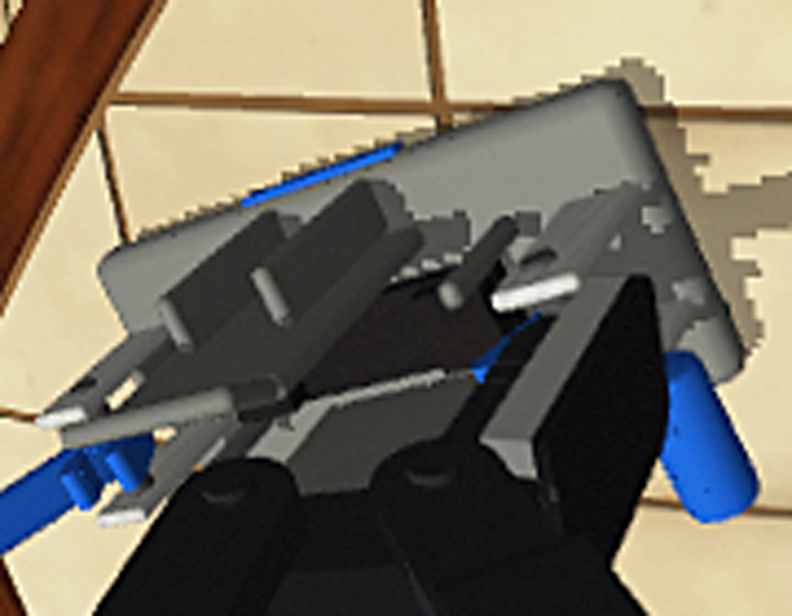

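```bash
cat > fit2.py <<'E'
exec(open('fit.py').read())
print('----')
_,Kw,Tw=load('wrist1.npz')
w=lambda x,y:(x/3.7+215-.37,y/3.7+110-.37)
Cw=[(w(94,308),(10,-20,90)),(w(205,308),(-10,-20,90)),(w(90,506),(10,20,90)),(w(199,506),(-10,20,90)),(w(77,150),(15,-43,60)),(w(226,150),(-15,-43,60)),(w(76,535),(15,43,60)),(w(209,535),(-15,43,60)),(w(152,56),(0,-58,25))]
def res3(p,per=False):
    o=np.array([proj(Kw,Tw,W(p,l),True)[0]-px for px,l in Cw]); return o if per else o.ravel()
r=least_squares(res3,[407,322,-1.557]);print('wrist only',r.x.round(3));print(res3(r.x,True).round(1).tolist())
pw=lambda p,h:np.array([proj(Kw,Tw,W(p,(l[0],l[1],l[2]+h)),True)[0]-px for px,l in Cw]).ravel()
r=least_squares(lambda q:pw(q[:3],q[3]),[407,322,-1.557,0]);print('free height',r.x.round(3))
r=least_squares(lambda p:np.r_[res3(p),res2(p)],[407,322,-1.557],loss='soft_l1');print('joint',r.x.round(3))
# dock in wrist
d=lambda x,y:(x/4.4+20-.39,y/4.4+180-.39)
print('dock-pred corners wrist',[ (np.round((proj(Kw,Tw,W(p,l),True)[0]-[20-.39,180-.39])*4.4)).tolist() for l in [(-38,85,20),(-38,-85,20),(38,85,20)]],[ (np.round((proj(Kw,Tw,W(p,l),True)[0]-[20-.39,180-.39])*4.4)).tolist() for l in [(-38,85,0),(-38,-85,0),(38,85,0),(0,0,20),(-13,70+65*np.sin(.63),106),(13,70+65*np.sin(.63),106)]])
E
python3 fit2.py | sed -n '/----/,$p'
```

```text
----
wrist only [407.37  324.355  -1.578]
[[-0.7, -1.1], [0.8, -0.5], [0.2, 1.3], [0.0, 1.8], [-1.0, -1.7], [0.7, -0.9], [-0.6, 1.0], [0.6, 1.6], [-0.2, -0.5]]
free height [409.051 324.401  -1.578  -5.022]
joint [407.461 324.229  -1.577]
dock-pred corners wrist [[608.0, 80.0], [79.0, 260.0], [741.0, 384.0]] [[634.0, 52.0], [120.0, 230.0], [757.0, 341.0], [371.0, 323.0], [641.0, 368.0], [710.0, 503.0]]
```

```bash
python3 -c "
from go import *
delta([407.5,324.3,236],[-np.pi,0,3.134])"
```

```text
t 1.25 pos [406.6 323.4 301.1] rpy [ 3.1410e+00  7.0000e-04 -3.1269e+00] q [ 0.67  0.32  1.95  0.    0.87 -0.92] F [-0.23 -0.2   0.11] op 0.999
translation cm [-0.082, 0.086, 6.511] rot [0.0006, 0.0007, 0.0223]
```

>>> step_arm(
  deltas=[
    {"translation": [-0.08,0.09,5.0],"rot": [0,0,0.022]},
    {"translation": [-0.08,0.09,6.5],"rot": [0,0,0.022]},
    {"translation": [-0.08,0.09,6.5],"rot": [0,0,0.022]},
  ],
)

```text
clock: 1.62
eef_pos: [407.3, 323.4, 235.1]
tcp_rot: [-3.14, -0.002, 3.134]
contact_force: [-0.2, -0.4, 0.3]
opening: 0.999
```

>>> step_arm(
  deltas=[
    {"translation": [0,0,0],"rot": [0,0,0]},
    {"translation": [0,0,0],"rot": [0,0,0]},
    {"translation": [0,0,0],"rot": [0,0,0]},
    {"translation": [0,0,0],"rot": [0,0,0]},
    {"translation": [0,0,0],"rot": [0,0,0]},
    {"translation": [0,0,0],"rot": [0,0,0]},
  ],
  grip=255,
  squeeze=40,
)

```text
clock: 2.38
eef_pos: [408.0, 323.5, 236.3]
tcp_rot: [3.141, 0.001, 3.133]
contact_force: [-0.6, 0.2, 6.4]
opening: 0.229
```

```bash
python3 snap.py 2 wrist side; python3 -c "
from h import *
i,K,T=load('side2.npz'); crop(i,150,120,320,270,4,'pics/s2c.png')"
```

```text
(no output)
```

View pics/s2c.png

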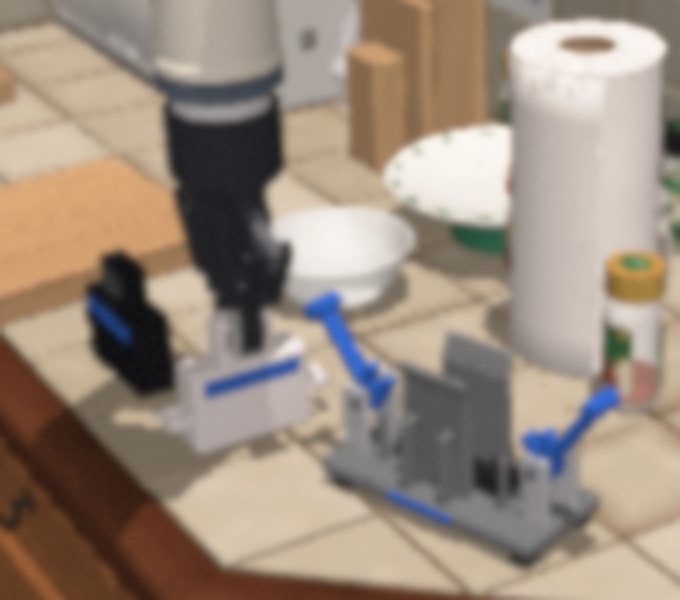

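View pics/wrist2.png

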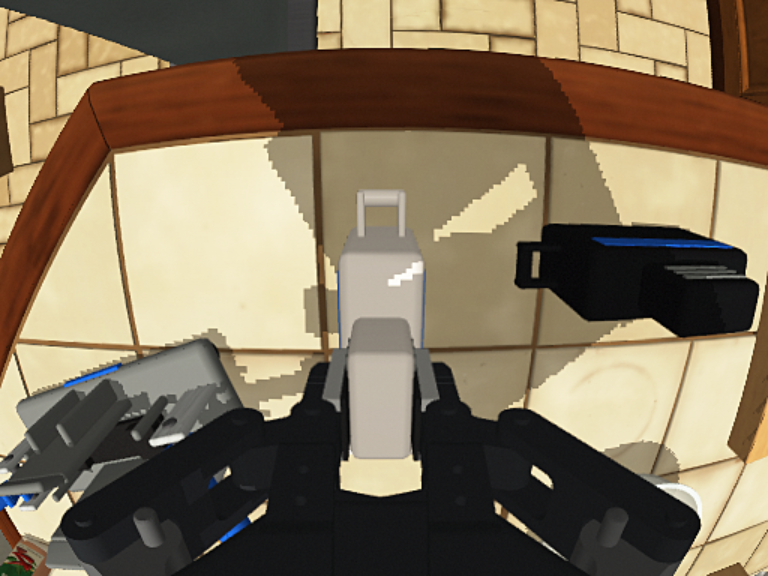

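```bash
python3 -c "
from h import *
i,K,T=load('wrist2.npz'); crop(i,210,110,310,320,2.8,'pics/w2c.png')"
```

```text
(no output)
```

View pics/w2c.png

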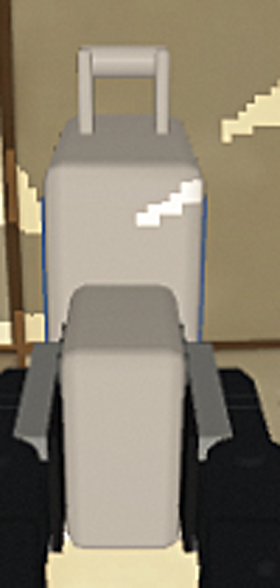

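```bash
cat > fit3.py <<'E'
from h import *
from go import *
def W(p,l): 
    c,q=np.cos(p[2]),np.sin(p[2]); return np.array([p[0]+c*l[0]-q*l[1],p[1]+q*l[0]+c*l[1],l[2]])
_,Kw,Tw=load('wrist2.npz')
w=lambda x,y:(x/2.8+210-.32,y/2.8+110-.32)
Cw=[(w(63,348),(10,-19,90)),(w(184,348),(-10,-19,90)),(w(66,547),(10,20,89)),(w(180,547),(-10,20,89)),(w(46,168),(15,-42,60)),(w(202,168),(-15,-42,60)),(w(123,62),(0,-58,25))]
def res3(p,per=False):
    o=np.array([proj(Kw,Tw,W(p,l),True)[0]-px for px,l in Cw]); return o if per else o.ravel()
r=least_squares(res3,[407,322,-1.557]);print('wrist',r.x.round(3));print(res3(r.x,True).round(1).tolist())
s=readout.sense();print(s['eef_pos'],s['tcp_rot'],s['contact_force'])
E
python3 fit3.py
```

```text
wrist [407.233 323.811  -1.583]
[[-1.6, 2.0], [1.7, 2.1], [0.1, 0.2], [-0.1, 0.2], [-2.1, -1.5], [1.8, -1.4], [0.2, -1.9]]
[407.976381   323.52732833 236.2908616 ] [3.14094593e+00 6.13128269e-04 3.13265765e+00] [-1.6258033   0.16848617  6.59615868]
```

```bash
python3 -c "
from h import *
_,K,T=load('side1.npz')
for z in (128,301,400,420,440,460,480): print(z,(proj(K,T,[407,323,z])[0]*1.5).round())
for p in [(347,323,450),(467,323,450),(440,350,450),(440,290,450)]: print(p,(proj(K,T,p)[0]*1.5).round())
_,K,T=load('top0.npz')
"
```

```text
128 [312. 277.]
301 [304. 181.]
400 [299. 119.]
420 [298. 106.]
440 [297.  93.]
460 [296.  80.]
480 [295.  66.]
(347, 323, 450) [260.  91.]
(467, 323, 450) [332.  82.]
(440, 350, 450) [308.  81.]
(440, 290, 450) [326.  87.]
```

```bash
python3 -c "
from go import *
delta([433,167,361],[-np.pi,0,1.889])"
```

```text
t 2.475 pos [408.  323.5 236.3] rpy [3.1409e+00 6.0000e-04 3.1327e+00] q [ 0.67  0.42  1.99  0.    0.73 -0.89] F [-1.63  0.17  6.6 ] op 0.228
translation cm [-2.65, -15.622, -12.479] rot [0.0009, 0.0001, 1.2437]
```

>>> step_arm(
  deltas=[
    {"translation": [0,0,-6],"rot": [0,0,0]},
    {"translation": [0,0,-12.5],"rot": [0,0,0.1]},
    {"translation": [-0.5,-3,-12.5],"rot": [0,0,0.28]},
    {"translation": [-1,-7,-12.5],"rot": [0,0,0.46]},
    {"translation": [-1.6,-11,-12.5],"rot": [0,0,0.64]},
    {"translation": [-2.2,-14,-12.5],"rot": [0,0,0.82]},
    {"translation": [-2.6,-15.6,-12.5],"rot": [0,0,1.0]},
    {"translation": [-2.6,-15.6,-12.5],"rot": [0,0,1.18]},
  ],
)

```text
clock: 3.48
eef_pos: [432.2, 165.8, 360.3]
tcp_rot: [-3.14, 0.0, 1.945]
contact_force: [0.2, -0.3, -3.1]
opening: 0.228
```

```bash
python3 snap.py 3 wrist side top;  python3 -c "
from go import *
delta([433,167,361],[-np.pi,0,1.889])"
```

```text
t 3.625 pos [432.2 166.9 360.4] rpy [-3.1408 -0.      1.9556] q [ 0.37  0.15  2.01 -0.    0.98 -0.02] F [-0.08  0.26 -2.92] op 0.225
translation cm [-0.017, 0.081, -0.06] rot [-0.0007, 0.0, 0.0666]
```

View pics/side3.png

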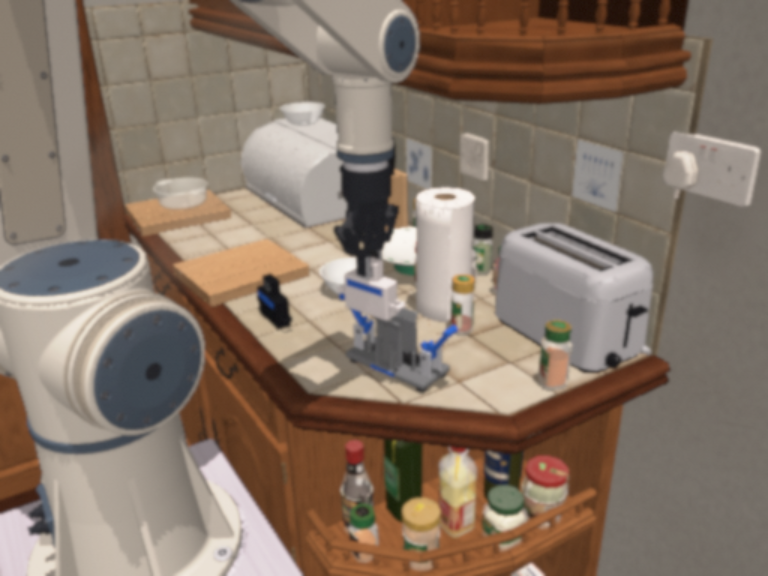

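View pics/top3.png

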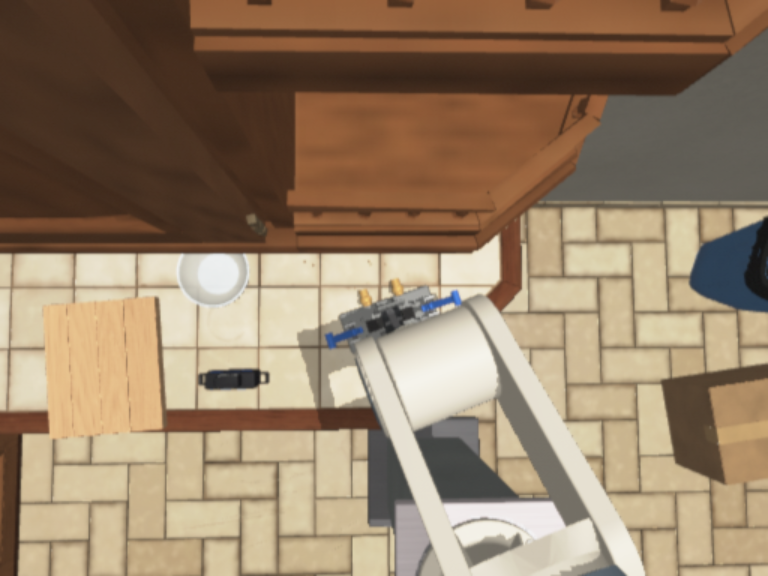

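View pics/wrist3.png

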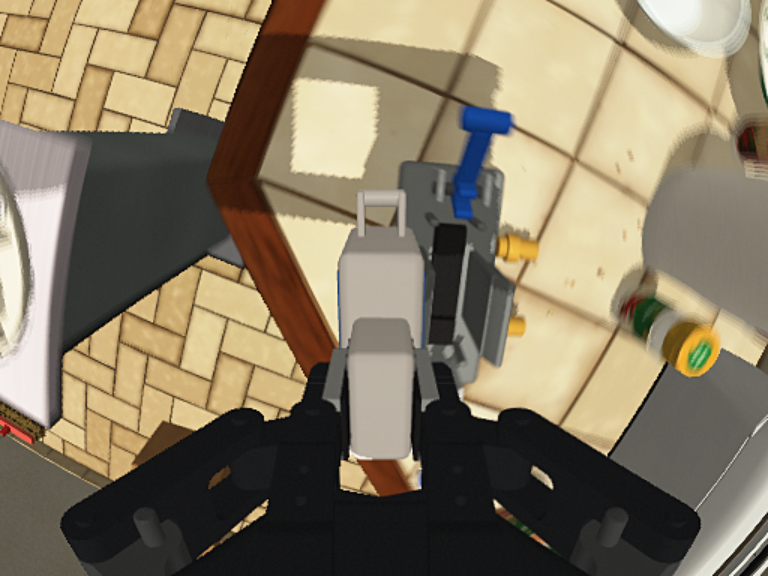

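```bash
python3 -c "
from h import *
_,K,T=load('top3.npz')
for z in (480,500,530,570):
  for q in [(485,296),(475,297),(440,306),(367,335)]: print(z,q,onplane(K,T,(q[0]/1.5,q[1]/1.5),z).round())
for z in (460,500,540): print(z,onplane(K,T,(475/1.5,248/1.5),z).round(),onplane(K,T,(475/1.5,238/1.5),z).round())
for z in (480,500,520,540): print(z,(proj(K,T,[432,167,z])[0]*1.5).round())
"

```

```text
480 (485, 296) [496. 109. 480.]
480 (475, 297) [495. 119. 480.]
480 (440, 306) [487. 153. 480.]
480 (367, 335) [459. 226. 480.]
500 (485, 296) [495. 113. 500.]
500 (475, 297) [494. 123. 500.]
500 (440, 306) [486. 157. 500.]
500 (367, 335) [459. 226. 500.]
530 (485, 296) [494. 121. 530.]
530 (475, 297) [493. 130. 530.]
530 (440, 306) [485. 162. 530.]
530 (367, 335) [460. 228. 530.]
570 (485, 296) [492. 131. 570.]
570 (475, 297) [491. 139. 570.]
570 (440, 306) [484. 169. 570.]
570 (367, 335) [460. 229. 570.]
460 [547. 113. 460.] [557. 113. 460.]
500 [542. 122. 500.] [551. 122. 500.]
540 [536. 132. 540.] [545. 131. 540.]
480 [427. 362.]
500 [430. 363.]
520 [433. 365.]
540 [437. 366.]
```

```bash
python3 -c "
from h import *
i,K,T=load('wrist3.npz'); crop(i,225,60,375,265,2.9,'pics/w3c.png')
i,K,T=load('side3.npz'); crop(i,210,160,320,270,5,'pics/s3c.png')"
```

```text
(no output)
```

View pics/w3c.png

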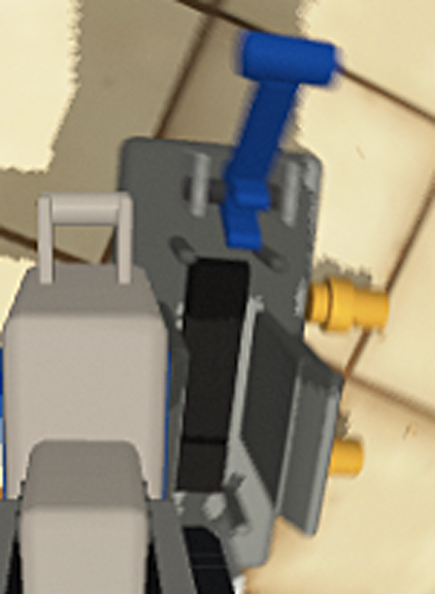

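View pics/s3c.png

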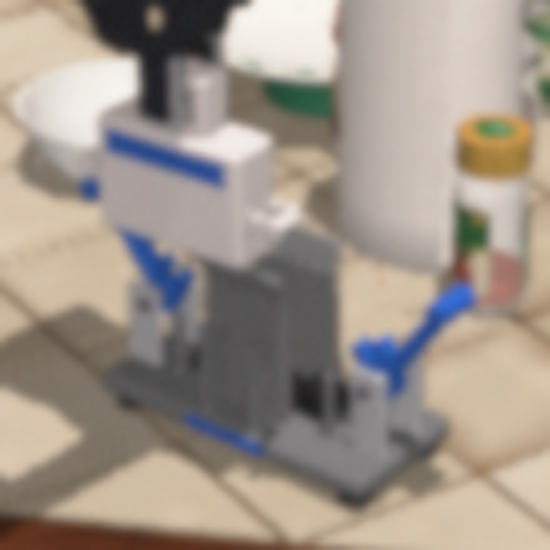

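```bash
cat > fit4.py <<'E'
exec(open('fit.py').read().split('# cassette: yaw')[0])
_,Kw,Tw=load('wrist3.npz')
w=lambda x,y:(x/2.9+225-.33,y/2.9+60-.33)
Dw=[(w(122,141),(-36,85,18)),(w(320,157),(36,85,18)),(w(290,58),'L')]
def resw(q,per=False):
    o=[]
    for px,l in Dw:
        if l=='L': l=knob(1,q[3])
        o.append(proj(Kw,Tw,W(q,l),True)[0]-px)
    return np.array(o) if per else np.ravel(o)
print('pred res',resw(p,True).round(1).tolist())
r=least_squares(lambda q:np.r_[resw(q),0.3*(q[4]-p[4])*100],p);print('wrist only',r.x.round(3))
r=least_squares(lambda q:np.r_[resw(q),res(q)],p,loss='soft_l1');print('joint',r.x.round(3)); q=r.x
for l in [(19,26,104),(19,-26,104),(16.2,26,90),(-16.2,26,20),(16.2,26,20),(-13,43,20),(13,43,20)]: print(l,((proj(Kw,Tw,W(q,l),True)[0]-[225-.33,60-.33])*2.9).round())
E
python3 fit4.py
```

```text
dock [4.78447e+02 1.67024e+02 3.18000e-01 1.08100e+00 1.10300e+00]
[[-0.7, -0.6], [0.2, -1.3], [1.4, 0.4], [-0.4, 0.9], [0.7, 0.1], [-2.9, 0.7], [1.1, -1.2], [-0.0, -0.8], [-0.3, 0.0], [-0.1, 0.4], [-2.0, 2.9]]
knobs tri (array([443.50129804, 269.40520332, 108.03435069]), [np.float64(0.9331714379424546), np.float64(0.933171437942475)]) (array([514.49161137,  62.2838398 , 112.63745913]), [np.float64(2.5227386331632284), np.float64(2.5227386331632125)])
model [444.61239496 269.95987642 106.47837493] [512.64449476  62.98309572 105.6081447 ]
sidecam [ -69.42435975 -708.03915895  655.28126567]
pred res [[-1.0, -1.5], [-1.7, -1.3], [-4.5, 2.2]]
wrist only [4.79990e+02 1.66285e+02 3.03000e-01 1.14500e+00 1.10300e+00]
joint [4.79768e+02 1.66535e+02 3.07000e-01 1.13400e+00 1.08600e+00]
(19, 26, 104) [318. 375.]
(19, -26, 104) [291. 541.]
(16.2, 26, 90) [297. 361.]
(-16.2, 26, 20) [167. 304.]
(16.2, 26, 20) [253. 310.]
(-13, 43, 20) [179. 259.]
(13, 43, 20) [249. 264.]
```

```bash
python3 -c "
from go import *
delta([465,166.5,352],[-np.pi,0,1.881])"
```

```text
t 3.625 pos [432.2 166.9 360.4] rpy [-3.1408 -0.      1.9556] q [ 0.37  0.15  2.01 -0.    0.98 -0.02] F [-0.08  0.26 -2.92] op 0.225
translation cm [-1.264, 3.029, 0.837] rot [-0.0007, 0.0, 0.0746]
```

>>> step_arm(
  deltas=[
    {"translation": [-0.6,1.5,0.4],"rot": [0,0,0.04]},
    {"translation": [-1.26,3.0,0.8],"rot": [0,0,0.072]},
    {"translation": [-1.26,3.0,0.8],"rot": [0,0,0.072]},
  ],
)

```text
clock: 4.0
eef_pos: [466.4, 166.7, 352.2]
tcp_rot: [-3.142, 0.0, 1.881]
contact_force: [-0.3, -0.9, -4.7]
opening: 0.227
```

```bash
python3 snap.py 4 wrist side top;  python3 -c "
from go import *
delta([479.4,166.3,347],[-np.pi,0,1.881])
i,K,T=load('wrist4.npz'); crop(i,225,60,375,265,2.9,'pics/w4c.png')
i,K,T=load('top4.npz'); crop(i,200,120,400,270,3.9,'pics/t4c.png')"
```

```text
t 4.15 pos [464.8 166.5 352.3] rpy [-3.1405 -0.      1.8813] q [0.34 0.21 1.96 0.   0.97 0.03] F [-0.2  -0.45 -2.95] op 0.231
translation cm [-0.469, 1.379, 0.532] rot [-0.0011, -0.0, 0.0003]
```

View pics/side4.png

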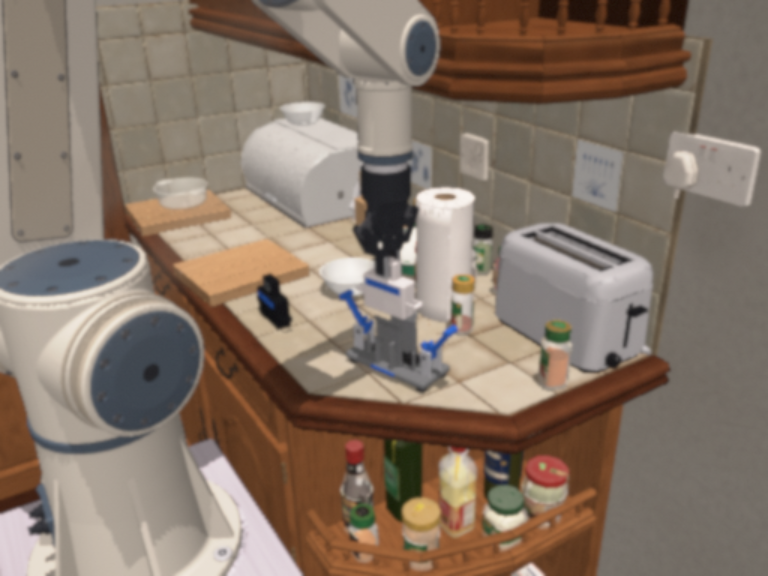

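View pics/t4c.png

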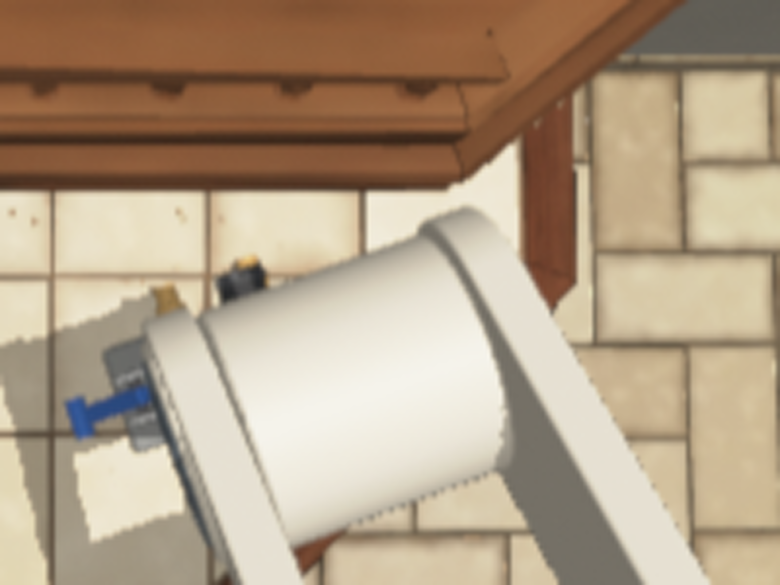

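View pics/w4c.png

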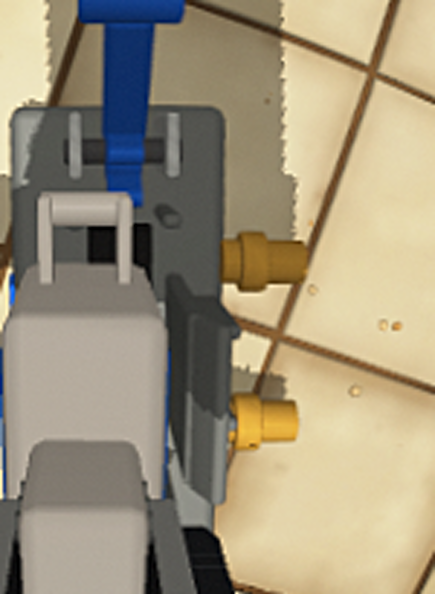

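```bash
python3 -c "
from h import *
_,K,T=load('top4.npz')
c=lambda x,y:(x/3.9+200-.37,y/3.9+120-.37)
for z in (490,524,550):print(z,onplane(K,T,c(465,206),z).round(1),onplane(K,T,c(430,225),z).round(1))
for z in (455,470,490):print(z,onplane(K,T,c(455,188),z).round(1),onplane(K,T,c(300,188),z).round(1), onplane(K,T,c(400,138),z).round(1))
_,K,T=load('side4.npz')
print((proj(K,T,[464.8,166.5,524])[0]*1.5))
"

```

```text
490 [532.4 116.9 490. ] [525.2 130.3 490. ]
524 [528.5 125.  524. ] [521.8 137.5 524. ]
550 [525.5 131.2 550. ] [519.1 143.1 550. ]
455 [543.6 112.5 455. ] [543.6 174.7 455. ] [563.7 134.3 455. ]
470 [541.7 116.  470. ] [541.7 176.6 470. ] [561.3 137.2 470. ]
490 [539.2 120.6 490. ] [539.2 179.1 490. ] [558.1 141.1 490. ]
[381.43712153  42.39200122]
```

```bash
python3 -c "
from go import *
delta([432,172,362],[-np.pi,0,1.95])
delta([408,323.5,361],[-np.pi,0,3.1327])
delta([408,323.5,237],[-np.pi,0,3.1327])"
```

```text
t 4.15 pos [464.8 166.5 352.3] rpy [-3.1405 -0.      1.8813] q [0.34 0.21 1.96 0.   0.97 0.03] F [-0.2  -0.45 -2.95] op 0.231
translation cm [1.523, -2.962, -0.963] rot [-0.0011, -0.0001, -0.0687]
t 4.15 pos [464.8 166.5 352.3] rpy [-3.1405 -0.      1.8813] q [0.34 0.21 1.96 0.   0.97 0.03] F [-0.2  -0.45 -2.95] op 0.231
translation cm [16.681, -0.618, -0.865] rot [-0.0009, -0.0007, -1.2514]
t 4.15 pos [464.8 166.5 352.3] rpy [-3.1405 -0.      1.8813] q [0.34 0.21 1.96 0.   0.97 0.03] F [-0.2  -0.45 -2.95] op 0.231
translation cm [16.681, -0.604, 11.535] rot [-0.0009, -0.0007, -1.2514]
```

>>> step_arm(
  deltas=[
    {"translation": [1.5,-2.9,-1.0],"rot": [0,0,-0.1]},
    {"translation": [4.5,-2.9,-1.0],"rot": [0,0,-0.28]},
    {"translation": [8,-2.5,-1.0],"rot": [0,0,-0.46]},
    {"translation": [12,-1.5,-1.0],"rot": [0,0,-0.64]},
    {"translation": [15,-0.8,-1.0],"rot": [0,0,-0.82]},
    {"translation": [16.7,-0.6,-1.0],"rot": [0,0,-1.0]},
    {"translation": [16.7,-0.6,-1.0],"rot": [0,0,-1.18]},
    {"translation": [16.7,-0.6,1.0],"rot": [0,0,-1.251]},
  ],
)

```text
clock: 5.15
eef_pos: [408.3, 324.5, 343.7]
tcp_rot: [3.14, 0.002, 3.137]
contact_force: [-0.2, -0.0, -2.8]
opening: 0.227
```

```bash
python3 -c "
from go import *
delta([408,323.5,237],[-np.pi,0,3.1327])"
```

```text
t 5.15 pos [408.3 324.5 343.7] rpy [3.1398e+00 2.2000e-03 3.1371e+00] q [ 0.67  0.26  1.91  0.    0.96 -0.9 ] F [-0.15 -0.04 -2.82] op 0.227
translation cm [0.052, -0.117, 10.669] rot [0.0018, 0.0022, 0.0044]
```

>>> step_arm(
  deltas=[
    {"translation": [0,0,5],"rot": [0,0,0]},
    {"translation": [0,0,9.0],"rot": [0,0,0]},
    {"translation": [0,0,10.2],"rot": [0,0,0]},
    {"translation": [0,0,10.4],"rot": [0,0,0]},
    {"translation": [0,0,10.4],"rot": [0,0,0]},
  ],
)

```text
clock: 5.78
eef_pos: [408.8, 324.3, 240.0]
tcp_rot: [3.14, 0.002, 3.132]
contact_force: [0.4, 0.0, -3.9]
opening: 0.229
```

>>> step_arm(
  deltas=[
    {"translation": [0,0,0.2],"rot": [0,0,0]},
    {"translation": [0,0,0.3],"rot": [0,0,0]},
    {"translation": [0,0,0.3],"rot": [0,0,0]},
  ],
)

```text
clock: 6.15
eef_pos: [408.5, 324.0, 236.3]
tcp_rot: [3.141, 0.001, 3.132]
contact_force: [-1.0, 0.0, 2.7]
opening: 0.227
```

>>> step_arm(
  deltas=[
    {"translation": [0,0,0],"rot": [0,0,0]},
    {"translation": [0,0,0],"rot": [0,0,0]},
    {"translation": [0,0,0],"rot": [0,0,0]},
    {"translation": [1.0,0,-1.0],"rot": [0,-0.06,0]},
    {"translation": [3.2,0,-1.2],"rot": [0,-0.2,0]},
    {"translation": [4.6,0,-0.7],"rot": [0,-0.3,0]},
    {"translation": [4.6,0,0.3],"rot": [0,-0.3,0]},
    {"translation": [4.6,0,0.3],"rot": [0,-0.3,0]},
  ],
  grip=0,
)

```text
clock: 7.15
eef_pos: [362.5, 324.3, 232.0]
tcp_rot: [-3.14, 0.297, 3.132]
contact_force: [-0.0, 0.8, 0.6]
opening: 1.004
```

>>> step_arm(
  deltas=[
    {"translation": [0,0,0],"rot": [0,0,0]},
    {"translation": [0,0,0],"rot": [0,0,0]},
    {"translation": [0,0,0],"rot": [0,0,0]},
    {"translation": [0,0,0],"rot": [0,0,0]},
    {"translation": [0,0,0],"rot": [0,0,0]},
    {"translation": [0,0,0],"rot": [0,0,0]},
  ],
  grip=255,
  squeeze=50,
)

```text
clock: 7.9
eef_pos: [362.4, 324.4, 232.9]
tcp_rot: [3.141, 0.3, 3.132]
contact_force: [1.4, -0.1, 1.9]
opening: 0.223
```

```bash
python3 snap.py 5 wrist side top; python3 -c "
from go import *
i,K,T=load('side5.npz'); crop(i,150,120,320,270,4,'pics/s5c.png')
delta([362.5,324,233],[-np.pi,0,3.1327])"
```

```text
t 8.05 pos [362.5 324.4 232.9] rpy [3.1412 0.3004 3.1318] q [ 0.8   0.36  2.14 -0.48  0.48 -0.35] F [ 1.79 -1.15  2.12] op 0.221
translation cm [-0.009, -0.038, -0.012] rot [0.0002, 0.3004, -0.0008]
```

View pics/s5c.png

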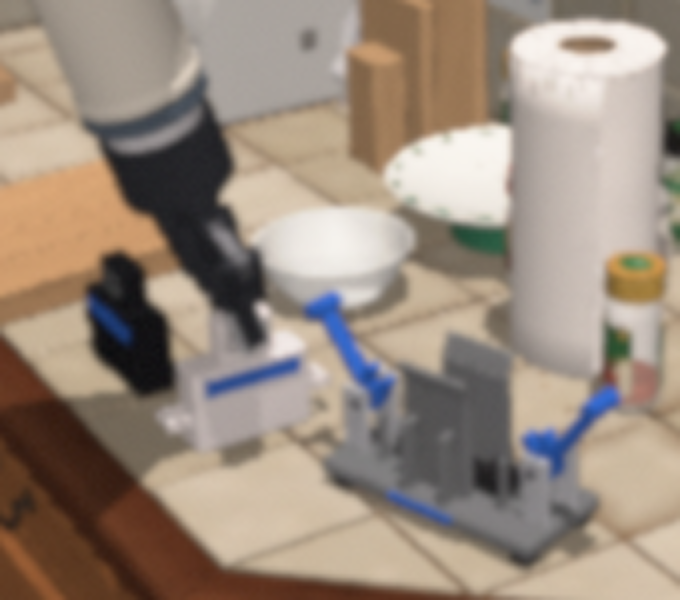

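View pics/wrist5.png

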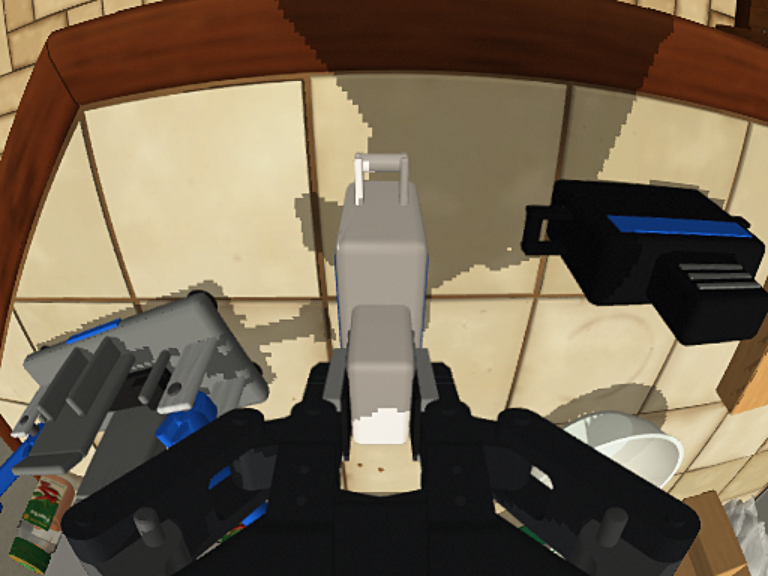

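```bash
python3 -c "
from h import *
i,K,T=load('wrist5.npz'); crop(i,210,95,310,305,2.8,'pics/w5c.png')"
```

```text
(no output)
```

View pics/w5c.png

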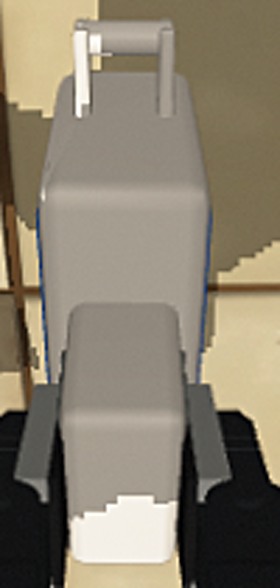

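```bash
cat > fit5.py <<'E'
from fit3 import *
_,Kw,Tw=load('wrist5.npz')
w=lambda x,y:(x/2.8+210-.32,y/2.8+95-.32)
Cw[:]=[(w(63,416),(10,-19,90)),(w(184,416),(-10,-19,90)),(w(68,560),(10,20,89)),(w(181,560),(-10,20,89)),(w(43,195),(15,-42,60)),(w(211,195),(-15,-42,60)),(w(125,38),(0,-58,25))]
import fit3
def f(p): return np.array([proj(Kw,Tw,W(p,l),True)[0]-px for px,l in Cw])
r=least_squares(lambda p:f(p).ravel(),[407,322,-1.557]);print('wrist5',r.x.round(3));print(f(r.x).round(1).tolist())
E
python3 fit5.py
```

```text
wrist [407.233 323.811  -1.583]
[[-1.6, 2.0], [1.7, 2.1], [0.1, 0.2], [-0.1, 0.2], [-2.1, -1.5], [1.8, -1.4], [0.2, -1.9]]
[362.4525545  324.37910138 232.86154243] [3.14122033 0.30042227 3.13178869] [ 1.78724859 -1.15161099  2.12180192]
wrist5 [408.332 324.331  -1.586]
[[-1.1, 1.3], [2.3, 1.4], [0.8, 0.9], [-1.3, 1.0], [-2.7, -1.1], [1.6, -0.8], [0.1, -1.3]]
```

```bash
cat > cz.py <<'E'
from go import *
def M(p,Rm): 
    m=np.eye(4);m[:3,:3]=Rm.as_matrix();m[:3,3]=p;return m
C0=M([408,324.3,0],R.from_euler('z',-1.5806)); T0=M([362.45,324.38,232.86],R.from_euler('xyz',[3.1412,.3004,3.1318]))
G=np.linalg.inv(C0)@T0
def tgt(x,y,z,yaw):
    t=M([x,y,z],R.from_euler('z',yaw))@G; rp=R.from_matrix(t[:3,:3]).as_euler('xyz'); print('target',t[:3,3].round(1)); delta(t[:3,3],rp)
def cass():
    s=readout.sense(); c=M(s['eef_pos'],R.from_euler('xyz',s['tcp_rot']))@np.linalg.inv(G)
    print('cass now',c[:3,3].round(1),R.from_matrix(c[:3,:3]).as_euler('xyz').round(4))
E
python3 -c "
from cz import *
y=.311-np.pi
tgt(408,324.3,125,-1.5806)
tgt(420,250,125,(y-1.58)/2)
tgt(479.3,166.7,122,y)"
```

```text
target [362.5 324.4 357.9]
t 8.05 pos [362.5 324.4 232.9] rpy [3.1412 0.3004 3.1318] q [ 0.8   0.36  2.14 -0.48  0.48 -0.35] F [ 1.79 -1.15  2.12] op 0.221
translation cm [-3.699, 0.005, -11.94] rot [-0.0, 0.0, -0.0]
target [383.1 276.7 357.9]
t 8.05 pos [362.5 324.4 232.9] rpy [3.1412 0.3004 3.1318] q [ 0.8   0.36  2.14 -0.48  0.48 -0.35] F [ 1.79 -1.15  2.12] op 0.221
translation cm [-5.716, -4.743, -11.317] rot [0.1848, -0.0002, 0.5967]
target [465.  210.  354.9]
t 8.05 pos [362.5 324.4 232.9] rpy [3.1412 0.3004 3.1318] q [ 0.8   0.36  2.14 -0.48  0.48 -0.35] F [ 1.79 -1.15  2.12] op 0.221
translation cm [-13.514, -11.338, -8.59] rot [0.3699, -0.0004, 1.194]
```

>>> step_arm(
  deltas=[
    {"translation": [-1.85,0,-6],"rot": [0,0,0]},
    {"translation": [-3.7,0,-11.9],"rot": [0,0,0]},
    {"translation": [-4.4,-1.6,-11.7],"rot": [0.055,0,0.178]},
    {"translation": [-5.1,-3.2,-11.5],"rot": [0.11,0,0.356]},
    {"translation": [-5.7,-4.7,-11.3],"rot": [0.165,0,0.534]},
    {"translation": [-8.0,-7,-10.7],"rot": [0.22,0,0.712]},
    {"translation": [-10.3,-9,-10.1],"rot": [0.276,0,0.89]},
    {"translation": [-11.5,-9.7,-9.5],"rot": [0.33,0,1.07]},
  ],
)

```text
clock: 9.05
eef_pos: [443.4, 225.3, 356.9]
tcp_rot: [-3.141, 0.3, 2.005]
contact_force: [-0.2, -0.1, -4.2]
opening: 0.223
```

```bash
python3 snap.py 6 top side; python3 -c "
from cz import *
cass()
tgt(479.3,166.7,113,.311-np.pi)"
```

```text
cass now [463.  184.6 123.6] [-9.0000e-04 -1.4000e-03 -2.7044e+00]
target [465.  210.  345.9]
t 9.15 pos [443.7 225.7 356.5] rpy [-3.1405  0.2995  2.0084] q [ 0.57  0.23  1.95 -0.35  1.03  0.32] F [-0.45  0.23 -3.44] op 0.218
translation cm [-1.911, 1.262, 1.702] rot [0.036, -0.0008, 0.121]
```

View pics/top6.png

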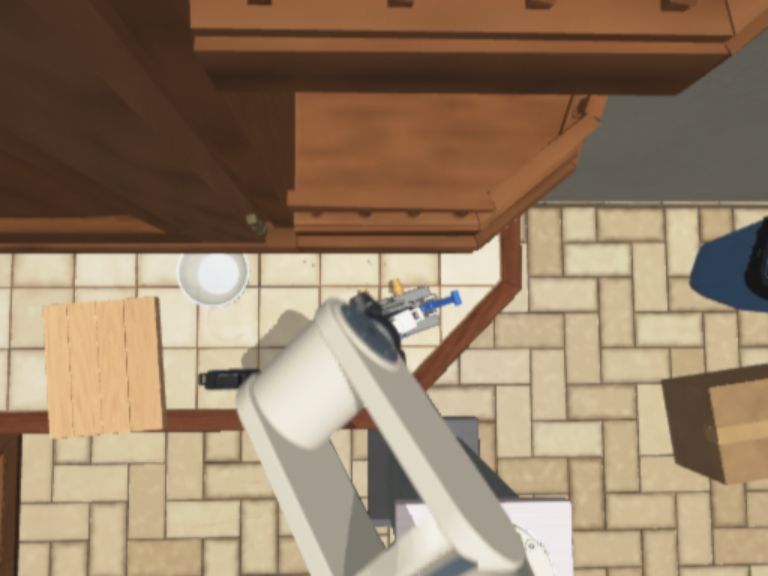

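View pics/side6.png

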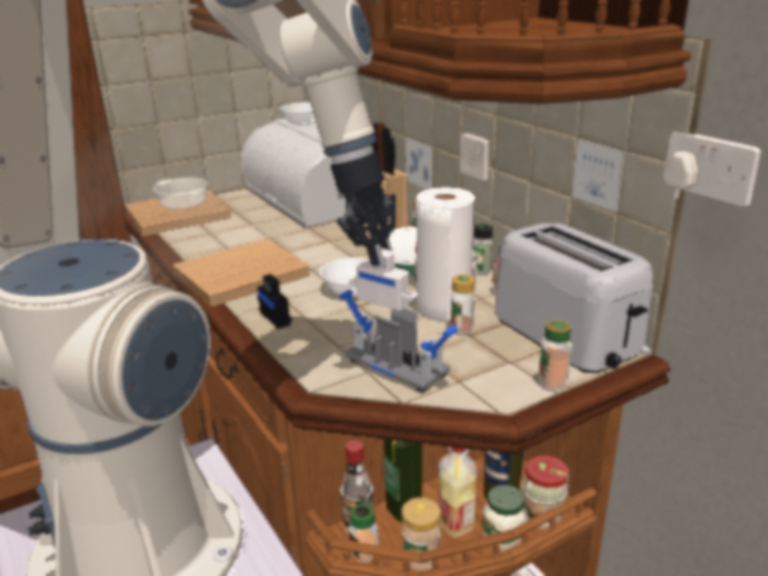

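>>> step_arm(
  deltas=[
    {"translation": [-1.0,0.6,0.5],"rot": [0.018,0,0.06]},
    {"translation": [-1.9,1.26,1.2],"rot": [0.036,0,0.121]},
    {"translation": [-1.9,1.26,1.7],"rot": [0.036,0,0.121]},
    {"translation": [-1.9,1.26,1.7],"rot": [0.036,0,0.121]},
  ],
)

```text
clock: 9.65
eef_pos: [463.9, 210.8, 346.2]
tcp_rot: [3.141, 0.299, 1.888]
contact_force: [0.5, 0.8, -3.0]
opening: 0.221
```

```bash
python3 snap.py 7 wrist side top; python3 -c "
from cz import *
cass()
i,K,T=load('wrist7.npz'); crop(i,200,60,350,265,2.9,'pics/w7c.png')
i,K,T=load('side7.npz'); crop(i,210,160,320,270,5,'pics/s7c.png')
i,K,T=load('top7.npz'); crop(i,200,170,320,270,6,'pics/t7c.png')"
```

```text
cass now [478.9 168.3 113.9] [-1.100e-03  1.500e-03 -2.825e+00]
```

View pics/w7c.png

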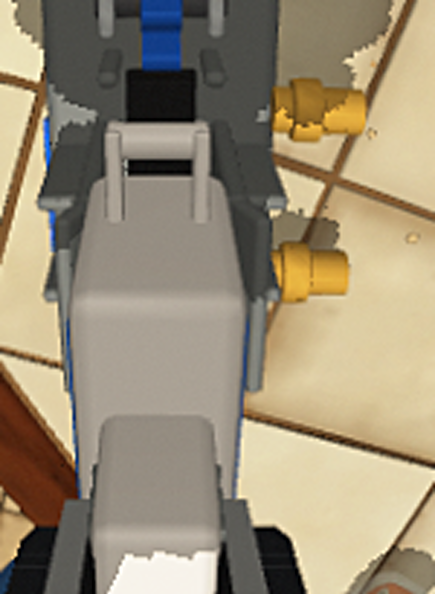

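View pics/s7c.png

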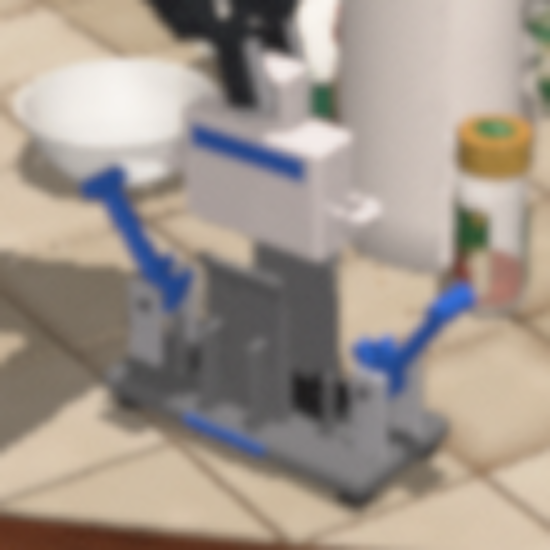

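View pics/t7c.png

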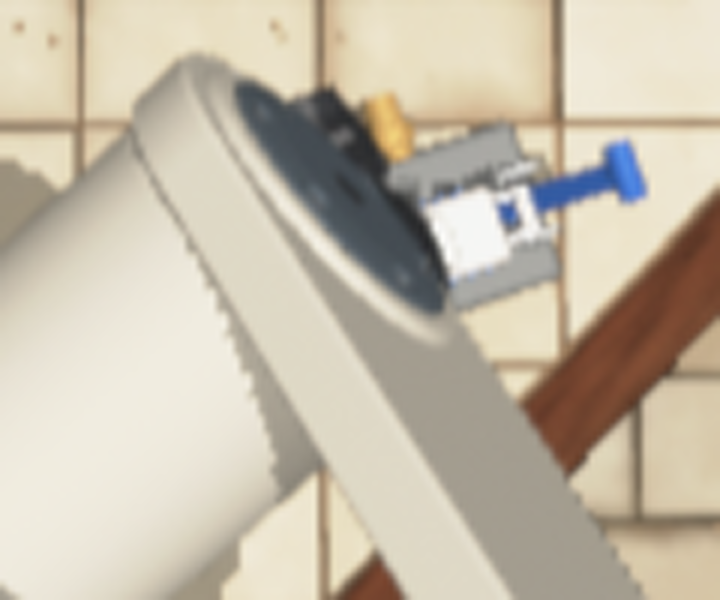

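```bash
cat > fit7.py <<'E'
from cz import *
def W(p,l): 
    c,q=np.cos(p[2]),np.sin(p[2]); return np.array([p[0]+c*l[0]-q*l[1],p[1]+q*l[0]+c*l[1],l[2]])
_,Kw,Tw=load('wrist7.npz')
w=lambda x,y:np.array((x/2.9+200-.33,y/2.9+60-.33)); inv=lambda p:((p-[200-.33,60-.33])*2.9).round()
p=np.array([479.3,166.7,.311])
for l in [(-38,60,20),(38,60,20),(-38,50,20),(38,50,20),(-25,26,104),(25,26,104),(-16.2,26,95),(16.2,26,95),(0,26,104),(0,60,20)]: print(l,inv(proj(Kw,Tw,W(p,l),True)[0]))
cc=np.array([478.9,168.3,-2.825])
print('cass')
for l in [(0,-58,139),(-15,-43,174),(15,-43,174),(0,-43,174),(-15,-43,114),(15,-43,114),(-10,-20,204),(10,-20,204)]: print(l,inv(proj(Kw,Tw,W(cc,l),True)[0]))
E
python3 fit7.py
```

```text
(-38, 60, 20) [39. 23.]
(38, 60, 20) [280.  24.]
(-38, 50, 20) [40. 53.]
(38, 50, 20) [278.  54.]
(-25, 26, 104) [ 56. 224.]
(25, 26, 104) [264. 225.]
(-16.2, 26, 95) [ 95. 210.]
(16.2, 26, 95) [225. 210.]
(0, 26, 104) [160. 224.]
(0, 60, 20) [159.  21.]
cass
(0, -58, 139) [161. 136.]
(-15, -43, 174) [256. 294.]
(15, -43, 174) [ 68. 295.]
(0, -43, 174) [162. 294.]
(-15, -43, 114) [228. 166.]
(15, -43, 114) [ 92. 166.]
(-10, -20, 204) [231. 532.]
(10, -20, 204) [ 95. 532.]
```

```bash
python3 -c "
from h import *
i,K,T=load('wrist7.npz'); crop(i,180,0,330,160,3.7,'pics/w7d.png')
exec(open('fit7.py').read().split('p=np')[0])
p=[479.3,166.7,.311]
inv=lambda q:((q-[180-.36,-.36])*3.7).round()
for l in [(-38,85,20),(38,85,20),(-38,85,10),(38,85,10),(-5,70,54),(5,70,54),(0,43,20),(-26,26,104),(26,26,104),(-13,103,105),(13,103,105)]: print(l,inv(proj(K,T,W(p,l),True)[0]))
"
```

```text
(-38, 85, 20) [121. 154.]
(38, 85, 20) [435. 156.]
(-38, 85, 10) [126. 150.]
(38, 85, 10) [430. 152.]
(-5, 70, 54) [255. 232.]
(5, 70, 54) [302. 233.]
(0, 43, 20) [277. 315.]
(-26, 26, 104) [141. 508.]
(26, 26, 104) [416. 510.]
(-13, 103, 105) [202.  92.]
(13, 103, 105) [361.  93.]
```

View pics/w7d.png

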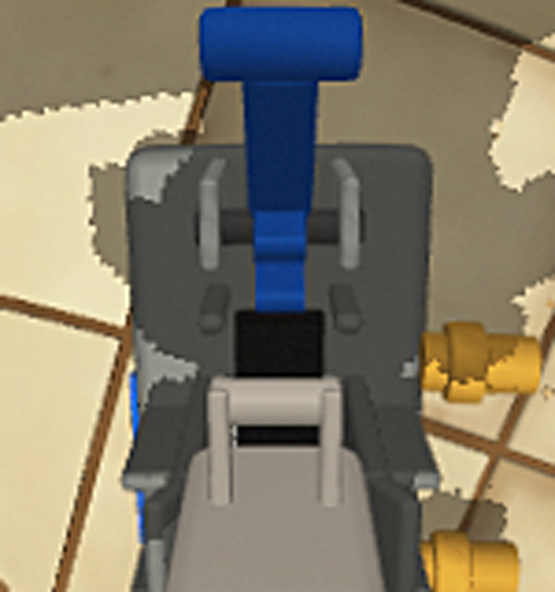

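```bash
python3 -c "
from cz import *
for z in (100,85,70,55): tgt(479.4,167.9,z,.311-np.pi)"
```

```text
target [465.1 211.2 332.9]
t 9.8 pos [464.1 211.1 346.8] rpy [3.1396 0.2993 1.8869] q [ 0.52  0.26  1.92 -0.34  1.04  0.39] F [-0.14  0.6  -2.93] op 0.224
translation cm [0.387, 0.099, 1.344] rot [0.0031, -0.0011, 0.0049]
target [465.1 211.2 317.9]
t 9.8 pos [464.1 211.1 346.8] rpy [3.1396 0.2993 1.8869] q [ 0.52  0.26  1.92 -0.34  1.04  0.39] F [-0.14  0.6  -2.93] op 0.224
translation cm [0.83, 0.096, 2.777] rot [0.0031, -0.0011, 0.0049]
target [465.1 211.2 302.9]
t 9.8 pos [464.1 211.1 346.8] rpy [3.1396 0.2993 1.8869] q [ 0.52  0.26  1.92 -0.34  1.04  0.39] F [-0.14  0.6  -2.93] op 0.224
translation cm [1.272, 0.093, 4.211] rot [0.0031, -0.0011, 0.0049]
target [465.1 211.2 287.9]
t 9.8 pos [464.1 211.1 346.8] rpy [3.1396 0.2993 1.8869] q [ 0.52  0.26  1.92 -0.34  1.04  0.39] F [-0.14  0.6  -2.93] op 0.224
translation cm [1.714, 0.09, 5.644] rot [0.0031, -0.0011, 0.0049]
```

>>> step_arm(
  deltas=[
    {"translation": [0.1,0.09,0.4],"rot": [0.003,-0.001,0.005]},
    {"translation": [0.25,0.09,0.9],"rot": [0.003,-0.001,0.005]},
    {"translation": [0.39,0.09,1.34],"rot": [0.003,-0.001,0.005]},
    {"translation": [0.6,0.09,2.0],"rot": [0.003,-0.001,0.005]},
    {"translation": [0.6,0.09,2.0],"rot": [0.003,-0.001,0.005]},
  ],
)

```text
clock: 10.42
eef_pos: [465.1, 210.9, 325.2]
tcp_rot: [-3.141, 0.301, 1.881]
contact_force: [-0.3, 0.0, -3.1]
opening: 0.22
```

```bash
python3 snap.py 8 wrist side; python3 -c "
from cz import *
cass();tgt(479.4,167.9,55,.311-np.pi)
i,K,T=load('side8.npz'); crop(i,210,160,320,270,5,'pics/s8c.png')"
```

```text
cass now [479.6 167.7  92.9] [ 1.0000e-04 -1.0000e-04 -2.8319e+00]
target [465.1 211.2 287.9]
t 10.525 pos [465.4 211.  325.8] rpy [3.1413 0.3005 1.8805] q [ 0.52  0.3   1.94 -0.35  1.    0.41] F [ 0.61 -0.42 -3.54] op 0.222
translation cm [1.145, -0.023, 3.615] rot [-0.0005, 0.0001, -0.0012]
```

View pics/s8c.png

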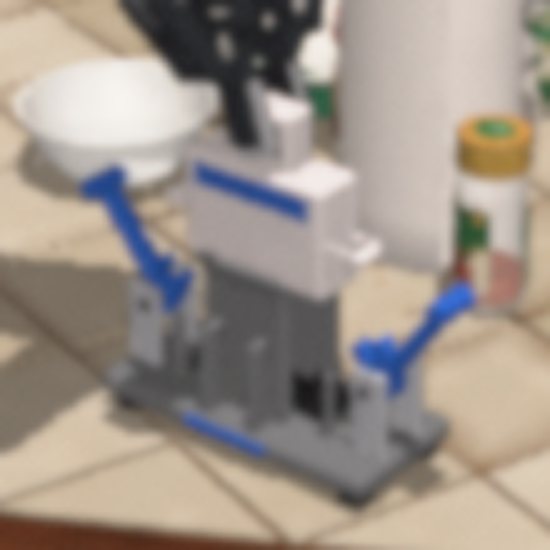

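View pics/wrist8.png

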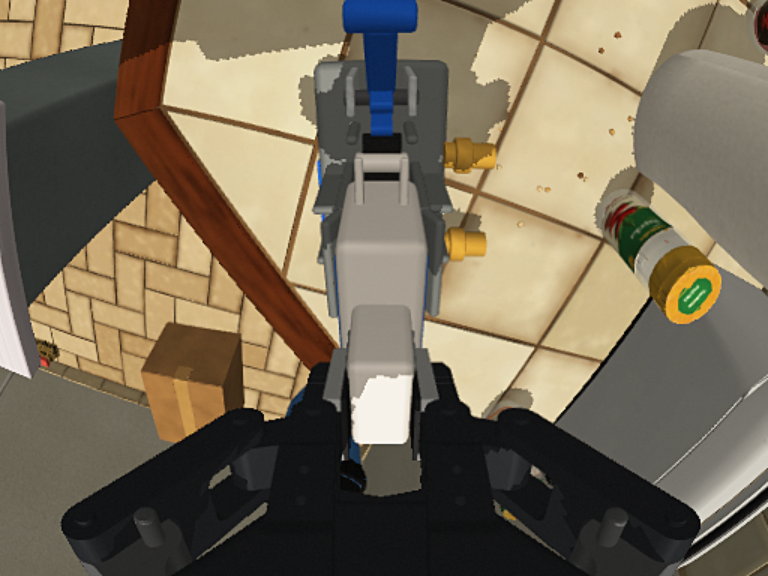

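>>> step_arm(
  deltas=[
    {"translation": [0.3,0,0.9],"rot": [0,0,0]},
    {"translation": [0.6,0,1.8],"rot": [0,0,0]},
    {"translation": [0.7,0,2.2],"rot": [0,0,0]},
    {"translation": [0.7,0,2.2],"rot": [0,0,0]},
  ],
)

```text
clock: 11.02
eef_pos: [465.2, 211.1, 302.3]
tcp_rot: [-3.141, 0.301, 1.881]
contact_force: [0.7, -0.4, -3.2]
opening: 0.225
```

```bash
python3 -c "
from cz import *
cass();tgt(479.5,167.8,55,.311-np.pi)"
```

```text
cass now [479.3 167.8  69.5] [ 2.0000e-04 -7.0000e-04 -2.8319e+00]
target [465.2 211.1 287.9]
t 11.025 pos [465.2 211.1 302.3] rpy [-3.1413  0.3006  1.8807] q [ 0.52  0.33  1.95 -0.36  0.95  0.43] F [ 0.73 -0.44 -3.19] op 0.225
translation cm [0.421, -0.002, 1.383] rot [-0.001, 0.0002, -0.001]
```

>>> step_arm(
  deltas=[
    {"translation": [0.2,0,0.7],"rot": [0,0,0]},
    {"translation": [0.42,0,1.38],"rot": [0,0,0]},
    {"translation": [0.42,0,1.38],"rot": [0,0,0]},
    {"translation": [0.48,0,1.57],"rot": [0,0,0]},
    {"translation": [0.48,0,1.57],"rot": [0,0,0]},
  ],
)

```text
clock: 11.65
eef_pos: [465.4, 211.2, 286.4]
tcp_rot: [3.141, 0.3, 1.88]
contact_force: [-0.7, 0.1, -4.0]
opening: 0.225
```

>>> step_arm(
  deltas=[
    {"translation": [0.03,0,0.1],"rot": [0,0,0]},
    {"translation": [0.06,0,0.2],"rot": [0,0,0]},
    {"translation": [0.06,0,0.2],"rot": [0,0,0]},
  ],
)

```text
clock: 12.02
eef_pos: [465.4, 211.1, 284.3]
tcp_rot: [3.141, 0.3, 1.88]
contact_force: [-0.3, 0.1, -3.8]
opening: 0.219
```

```bash
python3 snap.py 9 wrist side; python3 -c "
from cz import *
cass()
i,K,T=load('side9.npz'); crop(i,210,160,320,270,5,'pics/s9c.png')"
```

```text
cass now [479.7 167.9  51.5] [-1.0000e-04  3.0000e-04 -2.8319e+00]
```

View pics/s9c.png

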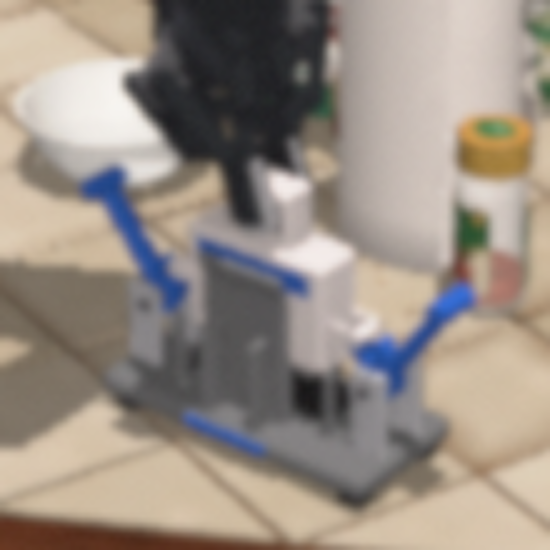

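View pics/wrist9.png

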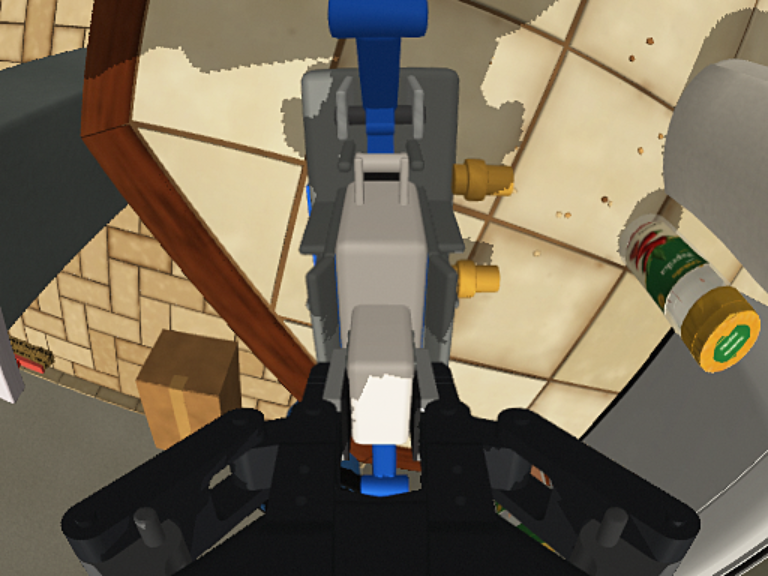

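Seating well between the plates (the ear is centred over the left lever at about (380,165)). Going on down by feel.

>>> step_arm(
  deltas=[
    {"translation": [0.03,0,0.1],"rot": [0,0,0]},
    {"translation": [0.06,0,0.2],"rot": [0,0,0]},
    {"translation": [0.06,0,0.2],"rot": [0,0,0]},
  ],
)

```text
clock: 12.5
eef_pos: [465.3, 211.1, 282.1]
tcp_rot: [3.141, 0.3, 1.88]
contact_force: [-0.6, 0.1, -3.7]
opening: 0.223
```

>>> step_arm(
  deltas=[
    {"translation": [0.03,0,0.1],"rot": [0,0,0]},
    {"translation": [0.045,0,0.15],"rot": [0,0,0]},
    {"translation": [0.045,0,0.15],"rot": [0,0,0]},
  ],
)

```text
clock: 12.88
eef_pos: [465.6, 211.0, 281.1]
tcp_rot: [3.14, 0.301, 1.88]
contact_force: [-0.5, -3.3, 5.1]
opening: 0.223
```

>>> step_arm(
  deltas=[
    {"translation": [0,0,0],"rot": [0,0,0]},
    {"translation": [0,0,0],"rot": [0,0,0]},
    {"translation": [0,0,0],"rot": [0,0,0]},
    {"translation": [0,0,0],"rot": [0,0,0]},
  ],
  grip=110,
)

```text
clock: 13.38
eef_pos: [465.4, 211.1, 280.6]
tcp_rot: [3.141, 0.3, 1.88]
contact_force: [0.0, -0.6, -0.1]
opening: 0.568
```

```bash
python3 snap.py 10 wrist side; python3 -c "
from go import *
i,K,T=load('side10.npz'); crop(i,210,160,320,270,5,'pics/s10c.png')
delta([465,211,340],[-np.pi,.3,1.88])"
```

```text
t 13.475 pos [465.4 211.1 280.6] rpy [3.1409 0.3003 1.8804] q [ 0.52  0.36  1.97 -0.38  0.91  0.46] F [-0.52  0.08  0.19] op 0.568
translation cm [-1.755, -0.038, -5.671] rot [0.0008, 0.0003, 0.0004]
```

View pics/s10c.png

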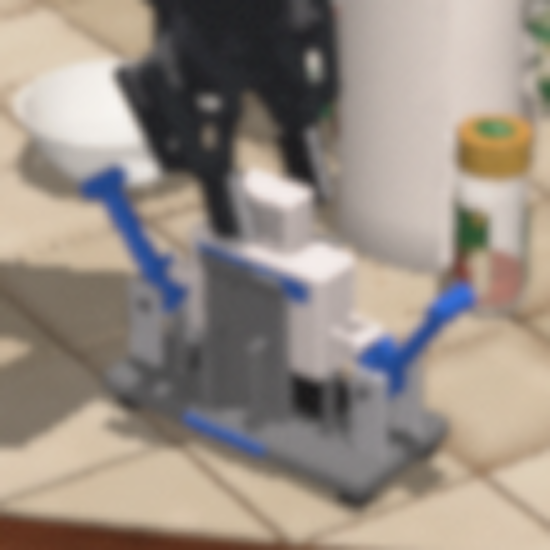

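View pics/wrist10.png

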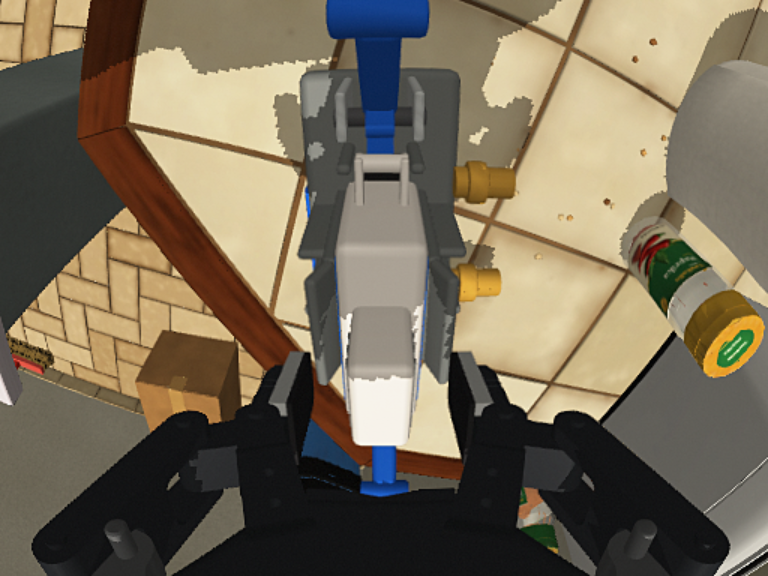

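>>> step_arm(
  deltas=[
    {"translation": [-0.9,0,-2.8],"rot": [0,0,0]},
    {"translation": [-1.8,0,-5.7],"rot": [0,0,0]},
    {"translation": [0,0,-10],"rot": [0,0,0]},
    {"translation": [4,-2,-11],"rot": [0,0,0]},
    {"translation": [8,-5,-11],"rot": [0,0,0]},
    {"translation": [11,-8,-11],"rot": [0,0,0]},
    {"translation": [11,-8,-11],"rot": [0,0,0]},
  ],
)

```text
clock: 14.35
eef_pos: [345.1, 318.4, 352.5]
tcp_rot: [-3.14, 0.301, 1.884]
contact_force: [0.5, -0.1, 0.1]
opening: 0.572
```

```bash
python3 snap.py 11 wrist side top; python3 -c "
from go import *
i,K,T=load('side11.npz'); crop(i,210,160,320,270,5,'pics/s11c.png')
i,K,T=load('top11.npz'); crop(i,200,170,320,270,6,'pics/t11c.png')
delta([465,211,340],[-np.pi,.3,1.88])"
```

```text
t 14.5 pos [347.6 317.8 353.4] rpy [3.1402 0.3003 1.8806] q [ 0.83  0.22  1.97 -0.29  1.12  0.67] F [0.37 0.52 0.24] op 0.569
translation cm [-12.738, 7.915, 5.359] rot [0.0016, 0.0003, 0.0005]
```

View pics/s11c.png

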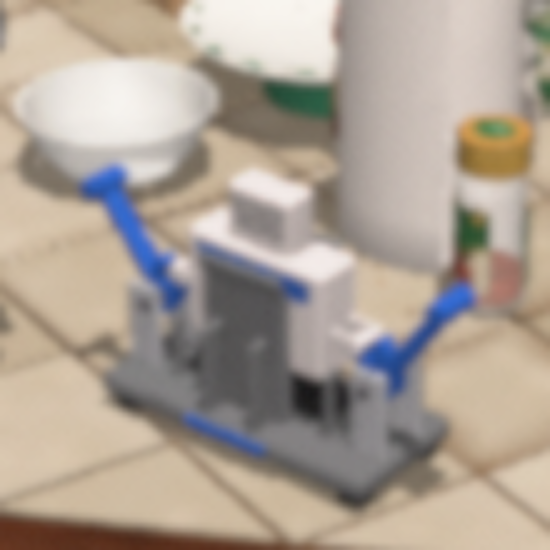

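View pics/t11c.png

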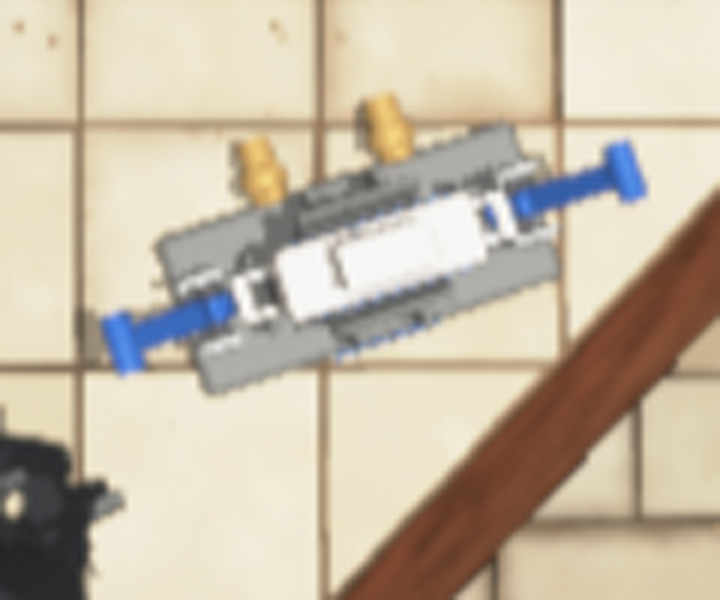

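View pics/wrist11.png

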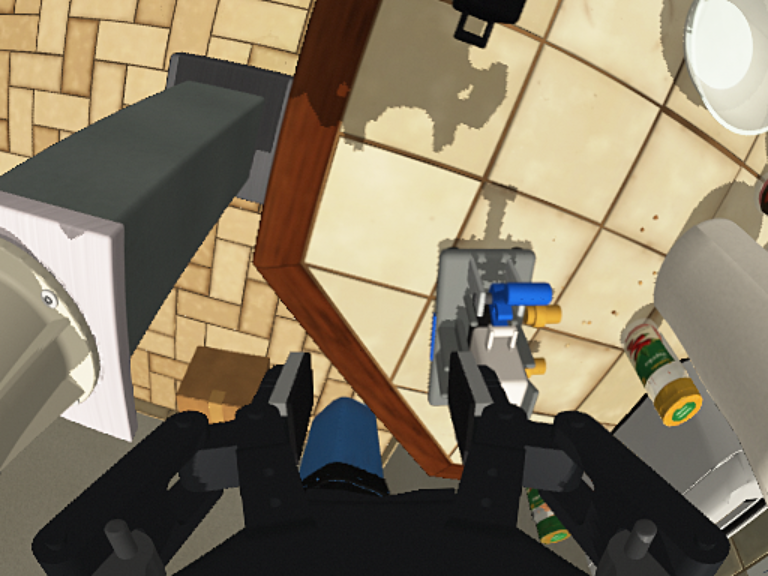

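```bash
python3 -c "
from h import *
_,Kt,Tt=load('top11.npz');_,Ks,Ts=load('side11.npz');_,Kw,Tw=load('wrist10.npz');_,K1,T1=load('wrist11.npz')
t=lambda x,y:(x/6+200-.4,y/6+170-.4); s=lambda x,y:(x/5+210-.4,y/5+160-.4); f=lambda x,y:(x/1.5-.2,y/1.5-.2)
d=np.array([478.9,167.8,.311]);c,q=np.cos(d[2]),np.sin(d[2])
def loc(X): v=X[:2]-d[:2]; return np.array([c*v[0]+q*v[1],-q*v[0]+c*v[1],X[2]])
for n,o in [('L top+side',[(Kt,Tt,t(125,343),0),(Ks,Ts,s(103,184),0)]),('L all',[(Kt,Tt,t(125,343),0),(Ks,Ts,s(103,184),0),(Kw,Tw,f(378,17),1),(K1,T1,f(529,294),1)]),('L w',[(Kw,Tw,f(378,17),1),(K1,T1,f(529,294),1)]),('R',[(Kt,Tt,t(627,171),0),(Ks,Ts,s(457,298),0)])]:
    X,r=tri(o); l=loc(X); print(n,X.round(1),np.round(r,1),l.round(1)); 
    print('  b', np.arctan2(abs(l[1])-70,l[2]-54), np.hypot(abs(l[1])-70,l[2]-54))
"
```

```text
L top+side [443.3 270.5 105.4] [0.1 0.1] [ -2.5 108.6 105.4]
  b 0.6444995631292072 64.28750604609277
L all [444.8 271.7 105.1] [2.  0.8 0.7 1.8] [ -0.7 109.4 105.1]
  b 0.6563489491747948 64.53108393474494
L w [445.7 272.4 106. ] [0.5 0.5] [  0.4 109.7 106. ]
  b 0.6524545422077745 65.41136247125085
R [513.9  63.7 111.6] [1.9 1.9] [   1.5 -109.8  111.6]
  b 0.6050258734856678 69.98498205786454
```

```bash
cat > lv.py <<'E'
from go import *
D=np.array([478.9,167.8,.311]); RD=R.from_euler('z',D[2])
def knob(sd,b): return np.array([0,sd*(70+65*np.sin(b)),54+65*np.cos(b)])
def pose(sd,mode,b,gap,th):
    s,c=np.sin(th),np.cos(th); z=np.array([0,-sd*s,-c]); x=np.array([0,c,-sd*s]); y=np.cross(z,x)
    k=knob(sd,b)
    p=k-168*z+sd*(17.5+gap)*x if mode=='A' else k-(179.5+gap)*z
    Rm=RD*R.from_matrix(np.c_[x,y,z]); P=RD.apply(p)+np.r_[D[:2],0]
    return P,Rm.as_euler('xyz')
def go(sd,mode,b,gap,th):
    P,rp=pose(sd,mode,b,gap,th); print('->',sd,mode,b,gap,th,P.round(1),rp.round(3)); delta(P,rp)
def ft(sd,b,n=6):
    """mean tangential (+ = lever pushes back outward), radial, lateral, by averaging over camera periods"""
    from rig import imaging
    F=[]
    for i in range(n):
        imaging.grab_frame('side') if n>1 else 0
        F.append(readout.sense()['contact_force'])
    F=np.array(F); m=RD.inv().apply(F.mean(0)); t=np.array([0,-sd*np.cos(b),np.sin(b)]); r=np.array([0,sd*np.sin(b),np.cos(b)])
    print('Ftan %.2f Frad %.2f Fx %.2f  sd %.2f'%(-m@t,m@r,m[0],F.std(0).max()),'t',readout.sense()['clock'])
def where(sd,mode,th):
    """lever angle b implied by TCP assuming contact"""
    s=readout.sense(); p=RD.inv().apply(s['eef_pos']-np.r_[D[:2],0]); Rm=RD.inv()*R.from_euler('xyz',s['tcp_rot']); X=Rm.as_matrix()
    k=p+168*X[:,2]-sd*17.5*X[:,0] if mode=='A' else p+179.5*X[:,2]
    print('knob loc',k.round(1),'b',round(float(np.arctan2(sd*k[1]-70,k[2]-54)),3),'r',round(float(np.hypot(sd*k[1]-70,k[2]-54)),1))
E
python3 -c "
from lv import *
go(1,'A',.655,60,.3)
go(1,'A',.655,14,.3)
"
```

```text
-> 1 A 0.655 60 0.3 [407.5 389.9 243.1] [3.142 0.3   1.882]
t 14.5 pos [347.6 317.8 353.4] rpy [3.1402 0.3003 1.8806] q [ 0.83  0.22  1.97 -0.29  1.12  0.67] F [0.37 0.52 0.24] op 0.569
translation cm [8.076, 7.888, 9.053] rot [0.001, 0.0003, -0.0012]
-> 1 A 0.655 14 0.3 [421.  348.1 256.7] [3.142 0.3   1.882]
t 14.5 pos [347.6 317.8 353.4] rpy [3.1402 0.3003 1.8806] q [ 0.83  0.22  1.97 -0.29  1.12  0.67] F [0.37 0.52 0.24] op 0.569
translation cm [3.476, 7.894, 9.055] rot [0.001, 0.0003, -0.0012]
```

>>> step_arm(
  deltas=[
    {"translation": [5,4,1],"rot": [0,0,0]},
    {"translation": [8.1,7.9,4],"rot": [0,0,0]},
    {"translation": [8.1,7.9,9.05],"rot": [0,0,0]},
    {"translation": [5.5,7.9,9.05],"rot": [0,0,0]},
    {"translation": [3.5,7.9,9.05],"rot": [0,0,0]},
    {"translation": [3.5,7.9,9.05],"rot": [0,0,0]},
  ],
  grip=255,
  squeeze=30,
)

```text
clock: 15.25
eef_pos: [421.7, 346.8, 259.4]
tcp_rot: [3.137, 0.299, 1.877]
contact_force: [0.2, 0.3, 0.4]
opening: -0.0
```

```bash
python3 snap.py 12 side top wrist; python3 -c "
from lv import *
i,K,T=load('side12.npz'); crop(i,190,130,320,270,4.3,'pics/s12c.png')
i,K,T=load('top12.npz'); crop(i,190,170,310,270,6,'pics/t12c.png')
where(1,'A',.3); go(1,'A',.655,2,.3)"
```

```text
knob loc [  0.5 123.6 102.8] b 0.832 r 72.5
-> 1 A 0.655 2 0.3 [424.5 337.1 260.3] [3.142 0.3   1.882]
t 15.4 pos [420.9 348.5 258.2] rpy [3.1378 0.2987 1.8788] q [ 0.77  0.46  1.88 -0.33  0.97  0.67] F [ 0.15 -0.2  -0.21] op -0.001
translation cm [-1.197, -0.005, 0.152] rot [0.0029, -0.0013, -0.0028]
```

View pics/s12c.png

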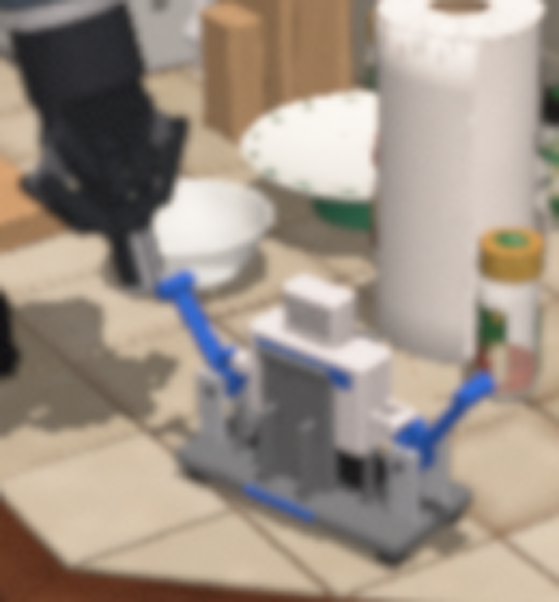

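View pics/wrist12.png

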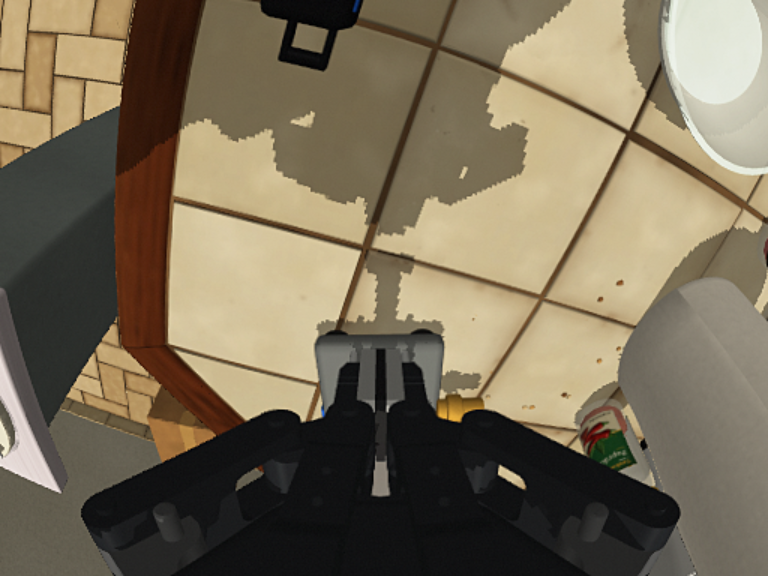

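```bash
python3 -c "
from lv import *
for b in (.655,.5,.35,.2,.1): go(1,'A',b,0,.3)" | grep translation
```

```text
translation cm [-1.397, -0.004, 0.152] rot [0.0029, -0.0013, -0.0028]
translation cm [-2.365, -0.0, -0.125] rot [0.0029, -0.0013, -0.0028]
translation cm [-3.331, 0.003, -0.248] rot [0.0029, -0.0013, -0.0028]
translation cm [-4.305, 0.005, -0.225] rot [0.0029, -0.0013, -0.0028]
translation cm [-4.947, 0.007, -0.129] rot [0.0029, -0.0013, -0.0028]
```

Push to about b = 0.35 first.

>>> step_arm(
  deltas=[
    {"translation": [-0.7,0,0.1],"rot": [0,0,0]},
    {"translation": [-1.2,0,0.15],"rot": [0,0,0]},
    {"translation": [-1.6,0,0.1],"rot": [0,0,0]},
    {"translation": [-2.0,0,0.0],"rot": [0,0,0]},
    {"translation": [-2.4,0,-0.12],"rot": [0,0,0]},
    {"translation": [-2.8,0,-0.2],"rot": [0,0,0]},
    {"translation": [-3.1,0,-0.23],"rot": [0,0,0]},
    {"translation": [-3.3,0,-0.25],"rot": [0,0,0]},
  ],
)

```text
clock: 16.4
eef_pos: [430.0, 318.9, 268.7]
tcp_rot: [3.14, 0.3, 1.88]
contact_force: [-0.6, 3.7, 0.9]
opening: 0.003
```

```bash
python3 -c "
from lv import *
where(1,'A',.3); ft(1,.35,4)"; python3 snap.py 13 side top; python3 -c "
from lv import *
i,K,T=load('side13.npz'); crop(i,190,130,320,270,4.3,'pics/s13c.png')
i,K,T=load('top13.npz'); crop(i,190,170,310,270,6,'pics/t13c.png')"
```

```text
knob loc [ -0.2  92.4 113.4] b 0.361 r 63.5
Ftan 2.42 Frad 1.41 Fx 1.16  sd 0.66 t 16.6
```

View pics/s13c.png

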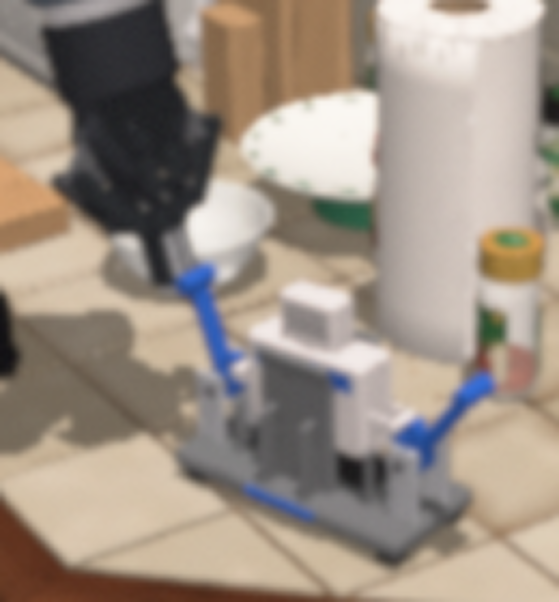

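>>> step_arm(
  deltas=[
    {"translation": [-0.3,0,0.0],"rot": [0,0,0]},
    {"translation": [-0.6,0,0.02],"rot": [0,0,0]},
    {"translation": [-0.9,0,0.02],"rot": [0,0,0]},
    {"translation": [-1.2,0,0.05],"rot": [0,0,0]},
    {"translation": [-1.2,0,0.05],"rot": [0,0,0]},
  ],
)

```text
clock: 17.32
eef_pos: [433.4, 307.4, 271.6]
tcp_rot: [3.141, 0.301, 1.88]
contact_force: [-0.3, 0.7, 0.7]
opening: -0.001
```

```bash
python3 -c "
from lv import *
where(1,'A',.3); ft(1,.17,4)"
```

```text
knob loc [ -0.6  80.3 116.3] b 0.164 r 63.2
Ftan 0.17 Frad 0.13 Fx 0.20  sd 0.45 t 17.525
```

```bash
python3 snap.py 14 side top; python3 -c "
from lv import *
i,K,T=load('side14.npz'); crop(i,190,130,320,270,4.3,'pics/s14c.png')
i,K,T=load('top14.npz'); crop(i,190,170,310,270,6,'pics/t14c.png')"
```

```text
(no output)
```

View pics/s14c.png

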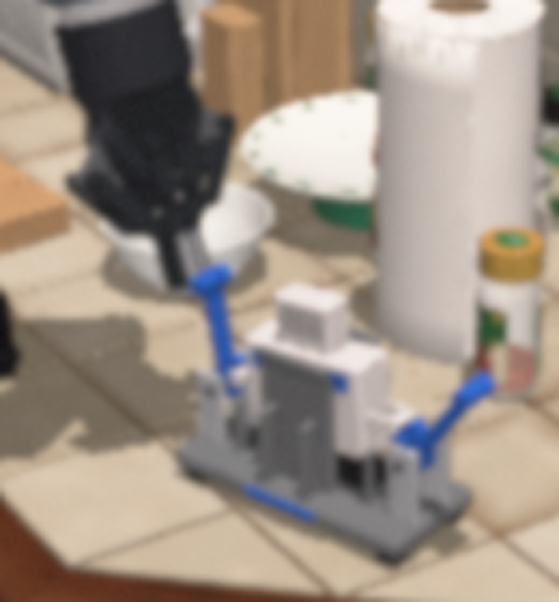

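View pics/t14c.png

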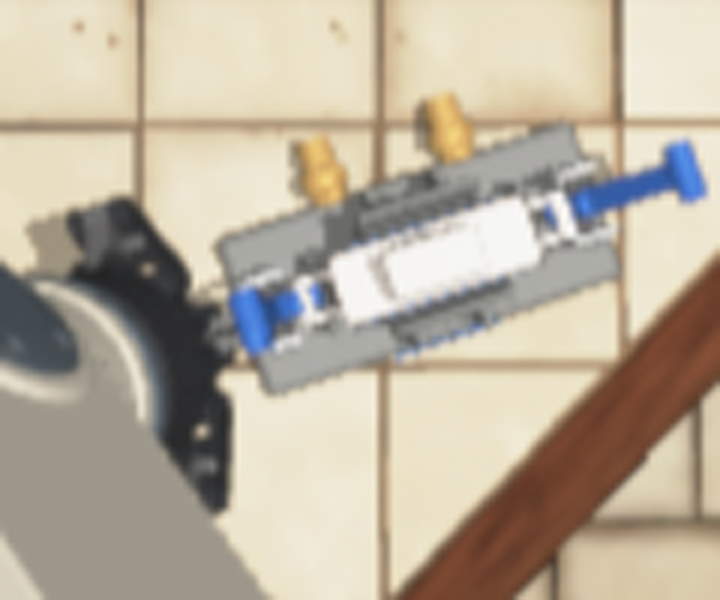

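>>> step_arm(
  deltas=[
    {"translation": [-0.2,0,0.04],"rot": [0,0,0]},
    {"translation": [-0.4,0,0.07],"rot": [0,0,0]},
    {"translation": [-0.6,0,0.1],"rot": [0,0,0]},
    {"translation": [-0.6,0,0.1],"rot": [0,0,0]},
  ],
)

```text
clock: 18.12
eef_pos: [435.3, 301.9, 272.5]
tcp_rot: [3.141, 0.3, 1.88]
contact_force: [-1.3, 1.8, 1.2]
opening: -0.001
```

```bash
python3 -c "
from lv import *
where(1,'A',.3); ft(1,.07,4)
go(1,'A',.05,25,.3)
go(-1,'A',.63,60,.3)
go(-1,'A',.63,14,.3)"
```

```text
knob loc [ -0.5  74.6 117.2] b 0.073 r 63.4
Ftan 1.48 Frad 0.63 Fx -0.04  sd 0.58 t 18.325
-> 1 A 0.05 25 0.3 [428.9 323.5 266.9] [3.142 0.3   1.882]
t 18.325 pos [435.3 302.  272.4] rpy [3.1409 0.3006 1.8805] q [ 0.69  0.41  1.92 -0.34  0.96  0.6 ] F [-0.31  1.63 -0.02] op 0.004
translation cm [2.304, 0.044, -0.13] rot [0.0003, 0.0006, -0.0013]
-> -1 A 0.63 60 0.3 [549.9 -53.1 244.1] [ 3.142 -0.3    1.882]
t 18.325 pos [435.3 302.  272.4] rpy [3.1409 0.3006 1.8805] q [ 0.69  0.41  1.92 -0.34  0.96  0.6 ] F [-0.31  1.63 -0.02] op 0.004
translation cm [-34.797, 0.087, 13.753] rot [0.0007, 0.6006, -0.0011]
-> -1 A 0.63 14 0.3 [536.4 -11.2 257.7] [ 3.142 -0.3    1.882]
t 18.325 pos [435.3 302.  272.4] rpy [3.1409 0.3006 1.8805] q [ 0.69  0.41  1.92 -0.34  0.96  0.6 ] F [-0.31  1.63 -0.02] op 0.004
translation cm [-31.002, 0.083, 11.154] rot [0.0007, 0.6006, -0.0011]
```

```bash
python3 -c "
from lv import *
for P,b in [((429,322,290),.3),((425,318,350),.3),((405,200,350),0),((440,60,350),-.1),((530,-50,330),-.2),((549.9,-53.1,244),-.3)]:
    delta(P,[np.pi,b,1.882])" | grep trans
```

```text
translation cm [1.482, 0.014, -2.298] rot [0.0003, 0.0006, -0.0015]
translation cm [-0.542, -0.485, -7.953] rot [0.0003, 0.0006, -0.0015]
translation cm [-10.694, -5.988, -4.809] rot [0.0005, 0.3006, -0.0014]
translation cm [-24.449, -6.924, -0.545] rot [0.0005, 0.4006, -0.0014]
translation cm [-36.483, -1.709, 5.283] rot [0.0006, 0.5006, -0.0014]
translation cm [-34.798, 0.086, 13.766] rot [0.0007, 0.6006, -0.0013]
```

>>> step_arm(
  deltas=[
    {"translation": [1.5,0,-2.3],"rot": [0,0,0]},
    {"translation": [-0.5,-0.5,-7.9],"rot": [0,0,0]},
    {"translation": [-5.6,-3.2,-6.4],"rot": [0,0.15,0]},
    {"translation": [-10.7,-6.0,-4.8],"rot": [0,0.3,0]},
    {"translation": [-16,-6.5,-3.2],"rot": [0,0.35,0]},
    {"translation": [-21,-6.9,-1.6],"rot": [0,0.4,0]},
    {"translation": [-24.4,-6.9,-0.5],"rot": [0,0.4,0]},
    {"translation": [-24.4,-6.9,-0.5],"rot": [0,0.4,0]},
  ],
)

```text
clock: 19.32
eef_pos: [440.4, 58.3, 349.4]
tcp_rot: [3.141, -0.099, 1.877]
contact_force: [-0.4, 0.1, -0.9]
opening: 0.003
```

```bash
python3 -c "
from lv import *
for P,b in [((530,-50,330),-.2),((549.9,-53.1,244),-.3),((536.4,-11.2,257.7),-.3)]:
    delta(P,[np.pi,b,1.882])"
```

```text
t 19.325 pos [440.4  58.3 349.4] rpy [ 3.1412 -0.0989  1.8772] q [ 0.09  0.15  2.05  0.12  0.97 -0.28] F [-0.42  0.13 -0.92] op 0.003
translation cm [-13.153, 5.271, 0.643] rot [0.0011, 0.1011, -0.0047]
t 19.325 pos [440.4  58.3 349.4] rpy [ 3.1412 -0.0989  1.8772] q [ 0.09  0.15  2.05  0.12  0.97 -0.28] F [-0.42  0.13 -0.92] op 0.003
translation cm [-14.894, 7.072, 9.113] rot [0.0013, 0.2011, -0.0046]
t 19.325 pos [440.4  58.3 349.4] rpy [ 3.1412 -0.0989  1.8772] q [ 0.09  0.15  2.05  0.12  0.97 -0.28] F [-0.42  0.13 -0.92] op 0.003
translation cm [-10.378, 7.049, 8.184] rot [0.0013, 0.2011, -0.0046]
```

>>> step_arm(
  deltas=[
    {"translation": [-7,2,0.3],"rot": [0,0.05,0]},
    {"translation": [-13.1,5.3,0.6],"rot": [0,0.1,0]},
    {"translation": [-14.5,6.5,4.5],"rot": [0,0.15,0]},
    {"translation": [-14.9,7.05,9.1],"rot": [0,0.2,0]},
    {"translation": [-14.9,7.05,9.1],"rot": [0,0.2,0]},
    {"translation": [-12.5,7.05,8.6],"rot": [0,0.2,0]},
    {"translation": [-10.4,7.05,8.2],"rot": [0,0.2,0]},
    {"translation": [-10.4,7.05,8.2],"rot": [0,0.2,0]},
  ],
)

```text
clock: 20.32
eef_pos: [535.9, -6.5, 259.9]
tcp_rot: [3.138, -0.298, 1.885]
contact_force: [-0.1, 0.0, 0.7]
opening: -0.003
```

```bash
python3 snap.py 15 side top wrist; python3 -c "
from lv import *
i,K,T=load('side15.npz'); crop(i,200,130,380,270,4.2,'pics/s15c.png')
i,K,T=load('top15.npz'); crop(i,190,150,350,270,4.8,'pics/t15c.png')
where(-1,'A',.3); ft(-1,.6,1)
for b in (.63,.5,.35,.2,.1,0): go(-1,'A',b,0,.3)"
```

```text
knob loc [   1.2 -119.2  103.1] b 0.786 r 69.5
Ftan -0.08 Frad -0.29 Fx -0.30  sd 0.00 t 20.475
-> -1 A 0.63 0 0.3 [532.3   1.5 261.8] [ 3.142 -0.3    1.882]
t 20.475 pos [536.4  -8.4 258.5] rpy [ 3.1391 -0.2986  1.8824] q [-0.1   0.44  1.91  0.34  0.95 -0.64] F [-0.36  0.13 -0.2 ] op -0.002
translation cm [1.117, -0.083, -0.003] rot [0.0023, 0.0014, 0.0006]
-> -1 A 0.5 0 0.3 [530.2   8.3 266.4] [ 3.142 -0.3    1.882]
t 20.475 pos [536.4  -8.4 258.5] rpy [ 3.1391 -0.2986  1.8824] q [-0.1   0.44  1.91  0.34  0.95 -0.64] F [-0.36  0.13 -0.2 ] op -0.002
translation cm [1.932, -0.082, -0.225] rot [0.0023, 0.0014, 0.0006]
-> -1 A 0.35 0 0.3 [527.4  16.8 270.4] [ 3.142 -0.3    1.882]
t 20.475 pos [536.4  -8.4 258.5] rpy [ 3.1391 -0.2986  1.8824] q [-0.1   0.44  1.91  0.34  0.95 -0.64] F [-0.36  0.13 -0.2 ] op -0.002
translation cm [2.898, -0.081, -0.348] rot [0.0023, 0.0014, 0.0006]
-> -1 A 0.2 0 0.3 [524.6  25.7 273. ] [ 3.142 -0.3    1.882]
t 20.475 pos [536.4  -8.4 258.5] rpy [ 3.1391 -0.2986  1.8824] q [-0.1   0.44  1.91  0.34  0.95 -0.64] F [-0.36  0.13 -0.2 ] op -0.002
translation cm [3.872, -0.081, -0.325] rot [0.0023, 0.0014, 0.0006]
-> -1 A 0.1 0 0.3 [522.6  31.8 274. ] [ 3.142 -0.3    1.882]
t 20.475 pos [536.4  -8.4 258.5] rpy [ 3.1391 -0.2986  1.8824] q [-0.1   0.44  1.91  0.34  0.95 -0.64] F [-0.36  0.13 -0.2 ] op -0.002
translation cm [4.514, -0.081, -0.229] rot [0.0023, 0.0014, 0.0006]
-> -1 A 0 0 0.3 [520.6  38.  274.3] [ 3.142 -0.3    1.882]
t 20.475 pos [536.4  -8.4 258.5] rpy [ 3.1391 -0.2986  1.8824] q [-0.1   0.44  1.91  0.34  0.95 -0.64] F [-0.36  0.13 -0.2 ] op -0.002
translation cm [5.144, -0.081, -0.069] rot [0.0023, 0.0014, 0.0006]
```

View pics/s15c.png

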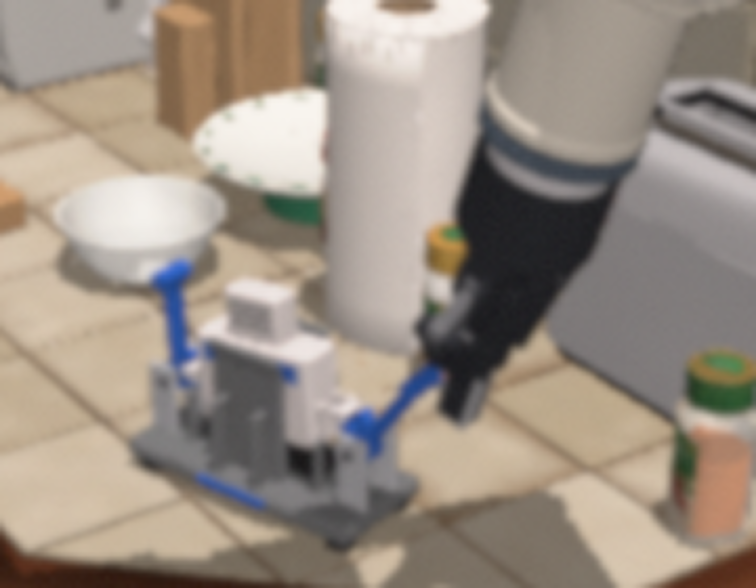

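View pics/t15c.png

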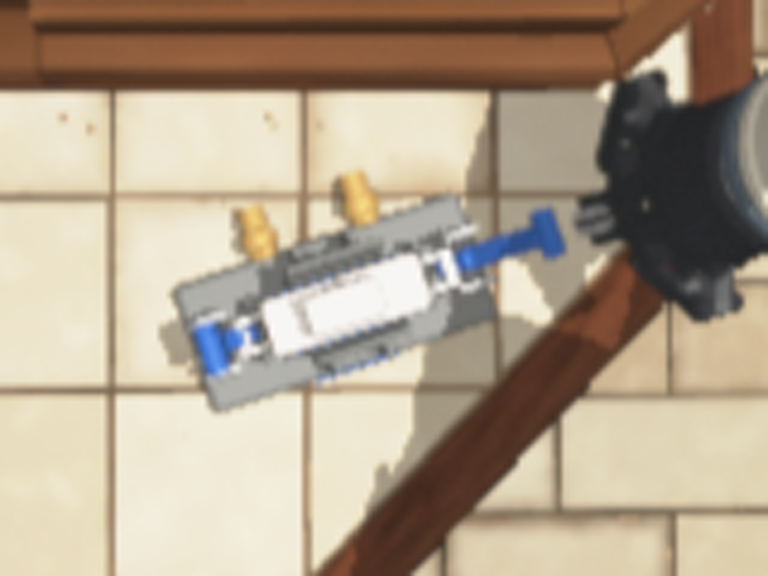

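>>> step_arm(
  deltas=[
    {"translation": [0.7,-0.08,0],"rot": [0,0,0]},
    {"translation": [1.2,-0.08,0],"rot": [0,0,0]},
    {"translation": [1.6,-0.08,-0.14],"rot": [0,0,0]},
    {"translation": [2.0,-0.08,-0.25],"rot": [0,0,0]},
    {"translation": [2.4,-0.08,-0.3],"rot": [0,0,0]},
    {"translation": [2.8,-0.08,-0.34],"rot": [0,0,0]},
    {"translation": [3.2,-0.08,-0.35],"rot": [0,0,0]},
    {"translation": [3.5,-0.08,-0.35],"rot": [0,0,0]},
  ],
)

```text
clock: 21.48
eef_pos: [525.7, 22.1, 271.3]
tcp_rot: [3.141, -0.3, 1.881]
contact_force: [1.3, -3.3, 1.2]
opening: 0.0
```

```bash
python3 -c "
from lv import *
where(-1,'A',.3); ft(-1,.25,4)"
```

```text
knob loc [  0.2 -86.8 115.9] b 0.264 r 64.2
Ftan 1.13 Frad 0.45 Fx -0.00  sd 1.03 t 21.675
```

>>> step_arm(
  deltas=[
    {"translation": [0.3,0,0.02],"rot": [0,0,0]},
    {"translation": [0.6,0,0.05],"rot": [0,0,0]},
    {"translation": [0.9,0,0.08],"rot": [0,0,0]},
    {"translation": [1.2,0,0.15],"rot": [0,0,0]},
  ],
)

```text
clock: 22.18
eef_pos: [522.0, 33.3, 273.3]
tcp_rot: [3.141, -0.3, 1.881]
contact_force: [-0.0, -3.4, 1.0]
opening: 0.003
```

>>> step_arm(
  deltas=[
    {"translation": [0.2,0,0.04],"rot": [0,0,0]},
    {"translation": [0.4,0,0.1],"rot": [0,0,0]},
  ],
)

```text
clock: 22.42
eef_pos: [520.7, 37.2, 273.5]
tcp_rot: [3.141, -0.3, 1.881]
contact_force: [0.5, -2.8, 2.0]
opening: -0.004
```

```bash
python3 -c "
from lv import *
where(-1,'A',.3); ft(-1,.05,4)"; python3 snap.py 16 side top; python3 -c "
from lv import *
i,K,T=load('side16.npz'); crop(i,200,130,380,270,4.2,'pics/s16c.png')
i,K,T=load('top16.npz'); crop(i,190,150,350,270,4.8,'pics/t16c.png')"
```

```text
knob loc [ 1.000e-01 -7.080e+01  1.182e+02] b 0.013 r 64.2
Ftan 0.99 Frad 0.89 Fx 0.11  sd 1.55 t 22.625
```

View pics/s16c.png

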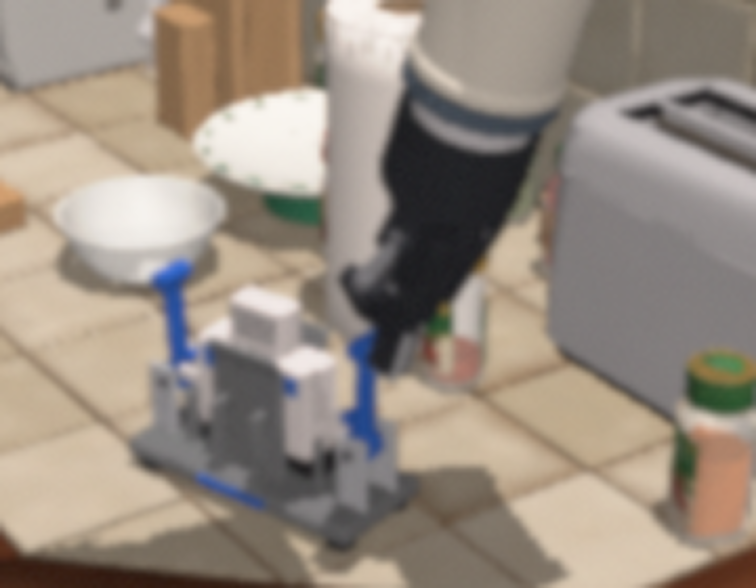

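```bash
python3 -c "
from lv import *
go(-1,'A',0,30,.3)
go(-1,'B',0,30,.9)
go(-1,'B',0,3,.9)"
```

```text
-> -1 A 0 30 0.3 [529.4  10.7 265.5] [ 3.142 -0.3    1.882]
t 22.725 pos [520.7  37.2 273.4] rpy [ 3.1412 -0.3002  1.8806] q [-0.02  0.39  1.94  0.35  0.94 -0.56] F [ 0.94 -0.11 -0.49] op -0.001
translation cm [-2.902, 0.022, -0.069] rot [0.0007, -0.0002, -0.0011]
-> -1 B 0 30 0.9 [550.5 -55.1 249.2] [ 3.142 -0.9    1.882]
t 22.725 pos [520.7  37.2 273.4] rpy [ 3.1412 -0.3002  1.8806] q [-0.02  0.39  1.94  0.35  0.94 -0.56] F [ 0.94 -0.11 -0.49] op -0.001
translation cm [-9.981, 0.03, -0.561] rot [0.001, 0.5998, -0.0009]
-> -1 B 0 3 0.9 [544.1 -34.9 232.4] [ 3.142 -0.9    1.882]
t 22.725 pos [520.7  37.2 273.4] rpy [ 3.1412 -0.3002  1.8806] q [-0.02  0.39  1.94  0.35  0.94 -0.56] F [ 0.94 -0.11 -0.49] op -0.001
translation cm [-8.457, 0.027, 1.668] rot [0.001, 0.5998, -0.0009]
```

>>> step_arm(
  deltas=[
    {"translation": [-2.9,0,0],"rot": [0,0,0]},
    {"translation": [-4.7,0,-0.2],"rot": [0,0.15,0]},
    {"translation": [-6.5,0,-0.3],"rot": [0,0.3,0]},
    {"translation": [-8.3,0,-0.45],"rot": [0,0.45,0]},
    {"translation": [-10.0,0,-0.56],"rot": [0,0.6,0]},
    {"translation": [-10.0,0,-0.56],"rot": [0,0.6,0]},
    {"translation": [-9.0,0,0.9],"rot": [0,0.6,0]},
    {"translation": [-9.0,0,0.9],"rot": [0,0.6,0]},
  ],
)

```text
clock: 23.72
eef_pos: [545.1, -40.3, 237.8]
tcp_rot: [-3.14, -0.899, 1.882]
contact_force: [-0.1, 1.0, -0.5]
opening: 0.001
```

```bash
python3 snap.py 17 side top wrist; python3 -c "
from lv import *
i,K,T=load('side17.npz'); crop(i,200,130,380,270,4.2,'pics/s17c.png')
i,K,T=load('top17.npz'); crop(i,190,150,350,270,4.8,'pics/t17c.png')
go(-1,'B',0.05,3,.9);ft(-1,0,1);where(-1,'B',.9)"
```

```text
-> -1 B 0.05 3 0.9 [545.1 -38.  232.4] [ 3.142 -0.9    1.882]
t 23.875 pos [546.1 -41.4 238.8] rpy [ 3.1399 -0.8985  1.8833] q [-0.28  0.62  1.81  0.72  1.38 -0.99] F [-0.2  -0.17  0.81] op -0.005
translation cm [-0.282, 0.002, 0.675] rot [0.0005, 0.0015, 0.0009]
Ftan 0.10 Frad 0.81 Fx -0.24  sd 0.00 t 23.875
knob loc [ 1.00e-01 -7.93e+01  1.27e+02] b 0.127 r 73.6
```

View pics/s17c.png

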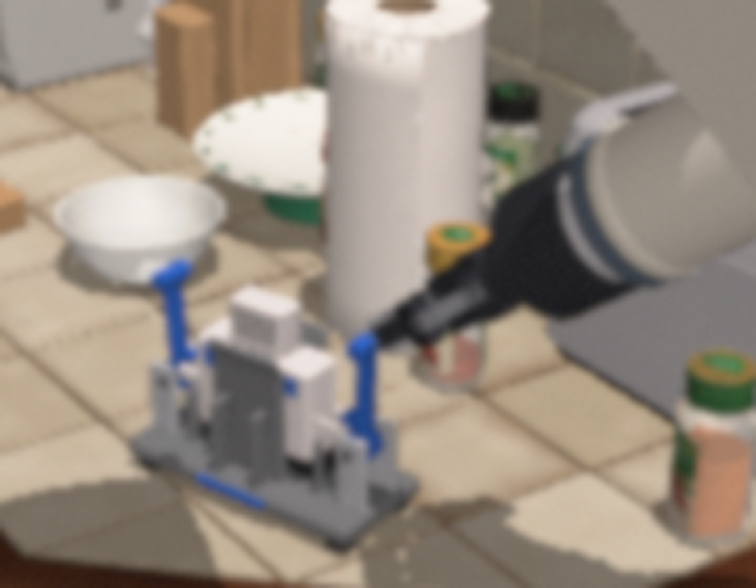

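View pics/t17c.png

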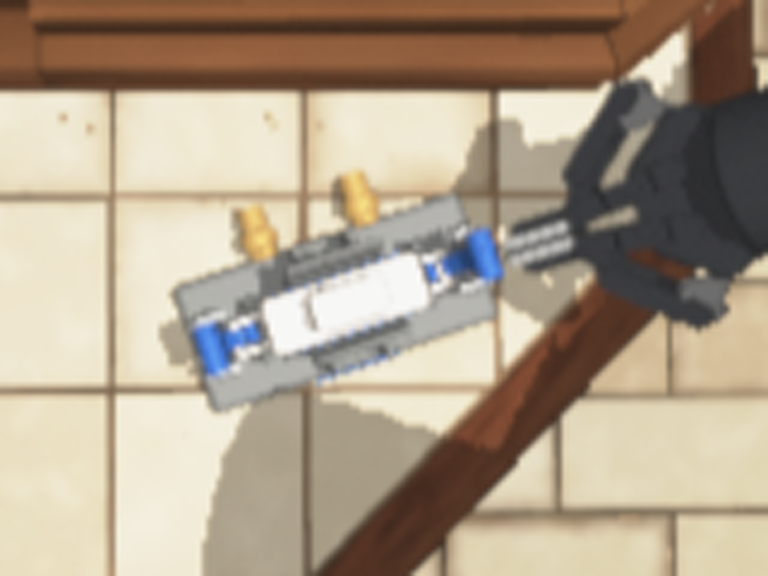

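View pics/wrist17.png

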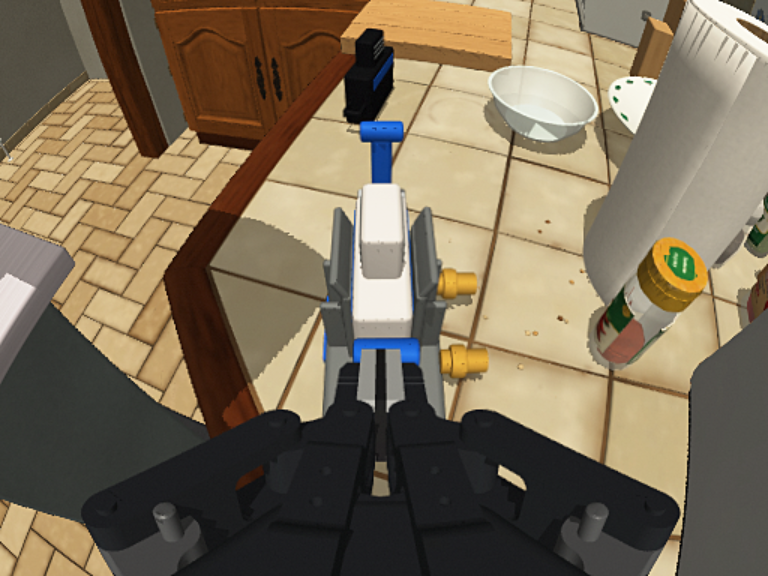

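```bash
python3 -c "
from lv import *
for b in (.05,0,-.05,-.1,-.2,-.3,-.4,-.5,-.6): print(b);go(-1,'B',b,0,.9)" | grep -v '^t \|->'
```

```text
0.05
translation cm [-0.282, 0.002, 0.975] rot [0.0005, 0.0015, 0.0009]
0
translation cm [-0.073, 0.002, 1.224] rot [0.0005, 0.0015, 0.0009]
-0.05
translation cm [0.123, 0.002, 1.484] rot [0.0005, 0.0015, 0.0009]
-0.1
translation cm [0.306, 0.002, 1.752] rot [0.0005, 0.0015, 0.0009]
-0.2
translation cm [0.63, 0.002, 2.315] rot [0.0005, 0.0015, 0.0009]
-0.3
translation cm [0.896, 0.002, 2.908] rot [0.0005, 0.0015, 0.0009]
-0.4
translation cm [1.102, 0.002, 3.524] rot [0.0005, 0.0015, 0.0009]
-0.5
translation cm [1.245, 0.002, 4.158] rot [0.0005, 0.0015, 0.0009]
-0.6
translation cm [1.324, 0.001, 4.803] rot [0.0005, 0.0015, 0.0009]
```

>>> step_arm(
  deltas=[
    {"translation": [-0.2,0,0.4],"rot": [0,0,0]},
    {"translation": [-0.2,0,0.8],"rot": [0,0,0]},
    {"translation": [-0.1,0,1.1],"rot": [0,0,0]},
    {"translation": [0,0,1.3],"rot": [0,0,0]},
    {"translation": [0.1,0,1.5],"rot": [0,0,0]},
  ],
)

```text
clock: 24.5
eef_pos: [542.5, -30.5, 230.3]
tcp_rot: [3.14, -0.9, 1.882]
contact_force: [-0.7, -3.6, 8.8]
opening: 0.002
```

```bash
python3 -c "
from lv import *
where(-1,'B',.9);ft(-1,-.05,4)"
```

```text
knob loc [ 1.000e-01 -6.760e+01  1.188e+02] b -0.037 r 64.8
Ftan 2.16 Frad 5.01 Fx -1.42  sd 0.73 t 24.7
```

>>> step_arm(
  deltas=[
    {"translation": [0.1,0,0.15],"rot": [0,0,0]},
    {"translation": [0.2,0,0.3],"rot": [0,0,0]},
    {"translation": [0.3,0,0.45],"rot": [0,0,0]},
  ],
)

```text
clock: 25.08
eef_pos: [540.9, -25.5, 230.1]
tcp_rot: [3.14, -0.901, 1.882]
contact_force: [-1.5, -5.6, 10.0]
opening: -0.003
```

```bash
python3 -c "
from lv import *
where(-1,'B',.9);ft(-1,-.12,1)"
```

```text
knob loc [ 1.000e-01 -6.230e+01  1.186e+02] b -0.119 r 65.1
Ftan 6.06 Frad 9.32 Fx -3.10  sd 0.00 t 25.075
```

```bash
python3 -c "
from lv import *
ft(-1,-.12,5);where(-1,'B',.9)"; python3 snap.py 18 side top wrist; python3 -c "
from lv import *
i,K,T=load('side18.npz'); crop(i,200,130,380,270,4.2,'pics/s18c.png')"
```

```text
Ftan 3.98 Frad 7.92 Fx -1.74  sd 0.48 t 25.325
knob loc [ 1.000e-01 -6.220e+01  1.186e+02] b -0.121 r 65.1
```

View pics/s18c.png

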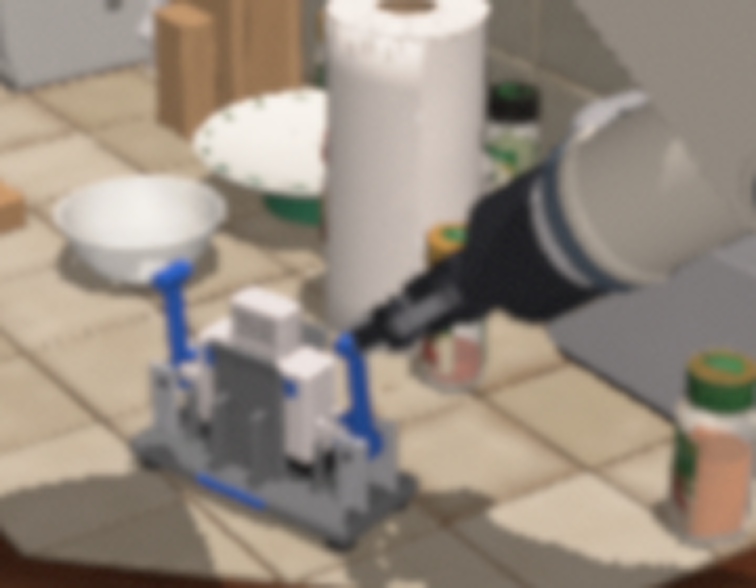

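View pics/wrist18.png

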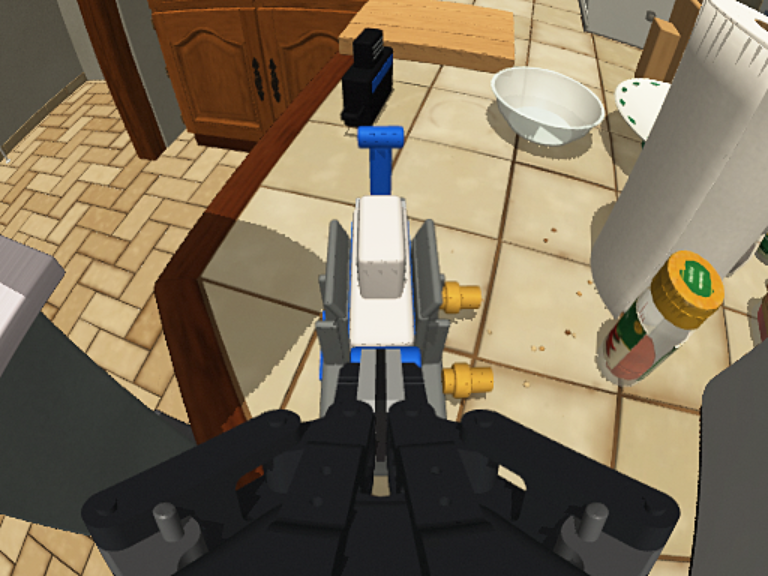

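>>> step_arm(
  deltas=[
    {"translation": [0.15,0,-0.05],"rot": [0,0,0]},
    {"translation": [0.27,0,0.1],"rot": [0,0,0]},
    {"translation": [0.27,0,0.1],"rot": [0,0,0]},
  ],
)

```text
clock: 25.85
eef_pos: [540.1, -23.1, 230.9]
tcp_rot: [3.14, -0.899, 1.882]
contact_force: [0.4, -3.8, 3.3]
opening: 0.004
```

```bash
python3 -c "
from lv import *
ft(-1,-.15,1);ft(-1,-.15,4);where(-1,'B',.9)"
```

```text
Ftan 4.16 Frad 2.74 Fx -0.77  sd 0.00 t 25.85
Ftan 5.06 Frad 1.66 Fx -0.65  sd 0.59 t 26.05
knob loc [  0.2 -60.  119.1] b -0.153 r 65.9
```

>>> step_arm(
  deltas=[
    {"translation": [0.07,0,0.12],"rot": [0,0,0]},
    {"translation": [0.12,0,0.2],"rot": [0,0,0]},
    {"translation": [0.12,0,0.2],"rot": [0,0,0]},
  ],
)

```text
clock: 26.42
eef_pos: [539.4, -20.9, 230.6]
tcp_rot: [3.14, -0.9, 1.882]
contact_force: [0.3, -5.4, 3.0]
opening: 0.002
```

```bash
python3 -c "
from lv import *
ft(-1,-.18,1);ft(-1,-.18,4);where(-1,'B',.9)"
```

```text
Ftan 5.74 Frad 2.01 Fx -1.35  sd 0.00 t 26.425
Ftan 5.26 Frad 2.14 Fx -0.77  sd 0.56 t 26.625
knob loc [ 1.000e-01 -5.760e+01  1.189e+02] b -0.188 r 66.1
```

>>> step_arm(
  deltas=[
    {"translation": [0.06,0,0.11],"rot": [0,0,0]},
    {"translation": [0.1,0,0.18],"rot": [0,0,0]},
    {"translation": [0.1,0,0.18],"rot": [0,0,0]},
  ],
)

```text
clock: 27.0
eef_pos: [538.8, -19.0, 230.3]
tcp_rot: [3.14, -0.9, 1.882]
contact_force: [-0.1, -5.8, 4.2]
opening: -0.004
```

```bash
python3 -c "
from lv import *
ft(-1,-.21,1);ft(-1,-.21,4);where(-1,'B',.9)"
```

```text
Ftan 6.26 Frad 2.98 Fx -1.85  sd 0.00 t 27.0
Ftan 6.56 Frad 2.77 Fx -1.09  sd 0.68 t 27.2
knob loc [  0.2 -55.6 118.7] b -0.218 r 66.3
```

```bash
python3 snap.py 19 side wrist; python3 -c "
from lv import *
i,K,T=load('side19.npz'); crop(i,200,130,380,270,4.2,'pics/s19c.png')
for P,b in [((550,-58,262),-.9),((530,-50,340),-.5),((440,60,350),0),((405,200,350),.2),((370,330,350),.4)]:
    print(P);delta(P,[np.pi,b,1.882])
go(1,'B',.07,40,.9)
" | grep -v '^t '
```

```text
(550, -58, 262)
translation cm [-0.039, -0.12, -5.145] rot [0.0017, 0.0003, -0.0002]
(530, -50, 340)
translation cm [6.924, -1.774, -8.922] rot [0.0016, -0.3997, -0.0005]
(440, 60, 350)
translation cm [15.932, -6.992, 0.806] rot [0.0015, -0.8997, -0.001]
(405, 200, 350)
translation cm [24.886, -6.058, 12.084] rot [0.0014, -1.0997, -0.0011]
(370, 330, 350)
translation cm [33.248, -5.429, 22.616] rot [0.0013, -1.2997, -0.0013]
-> 1 B 0.07 40 0.9 [403.5 402.5 255.3] [-3.142  0.9    1.882]
translation cm [29.484, -0.04, 33.115] rot [0.001, -1.7997, -0.0014]
```

View pics/s19c.png

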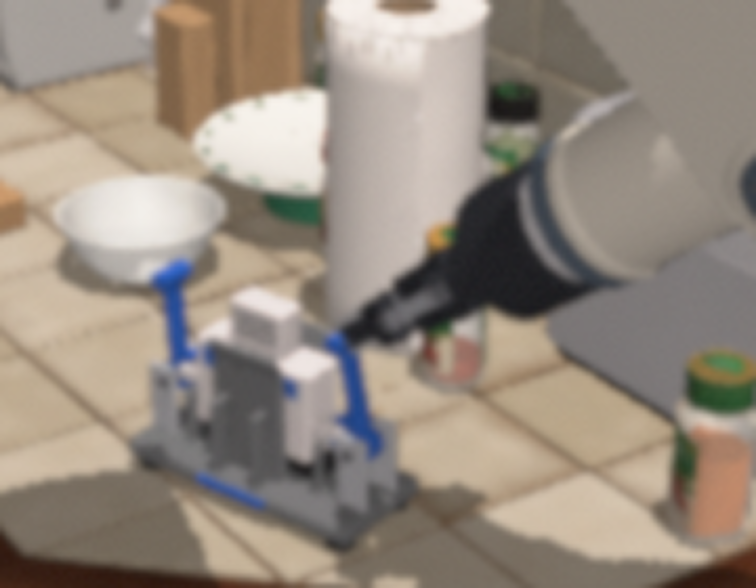

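View pics/wrist19.png

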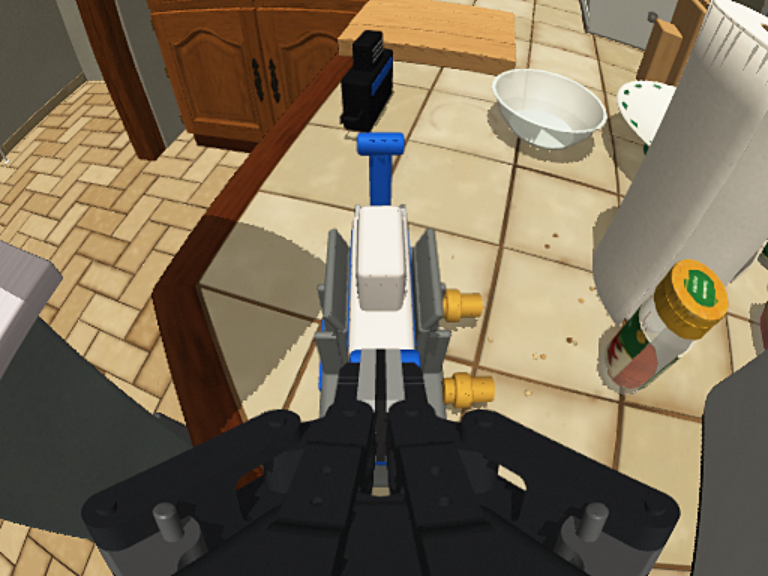

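>>> step_arm(
  deltas=[
    {"translation": [0,0,-5.1],"rot": [0,0,0]},
    {"translation": [3.5,-0.9,-7.0],"rot": [0,-0.17,0]},
    {"translation": [6.9,-1.8,-8.9],"rot": [0,-0.34,0]},
    {"translation": [9.5,-3.5,-6.5],"rot": [0,-0.5,0]},
    {"translation": [12.5,-5.2,-3.0],"rot": [0,-0.66,0]},
    {"translation": [15.9,-7.0,0.8],"rot": [0,-0.82,0]},
    {"translation": [20,-6.5,6.0],"rot": [0,-0.98,0]},
    {"translation": [24,-6.1,11.0],"rot": [0,-1.09,0]},
  ],
)

```text
clock: 28.3
eef_pos: [411.1, 174.7, 350.0]
tcp_rot: [3.138, 0.194, 1.879]
contact_force: [0.8, -0.2, -0.9]
opening: -0.001
```

```bash
python3 -c "
from lv import *
for P,b in [((370,330,350),.5),((380,400,320),.9)]:
    print(P);delta(P,[np.pi,b,1.882])
go(1,'B',.07,40,.9)
go(1,'B',.07,10,.9)
" | grep -v '^->'
```

```text
(370, 330, 350)
t 28.3 pos [411.1 174.7 350. ] rpy [3.1385 0.1939 1.8792] q [ 0.47  0.15  2.05 -0.23  0.98  0.3 ] F [ 0.76 -0.19 -0.86] op -0.001
translation cm [15.739, 0.809, -3.089] rot [0.0021, -0.3061, -0.0032]
(380, 400, 320)
t 28.3 pos [411.1 174.7 350. ] rpy [3.1385 0.1939 1.8792] q [ 0.47  0.15  2.05 -0.23  0.98  0.3 ] F [ 0.76 -0.19 -0.86] op -0.001
translation cm [22.564, 3.881, -1.362] rot [0.0015, -0.7061, -0.0036]
t 28.3 pos [411.1 174.7 350. ] rpy [3.1385 0.1939 1.8792] q [ 0.47  0.15  2.05 -0.23  0.98  0.3 ] F [ 0.76 -0.19 -0.86] op -0.001
translation cm [23.342, 6.172, 5.087] rot [0.0016, -0.7061, -0.0034]
t 28.3 pos [411.1 174.7 350. ] rpy [3.1385 0.1939 1.8792] q [ 0.47  0.15  2.05 -0.23  0.98  0.3 ] F [ 0.76 -0.19 -0.86] op -0.001
translation cm [21.396, 6.171, 7.37] rot [0.0016, -0.7061, -0.0034]
```

>>> step_arm(
  deltas=[
    {"translation": [5.5,0.3,-1.0],"rot": [0,-0.12,0]},
    {"translation": [11,0.6,-2.0],"rot": [0,-0.25,0]},
    {"translation": [15.7,1.2,-3.0],"rot": [0,-0.38,0]},
    {"translation": [19.5,2.5,-2.3],"rot": [0,-0.52,0]},
    {"translation": [22.5,4.5,-0.5],"rot": [0,-0.65,0]},
    {"translation": [23.3,6.15,3.0],"rot": [0,-0.706,0]},
    {"translation": [23.3,6.15,5.1],"rot": [0,-0.706,0]},
    {"translation": [23.3,6.15,5.1],"rot": [0,-0.706,0]},
  ],
)

```text
clock: 29.3
eef_pos: [403.2, 399.6, 254.1]
tcp_rot: [-3.137, 0.897, 1.883]
contact_force: [0.3, 0.3, 0.2]
opening: 0.003
```

```bash
python3 -c "
from lv import *
go(1,'B',.07,10,.9)
go(1,'B',.07,3,.9)
"; python3 snap.py 20 wrist side
```

```text
-> 1 B 0.07 10 0.9 [410.7 380.1 236.6] [-3.142  0.9    1.882]
t 29.3 pos [403.2 399.6 254.1] rpy [-3.1368  0.8974  1.8834] q [ 0.96  0.63  1.74 -0.67  1.46  0.97] F [0.28 0.34 0.16] op 0.003
translation cm [0.06, 0.124, 2.721] rot [-0.0036, -0.0026, 0.001]
-> 1 B 0.07 3 0.9 [412.3 374.9 232.3] [-3.142  0.9    1.882]
t 29.3 pos [403.2 399.6 254.1] rpy [-3.1368  0.8974  1.8834] q [ 0.96  0.63  1.74 -0.67  1.46  0.97] F [0.28 0.34 0.16] op 0.003
translation cm [0.059, 0.126, 3.421] rot [-0.0036, -0.0026, 0.001]
```

View pics/wrist20.png

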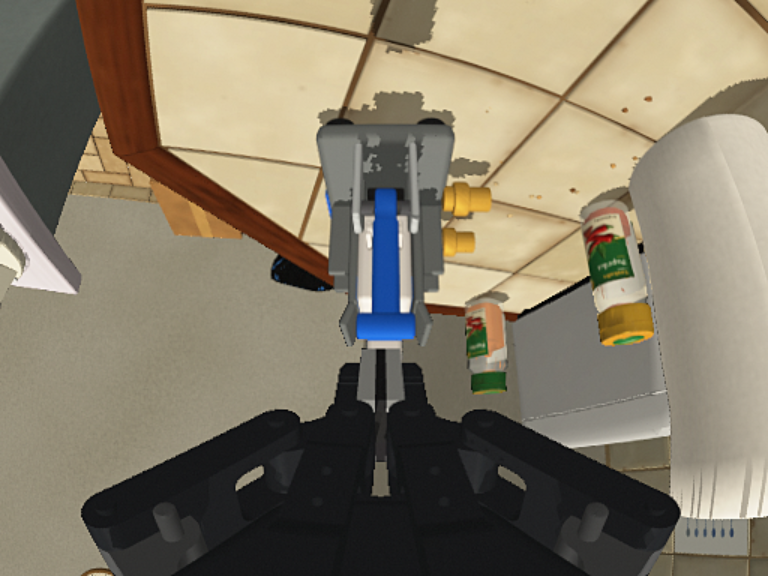

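```bash
python3 -c "
from lv import *
for b in (.07,0,-.05,-.1,-.15,-.2,-.25): print(b);go(1,'B',b,0,.9)" | grep -v '^t \|->'
```

```text
0.07
translation cm [0.206, 0.034, 3.907] rot [-0.0011, -0.0044, -0.0018]
0
translation cm [-0.09, 0.035, 4.252] rot [-0.0011, -0.0044, -0.0018]
-0.05
translation cm [-0.287, 0.036, 4.511] rot [-0.0011, -0.0044, -0.0018]
-0.1
translation cm [-0.471, 0.036, 4.779] rot [-0.0011, -0.0044, -0.0018]
-0.15
translation cm [-0.641, 0.037, 5.056] rot [-0.0011, -0.0044, -0.0018]
-0.2
translation cm [-0.796, 0.037, 5.341] rot [-0.0011, -0.0044, -0.0018]
-0.25
translation cm [-0.938, 0.038, 5.634] rot [-0.0011, -0.0044, -0.0018]
```

>>> step_arm(
  deltas=[
    {"translation": [0.1,0,2.0],"rot": [0,0,0]},
    {"translation": [0.15,0.03,3.5],"rot": [0,0,0]},
    {"translation": [0.1,0.03,3.85],"rot": [0,0,0]},
    {"translation": [-0.1,0.03,4.05],"rot": [0,0,0]},
    {"translation": [-0.22,0.03,4.22],"rot": [0,0,0]},
    {"translation": [-0.35,0.03,4.4],"rot": [0,0,0]},
    {"translation": [-0.35,0.03,4.4],"rot": [0,0,0]},
  ],
)

```text
clock: 30.28
eef_pos: [415.5, 365.9, 231.7]
tcp_rot: [3.14, 0.897, 1.878]
contact_force: [-4.1, 3.9, 7.8]
opening: -0.001
```

```bash
python3 -c "
from lv import *
ft(1,-.05,1);ft(1,-.05,4);where(1,'B',.9)"
```

```text
Ftan 5.33 Frad 7.54 Fx -2.71  sd 0.00 t 30.275
Ftan 5.09 Frad 8.83 Fx -2.48  sd 0.41 t 30.475
knob loc [1.000e-01 6.780e+01 1.197e+02] b -0.033 r 65.7
```

>>> step_arm(
  deltas=[
    {"translation": [-0.1,0,-0.06],"rot": [0,0,0]},
    {"translation": [-0.18,0,-0.1],"rot": [0,0,0]},
    {"translation": [-0.18,0,-0.1],"rot": [0,0,0]},
  ],
)

```text
clock: 30.85
eef_pos: [415.6, 365.5, 232.8]
tcp_rot: [3.141, 0.896, 1.88]
contact_force: [-0.0, 0.1, 0.5]
opening: 0.004
```

```bash
python3 -c "
from lv import *
ft(1,-.05,1);ft(1,-.05,4);where(1,'B',.9)"
```

```text
Ftan 0.11 Frad 0.48 Fx 0.03  sd 0.00 t 30.85
Ftan 0.06 Frad 0.35 Fx -0.00  sd 0.35 t 31.05
knob loc [1.000e-01 6.760e+01 1.206e+02] b -0.037 r 66.6
```

>>> step_arm(
  deltas=[
    {"translation": [-0.06,0,0.08],"rot": [0,0,0]},
    {"translation": [-0.12,0,0.16],"rot": [0,0,0]},
    {"translation": [-0.12,0,0.16],"rot": [0,0,0]},
  ],
)

```text
clock: 31.42
eef_pos: [416.0, 364.5, 232.8]
tcp_rot: [3.14, 0.895, 1.879]
contact_force: [-3.0, 5.0, 2.3]
opening: 0.002
```

```bash
python3 -c "
from lv import *
ft(1,-.06,1);ft(1,-.06,4);where(1,'B',.9)"
```

```text
Ftan 5.77 Frad 1.92 Fx -1.29  sd 0.00 t 31.425
Ftan 5.79 Frad 1.07 Fx -1.05  sd 0.77 t 31.625
knob loc [  0.3  66.5 120.5] b -0.052 r 66.6
```

>>> step_arm(
  deltas=[
    {"translation": [-0.06,0,0.08],"rot": [0,0,0]},
    {"translation": [-0.08,0,0.12],"rot": [0,0,0]},
    {"translation": [-0.08,0,0.12],"rot": [0,0,0]},
  ],
)

```text
clock: 32.0
eef_pos: [416.4, 363.2, 232.8]
tcp_rot: [3.14, 0.895, 1.879]
contact_force: [-1.9, 5.5, 2.9]
opening: 0.0
```

```bash
python3 -c "
from lv import *
ft(1,-.07,1);ft(1,-.07,4);where(1,'B',.9)"; python3 snap.py 21 side wrist;python3 -c "
from lv import *
i,K,T=load('side21.npz'); crop(i,200,130,380,270,4.2,'pics/s21c.png')"
```

```text
Ftan 6.04 Frad 2.53 Fx -0.16  sd 0.00 t 32.0
Ftan 6.20 Frad 2.23 Fx -1.43  sd 0.80 t 32.2
knob loc [  0.3  65.1 120.5] b -0.074 r 66.7
```

View pics/s21c.png

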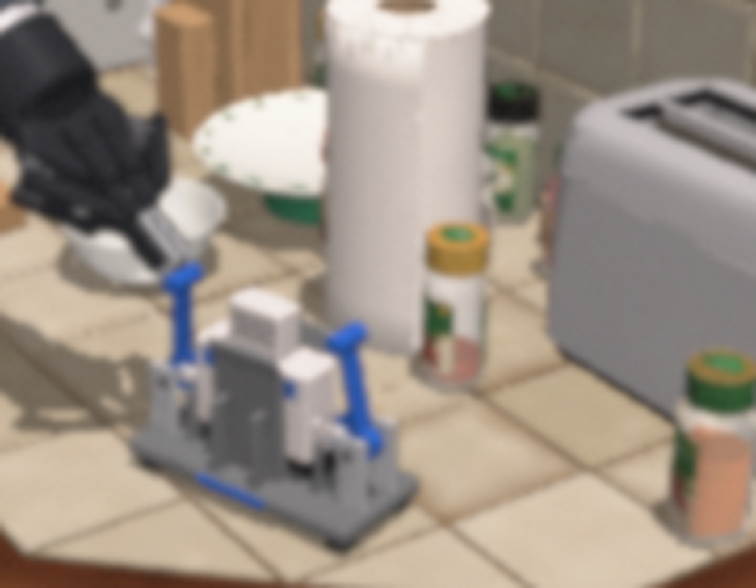

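>>> step_arm(
  deltas=[
    {"translation": [-0.06,0,0.08],"rot": [0,0,0]},
    {"translation": [-0.1,0,0.15],"rot": [0,0,0]},
    {"translation": [-0.1,0,0.15],"rot": [0,0,0]},
  ],
)

```text
clock: 32.67
eef_pos: [417.0, 361.6, 232.8]
tcp_rot: [3.139, 0.895, 1.879]
contact_force: [-4.4, 5.6, 3.4]
opening: 0.002
```

```bash
python3 -c "
from lv import *
ft(1,-.09,1);ft(1,-.09,4);where(1,'B',.9)"
```

```text
Ftan 6.98 Frad 2.79 Fx -2.49  sd 0.00 t 32.675
Ftan 7.22 Frad 3.20 Fx -1.75  sd 0.26 t 32.875
knob loc [  0.4  63.4 120.5] b -0.099 r 66.8
```

```bash
python3 -c "
from lv import *
for P,b in [((402,402,262),.9),((380,390,330),.7),((370,330,350),.45),((405,200,350),.1)]:
    print(P);delta(P,[np.pi,b,1.882])
" | grep -v '^t '
```

```text
(402, 402, 262)
translation cm [0.419, -0.191, -5.186] rot [-0.0001, -0.0051, -0.0019]
(380, 390, 330)
translation cm [-5.184, -2.642, -9.075] rot [0.0001, 0.1949, -0.0019]
(370, 330, 350)
translation cm [-10.131, -5.422, -6.109] rot [0.0004, 0.4449, -0.0019]
(405, 200, 350)
translation cm [-18.546, -6.054, 4.382] rot [0.0007, 0.7949, -0.0018]
```

>>> step_arm(
  deltas=[
    {"translation": [0.2,0,-2.5],"rot": [0,0,0]},
    {"translation": [0.2,-0.2,-5.2],"rot": [0,0,0]},
    {"translation": [-5.2,-2.6,-9.0],"rot": [0,0.17,0]},
    {"translation": [-10.1,-5.4,-6.1],"rot": [0,0.34,0]},
    {"translation": [-13,-5.7,-2.5],"rot": [0,0.5,0]},
    {"translation": [-16,-6,1.5],"rot": [0,0.66,0]},
    {"translation": [-18.5,-6,4.4],"rot": [0,0.79,0]},
    {"translation": [-18.5,-6,4.4],"rot": [0,0.79,0]},
  ],
)

```text
clock: 33.88
eef_pos: [406.1, 196.9, 349.9]
tcp_rot: [3.14, 0.105, 1.875]
contact_force: [-0.0, 0.9, -0.1]
opening: -0.002
```

```bash
python3 snap.py 22 side top;python3 -c "
from lv import *
i,K,T=load('side22.npz'); crop(i,210,160,320,270,5,'pics/s22c.png')
i,K,T=load('top22.npz'); crop(i,190,150,350,270,4.8,'pics/t22c.png')
for P,b in [((440,60,350),-.1),((530,-60,345),-.5)]:
    print(P);delta(P,[np.pi,b,1.882])
go(-1,'B',-.18,40,.9); go(-1,'B',-.18,8,.9)
" | grep -v '^->'
```

```text
(440, 60, 350)
t 33.975 pos [405.7 199.4 349.5] rpy [3.141  0.1074 1.8783] q [ 0.49  0.16  2.04 -0.13  0.97  0.26] F [ 0.42  0.72 -0.21] op -0.001
translation cm [-14.244, -0.955, 1.487] rot [0.0006, 0.2074, -0.0036]
(530, -60, 345)
t 33.975 pos [405.7 199.4 349.5] rpy [3.141  0.1074 1.8783] q [ 0.49  0.16  2.04 -0.13  0.97  0.26] F [ 0.42  0.72 -0.21] op -0.001
translation cm [-28.27, 3.99, 3.505] rot [0.0013, 0.6074, -0.0035]
t 33.975 pos [405.7 199.4 349.5] rpy [3.141  0.1074 1.8783] q [ 0.49  0.16  2.04 -0.13  0.97  0.26] F [ 0.42  0.72 -0.21] op -0.001
translation cm [-27.073, 6.089, 12.49] rot [0.002, 1.0074, -0.003]
t 33.975 pos [405.7 199.4 349.5] rpy [3.141  0.1074 1.8783] q [ 0.49  0.16  2.04 -0.13  0.97  0.26] F [ 0.42  0.72 -0.21] op -0.001
translation cm [-24.367, 6.08, 14.199] rot [0.002, 1.0074, -0.003]
```

View pics/s22c.png

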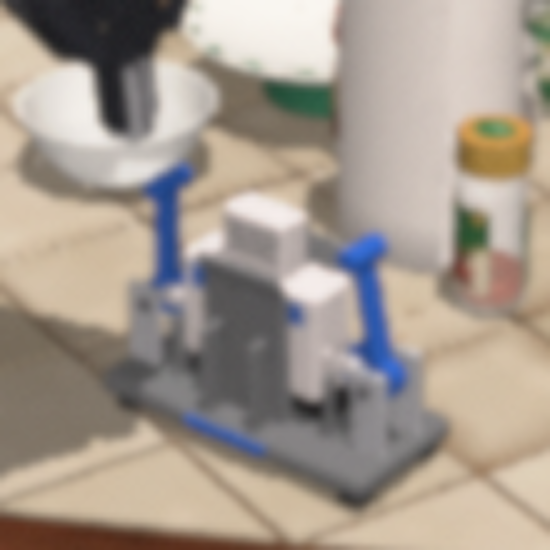

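View pics/t22c.png

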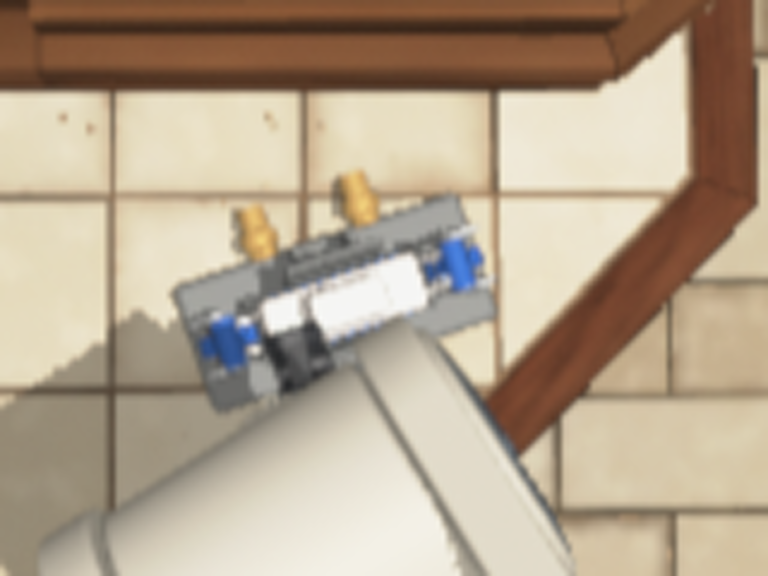

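>>> step_arm(
  deltas=[
    {"translation": [-5,-0.4,0.5],"rot": [0,0.1,0]},
    {"translation": [-10,-0.8,1.0],"rot": [0,0.2,0]},
    {"translation": [-15,-0.8,1.5],"rot": [0,0.33,0]},
    {"translation": [-20,0.8,2.2],"rot": [0,0.48,0]},
    {"translation": [-25,2.8,3.0],"rot": [0,0.64,0]},
    {"translation": [-28.2,4.5,5.0],"rot": [0,0.8,0]},
    {"translation": [-27.8,6.0,9.0],"rot": [0,0.95,0]},
    {"translation": [-27.1,6.1,12.5],"rot": [0,1.007,0]},
  ],
)

```text
clock: 34.98
eef_pos: [551.1, -49.7, 251.3]
tcp_rot: [-3.138, -0.904, 1.88]
contact_force: [1.1, -0.5, -0.1]
opening: -0.003
```

```bash
python3 -c "
from lv import *
ft(-1,-.2,3)
for g in (40,5,0,-2): go(-1,'B',-.2,g,.9)
"
```

```text
Ftan -0.93 Frad -0.70 Fx -0.68  sd 2.01 t 35.125
-> -1 B -0.2 40 0.9 [549.  -50.2 254.1] [ 3.142 -0.9    1.882]
t 35.125 pos [549.6 -49.3 251.7] rpy [-3.1328 -0.9026  1.8768] q [-0.29  0.61  1.79  0.71  1.42 -0.97] F [-0.3  -0.09  0.48] op -0.002
translation cm [0.147, -0.092, -0.207] rot [-0.0049, -0.0026, -0.0031]
-> -1 B -0.2 5 0.9 [540.6 -24.1 232.4] [ 3.142 -0.9    1.882]
t 35.125 pos [549.6 -49.3 251.7] rpy [-3.1328 -0.9026  1.8768] q [-0.29  0.61  1.79  0.71  1.42 -0.97] F [-0.3  -0.09  0.48] op -0.002
translation cm [0.138, -0.075, 3.293] rot [-0.0049, -0.0026, -0.0031]
-> -1 B -0.2 0 0.9 [539.4 -20.4 229.3] [ 3.142 -0.9    1.882]
t 35.125 pos [549.6 -49.3 251.7] rpy [-3.1328 -0.9026  1.8768] q [-0.29  0.61  1.79  0.71  1.42 -0.97] F [-0.3  -0.09  0.48] op -0.002
translation cm [0.137, -0.072, 3.793] rot [-0.0049, -0.0026, -0.0031]
-> -1 B -0.2 -2 0.9 [538.9 -18.9 228. ] [ 3.142 -0.9    1.882]
t 35.125 pos [549.6 -49.3 251.7] rpy [-3.1328 -0.9026  1.8768] q [-0.29  0.61  1.79  0.71  1.42 -0.97] F [-0.3  -0.09  0.48] op -0.002
translation cm [0.137, -0.071, 3.993] rot [-0.0049, -0.0026, -0.0031]
```

>>> step_arm(
  deltas=[
    {"translation": [0.14,-0.08,1.5],"rot": [-0.005,-0.003,-0.003]},
    {"translation": [0.2,-0.08,2.8],"rot": [-0.005,-0.003,-0.003]},
    {"translation": [0.25,-0.08,3.3],"rot": [-0.005,-0.003,-0.003]},
    {"translation": [0.25,-0.08,3.3],"rot": [-0.005,-0.003,-0.003]},
  ],
)

```text
clock: 35.62
eef_pos: [540.7, -24.5, 235.8]
tcp_rot: [3.131, -0.897, 1.887]
contact_force: [0.6, 0.0, 0.0]
opening: 0.001
```

```bash
python3 -c "
from lv import *
ft(-1,-.2,3);where(-1,'B',.9)
delta([539.3,-20.5,231.2],[np.pi,-.9,1.882]); delta([538.7,-18.5,230.7],[np.pi,-.9,1.882])
"
```

```text
Ftan 0.68 Frad 0.13 Fx 0.07  sd 0.69 t 35.775
knob loc [  1.3 -62.5 123.8] b -0.107 r 70.2
t 35.775 pos [541.1 -25.2 235.7] rpy [ 3.1309 -0.8973  1.8868] q [-0.26  0.61  1.83  0.74  1.36 -0.99] F [ 0.57 -0.3  -0.  ] op 0.002
translation cm [-0.038, -0.027, 0.675] rot [0.007, 0.0027, 0.003]
t 35.775 pos [541.1 -25.2 235.7] rpy [ 3.1309 -0.8973  1.8868] q [-0.26  0.61  1.83  0.74  1.36 -0.99] F [ 0.57 -0.3  -0.  ] op 0.002
translation cm [0.053, -0.024, 0.87] rot [0.007, 0.0027, 0.003]
```

>>> step_arm(
  deltas=[
    {"translation": [-0.03,0,0.4],"rot": [0.007,0.003,0.003]},
    {"translation": [-0.03,0,0.65],"rot": [0.007,0.003,0.003]},
    {"translation": [-0.03,0,0.65],"rot": [0.007,0.003,0.003]},
  ],
)

```text
clock: 36.15
eef_pos: [539.3, -20.2, 230.8]
tcp_rot: [-3.14, -0.901, 1.881]
contact_force: [-0.5, -0.6, 0.8]
opening: -0.0
```

```bash
python3 -c "
from lv import *
ft(-1,-.2,3);where(-1,'B',.9)
delta([538.7,-18.5,230.7],[np.pi,-.9,1.882])
"
```

```text
Ftan -0.18 Frad -0.07 Fx 0.41  sd 0.55 t 36.3
knob loc [-1.000e-01 -5.700e+01  1.195e+02] b -0.196 r 66.8
t 36.3 pos [539.4 -20.4 231. ] rpy [-3.1405 -0.9009  1.8813] q [-0.25  0.62  1.83  0.75  1.35 -0.99] F [ 0.83  0.33 -0.24] op -0.0
translation cm [0.101, -0.008, 0.175] rot [-0.0005, -0.0009, -0.0005]
```

Not in contact yet; pressing in in 1–1.5 mm steps (in = x 0.62, z 0.78).

>>> step_arm(
  deltas=[
    {"translation": [0.06,0,0.09],"rot": [0,0,0]},
    {"translation": [0.1,0,0.16],"rot": [0,0,0]},
    {"translation": [0.1,0,0.16],"rot": [0,0,0]},
  ],
)

```text
clock: 36.67
eef_pos: [539.0, -18.9, 231.0]
tcp_rot: [-3.141, -0.9, 1.882]
contact_force: [0.5, -4.6, 1.4]
opening: -0.0
```

```bash
python3 -c "
from lv import *
ft(-1,-.22,3);where(-1,'B',.9)
"
```

```text
Ftan 4.76 Frad 0.98 Fx -0.93  sd 0.50 t 36.825
knob loc [  0.  -55.4 119.4] b -0.219 r 67.0
```

>>> step_arm(
  deltas=[
    {"translation": [0.05,0,0.09],"rot": [0,0,0]},
    {"translation": [0.08,0,0.15],"rot": [0,0,0]},
    {"translation": [0.08,0,0.15],"rot": [0,0,0]},
  ],
)

```text
clock: 37.2
eef_pos: [538.5, -17.4, 230.8]
tcp_rot: [-3.141, -0.9, 1.882]
contact_force: [-0.5, -7.1, 3.6]
opening: 0.002
```

```bash
python3 -c "
from lv import *
ft(-1,-.24,3);where(-1,'B',.9)
"
```

```text
Ftan 7.75 Frad 1.73 Fx -1.04  sd 0.34 t 37.35
knob loc [ 1.000e-01 -5.390e+01  1.192e+02] b -0.242 r 67.1
```

```bash
python3 -c "
from lv import *
for P,b in [((550,-54,260),-.9),((530,-55,345),-.5),((440,60,350),0),((405,195,350),.2)]:
    print(P);delta(P,[np.pi,b,1.882])
" | grep -v '^t '
```

```text
(550, -54, 260)
translation cm [-0.093, -0.029, -4.823] rot [-0.0, -0.0, -0.0001]
(530, -55, 345)
translation cm [6.887, -1.964, -9.701] rot [-0.0, -0.4, -0.0001]
(440, 60, 350)
translation cm [15.796, -7.011, 0.723] rot [-0.0, -0.9, -0.0]
(405, 195, 350)
translation cm [24.45, -6.209, 11.629] rot [-0.0, -1.1, -0.0]
```

>>> step_arm(
  deltas=[
    {"translation": [0,0,-2.5],"rot": [0,0,0]},
    {"translation": [0,0,-5],"rot": [0,0,0]},
    {"translation": [3.5,-1.0,-7.5],"rot": [0,-0.17,0]},
    {"translation": [6.9,-2.0,-9.5],"rot": [0,-0.34,0]},
    {"translation": [10,-4.0,-6.5],"rot": [0,-0.52,0]},
    {"translation": [13,-5.5,-2.7],"rot": [0,-0.7,0]},
    {"translation": [16.5,-6.8,1.5],"rot": [0,-0.86,0]},
    {"translation": [20,-6.6,6],"rot": [0,-1.02,0]},
  ],
)

```text
clock: 38.35
eef_pos: [422.8, 121.5, 350.4]
tcp_rot: [-3.139, 0.108, 1.881]
contact_force: [0.7, -0.3, -0.8]
opening: 0.005
```

```bash
python3 -c "
from lv import *
for P,b in [((405,195,350),.2),((372,330,350),.5),((380,395,325),.8),((402,402,256),.9)]:
    print(P);delta(P,[np.pi,b,1.882])
" | grep -v '^->'
```

```text
(405, 195, 350)
t 38.35 pos [422.8 121.5 350.4] rpy [-3.1393  0.1078  1.8814] q [ 0.32  0.13  2.07 -0.13  0.95  0.09] F [ 0.74 -0.27 -0.8 ] op 0.005
translation cm [7.501, 0.55, -0.775] rot [-0.0024, -0.0922, -0.0005]
(372, 330, 350)
t 38.35 pos [422.8 121.5 350.4] rpy [-3.1393  0.1078  1.8814] q [ 0.32  0.13  2.07 -0.13  0.95  0.09] F [ 0.74 -0.27 -0.8 ] op 0.005
translation cm [21.283, 1.53, -2.27] rot [-0.0024, -0.3922, -0.0001]
(380, 395, 325)
t 38.35 pos [422.8 121.5 350.4] rpy [-3.1393  0.1078  1.8814] q [ 0.32  0.13  2.07 -0.13  0.95  0.09] F [ 0.74 -0.27 -0.8 ] op 0.005
translation cm [27.462, 4.283, -0.43] rot [-0.0025, -0.6922, 0.0002]
(402, 402, 256)
t 38.35 pos [422.8 121.5 350.4] rpy [-3.1393  0.1078  1.8814] q [ 0.32  0.13  2.07 -0.13  0.95  0.09] F [ 0.74 -0.27 -0.8 ] op 0.005
translation cm [28.199, 6.607, 6.425] rot [-0.0025, -0.7922, 0.0003]
```

>>> step_arm(
  deltas=[
    {"translation": [6,0.5,-0.6],"rot": [0,-0.08,0]},
    {"translation": [11.5,0.8,-1.2],"rot": [0,-0.2,0]},
    {"translation": [17,1.2,-1.8],"rot": [0,-0.33,0]},
    {"translation": [22,1.8,-2.3],"rot": [0,-0.48,0]},
    {"translation": [26,3.3,-1.8],"rot": [0,-0.63,0]},
    {"translation": [27.9,4.8,0.5],"rot": [0,-0.76,0]},
    {"translation": [28.2,6.6,4],"rot": [0,-0.792,0]},
    {"translation": [28.2,6.6,6.4],"rot": [0,-0.792,0]},
  ],
)

```text
clock: 39.35
eef_pos: [403.2, 401.6, 254.6]
tcp_rot: [-3.132, 0.896, 1.889]
contact_force: [-0.2, -0.9, -0.2]
opening: -0.001
```

```bash
python3 snap.py 23 side wrist; python3 -c "
from lv import *
i,K,T=load('side23.npz'); crop(i,210,160,320,270,5,'pics/s23c.png')
ft(1,-.09,2)
for P in [(415.5,366.2,234.5),(416.2,364,233.2),(417,361.6,232.8)]:
    print(P);delta(P,[np.pi,.895,1.88])
"
```

```text
Ftan -0.54 Frad -0.27 Fx 0.24  sd 0.46 t 39.55
(415.5, 366.2, 234.5)
t 39.55 pos [403.1 400.8 257.2] rpy [-3.1339  0.8961  1.8872] q [ 0.96  0.63  1.73 -0.67  1.46  0.97] F [ 0.1  -0.76 -0.77] op 0.002
translation cm [-0.52, 0.14, 4.287] rot [-0.0021, 0.0011, 0.0045]
(416.2, 364, 233.2)
t 39.55 pos [403.1 400.8 257.2] rpy [-3.1339  0.8961  1.8872] q [ 0.96  0.63  1.73 -0.67  1.46  0.97] F [ 0.1  -0.76 -0.77] op 0.002
translation cm [-0.563, 0.14, 4.548] rot [-0.0021, 0.0011, 0.0045]
(417, 361.6, 232.8)
t 39.55 pos [403.1 400.8 257.2] rpy [-3.1339  0.8961  1.8872] q [ 0.96  0.63  1.73 -0.67  1.46  0.97] F [ 0.1  -0.76 -0.77] op 0.002
translation cm [-0.69, 0.143, 4.771] rot [-0.0021, 0.0011, 0.0045]
```

View pics/s23c.png

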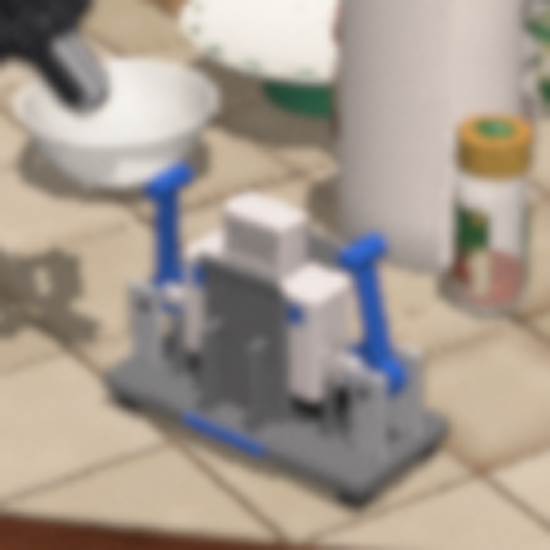

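>>> step_arm(
  deltas=[
    {"translation": [-0.3,0.14,2.5],"rot": [-0.002,0,0.0045]},
    {"translation": [-0.52,0.14,4.0],"rot": [-0.002,0,0.0045]},
    {"translation": [-0.56,0.14,4.5],"rot": [-0.002,0,0.0045]},
    {"translation": [-0.56,0.14,4.5],"rot": [-0.002,0,0.0045]},
  ],
)

```text
clock: 40.05
eef_pos: [416.5, 364.9, 233.6]
tcp_rot: [3.14, 0.895, 1.879]
contact_force: [-0.0, 1.5, 0.1]
opening: -0.001
```

```bash
python3 -c "
from lv import *
ft(1,-.07,3);where(1,'B',.9)
delta((417,361.6,232.8),[np.pi,.895,1.88])"
```

```text
Ftan 0.77 Frad 0.20 Fx 0.28  sd 0.29 t 40.2
knob loc [  1.1  67.2 121.2] b -0.042 r 67.3
t 40.2 pos [416.4 365.5 233.5] rpy [3.1394 0.8953 1.8792] q [ 0.92  0.64  1.79 -0.71  1.39  0.99] F [-0.19  0.7   0.39] op 0.0
translation cm [-0.188, -0.064, 0.342] rot [0.0016, 0.0003, -0.0005]
```

>>> step_arm(
  deltas=[
    {"translation": [-0.08,-0.03,0.12],"rot": [0,0,0]},
    {"translation": [-0.12,-0.06,0.2],"rot": [0,0,0]},
    {"translation": [-0.12,-0.06,0.2],"rot": [0,0,0]},
  ],
)

```text
clock: 40.58
eef_pos: [416.6, 363.0, 232.9]
tcp_rot: [3.14, 0.895, 1.879]
contact_force: [-0.9, 2.6, 1.3]
opening: -0.001
```

```bash
python3 -c "
from lv import *
ft(1,-.07,3);where(1,'B',.9)"
```

```text
Ftan 5.20 Frad 2.05 Fx -0.40  sd 0.66 t 40.725
knob loc [  0.4  64.8 120.6] b -0.078 r 66.8
```

>>> step_arm(
  deltas=[
    {"translation": [-0.07,0,0.1],"rot": [0,0,0]},
    {"translation": [-0.12,0,0.18],"rot": [0,0,0]},
    {"translation": [-0.12,0,0.18],"rot": [0,0,0]},
  ],
)

```text
clock: 41.1
eef_pos: [417.2, 361.1, 232.9]
tcp_rot: [3.139, 0.895, 1.879]
contact_force: [-2.8, 6.9, 4.0]
opening: -0.002
```

```bash
python3 -c "
from lv import *
ft(1,-.1,4);where(1,'B',.9)"
```

```text
Ftan 7.36 Frad 3.89 Fx -0.40  sd 0.46 t 41.3
knob loc [  0.5  62.9 120.6] b -0.107 r 67.0
```

>>> step_arm(
  deltas=[
    {"translation": [0.2,0,-2.5],"rot": [0,0,0]},
    {"translation": [0.2,-0.2,-5.2],"rot": [0,0,0]},
    {"translation": [-5.2,-2.6,-9.0],"rot": [0,0.17,0]},
    {"translation": [-10.1,-5.4,-6.1],"rot": [0,0.34,0]},
    {"translation": [-13,-5.7,-2.5],"rot": [0,0.5,0]},
    {"translation": [-16,-6,1.5],"rot": [0,0.66,0]},
    {"translation": [-18.5,-6,4.4],"rot": [0,0.79,0]},
    {"translation": [-18.5,-6,4.4],"rot": [0,0.79,0]},
  ],
)

```text
clock: 42.3
eef_pos: [406.1, 196.3, 349.7]
tcp_rot: [3.141, 0.105, 1.875]
contact_force: [-0.2, 0.1, 0.1]
opening: -0.001
```

```bash
python3 snap.py 24 side top;python3 -c "
from lv import *
i,K,T=load('side24.npz'); crop(i,210,160,320,270,5,'pics/s24c.png')
for P,b in [((440,60,350),-.1),((530,-60,345),-.5),((550,-51,256),-.9)]:
    print(P);delta(P,[np.pi,b,1.882])
" | grep -v '^->'
```

```text
(440, 60, 350)
t 42.4 pos [405.7 198.8 349.4] rpy [3.1415 0.1072 1.8783] q [ 0.49  0.16  2.04 -0.13  0.97  0.26] F [-0.51 -0.02  1.2 ] op -0.002
translation cm [-14.193, -0.935, 1.468] rot [0.0001, 0.2072, -0.0037]
(530, -60, 345)
t 42.4 pos [405.7 198.8 349.4] rpy [3.1415 0.1072 1.8783] q [ 0.49  0.16  2.04 -0.13  0.97  0.26] F [-0.51 -0.02  1.2 ] op -0.002
translation cm [-28.219, 4.011, 3.481] rot [0.0008, 0.6072, -0.0037]
(550, -51, 256)
t 42.4 pos [405.7 198.8 349.4] rpy [3.1415 0.1072 1.8783] q [ 0.49  0.16  2.04 -0.13  0.97  0.26] F [-0.51 -0.02  1.2 ] op -0.002
translation cm [-27.016, 6.188, 12.303] rot [0.0016, 1.0072, -0.0036]
```

View pics/s24c.png

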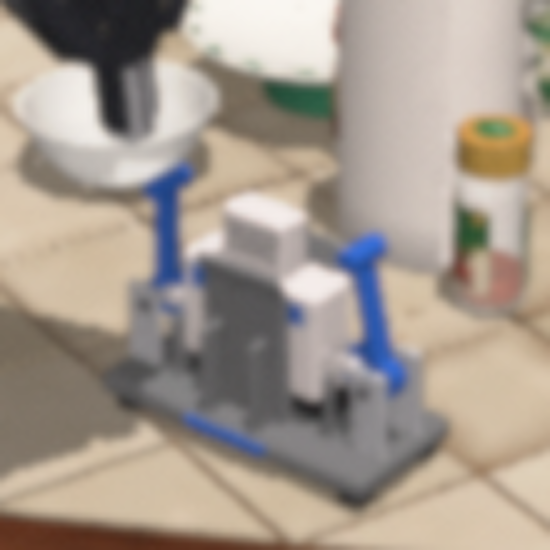

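>>> step_arm(
  deltas=[
    {"translation": [-5,-0.4,0.5],"rot": [0,0.1,0]},
    {"translation": [-10,-0.8,1.0],"rot": [0,0.2,0]},
    {"translation": [-15,-0.8,1.5],"rot": [0,0.33,0]},
    {"translation": [-20,0.8,2.2],"rot": [0,0.48,0]},
    {"translation": [-25,2.8,3.0],"rot": [0,0.64,0]},
    {"translation": [-28.2,4.5,5.0],"rot": [0,0.8,0]},
    {"translation": [-27.8,6.0,9.0],"rot": [0,0.95,0]},
    {"translation": [-27.0,6.15,12.3],"rot": [0,1.007,0]},
  ],
)

```text
clock: 43.4
eef_pos: [551.2, -48.8, 253.0]
tcp_rot: [-3.137, -0.905, 1.879]
contact_force: [-0.0, 0.1, -0.3]
opening: 0.003
```

```bash
python3 -c "
from lv import *
ft(-1,-.2,3)
for P in [(541.1,-25.2,235.7),(539.3,-20.4,231)]: delta(P,[np.pi,-.9,1.882])
"
```

```text
Ftan -0.48 Frad -1.31 Fx -0.19  sd 2.07 t 43.55
t 43.55 pos [549.8 -48.3 253.5] rpy [-3.1329 -0.903   1.877 ] q [-0.29  0.61  1.79  0.71  1.42 -0.96] F [0.29 0.19 0.24] op -0.001
translation cm [0.126, -0.106, 3.042] rot [-0.0048, -0.003, -0.0031]
t 43.55 pos [549.8 -48.3 253.5] rpy [-3.1329 -0.903   1.877 ] q [-0.29  0.61  1.79  0.71  1.42 -0.96] F [0.29 0.19 0.24] op -0.001
translation cm [0.074, -0.127, 3.735] rot [-0.0048, -0.003, -0.0031]
```

>>> step_arm(
  deltas=[
    {"translation": [0.1,-0.1,1.6],"rot": [-0.005,-0.003,-0.003]},
    {"translation": [0.1,-0.1,2.9],"rot": [-0.005,-0.003,-0.003]},
    {"translation": [0.1,-0.1,3.3],"rot": [-0.005,-0.003,-0.003]},
    {"translation": [0.1,-0.1,3.3],"rot": [-0.005,-0.003,-0.003]},
    {"translation": [0.1,-0.1,3.3],"rot": [-0.005,-0.003,-0.003]},
  ],
)

```text
clock: 44.18
eef_pos: [541.4, -25.2, 236.4]
tcp_rot: [3.131, -0.898, 1.887]
contact_force: [1.3, 1.1, 0.2]
opening: -0.002
```

```bash
python3 -c "
from lv import *
ft(-1,-.2,2);where(-1,'B',.9)
for P in [(539.3,-20.4,231),(538.5,-17.4,230.8)]: delta(P,[np.pi,-.9,1.882])
"
```

```text
Ftan -0.74 Frad 0.62 Fx 0.32  sd 0.21 t 44.275
knob loc [  1.6 -62.6 124.4] b -0.105 r 70.8
t 44.275 pos [541.4 -25.3 236.3] rpy [ 3.1309 -0.8978  1.8866] q [-0.26  0.61  1.83  0.74  1.36 -0.99] F [0.26 0.7  0.35] op -0.0
translation cm [-0.082, -0.052, 0.741] rot [0.0071, 0.0022, 0.0029]
t 44.275 pos [541.4 -25.3 236.3] rpy [ 3.1309 -0.8978  1.8866] q [-0.26  0.61  1.83  0.74  1.36 -0.99] F [0.26 0.7  0.35] op -0.0
translation cm [0.096, -0.038, 0.996] rot [0.0071, 0.0022, 0.0029]
```

>>> step_arm(
  deltas=[
    {"translation": [-0.05,-0.05,0.5],"rot": [0.007,0.002,0.003]},
    {"translation": [-0.02,-0.05,0.8],"rot": [0.007,0.002,0.003]},
    {"translation": [0.03,-0.05,0.9],"rot": [0.007,0.002,0.003]},
    {"translation": [0.03,-0.05,0.9],"rot": [0.007,0.002,0.003]},
  ],
)

```text
clock: 44.78
eef_pos: [538.6, -18.5, 230.6]
tcp_rot: [-3.141, -0.899, 1.882]
contact_force: [-0.5, -4.4, 0.4]
opening: -0.001
```

```bash
python3 -c "
from lv import *
ft(-1,-.22,4);where(-1,'B',.9)
"
```

```text
Ftan 5.00 Frad 0.26 Fx -1.77  sd 0.40 t 44.975
knob loc [ -0.3 -55.1 118.9] b -0.225 r 66.6
```

>>> step_arm(
  deltas=[
    {"translation": [0.04,0,0.08],"rot": [0,0,0]},
    {"translation": [0.07,0,0.12],"rot": [0,0,0]},
    {"translation": [0.07,0,0.12],"rot": [0,0,0]},
  ],
)

```text
clock: 45.35
eef_pos: [538.2, -17.4, 230.5]
tcp_rot: [-3.141, -0.899, 1.882]
contact_force: [0.2, -7.5, 2.3]
opening: 0.001
```

```bash
python3 -c "
from lv import *
ft(-1,-.24,4);where(-1,'B',.9)
"
```

```text
Ftan 7.50 Frad 0.02 Fx -2.81  sd 0.58 t 45.55
knob loc [ -0.3 -54.  118.8] b -0.242 r 66.7
```

>>> step_arm(
  deltas=[
    {"translation": [0,0,-2.5],"rot": [0,0,0]},
    {"translation": [0,0,-5],"rot": [0,0,0]},
    {"translation": [3.5,-3.0,-7.5],"rot": [0,-0.17,0]},
    {"translation": [6.9,-6.0,-10],"rot": [0,-0.34,0]},
    {"translation": [7.5,-11.0,-12],"rot": [0,-0.5,0]},
    {"translation": [8,-15,-13],"rot": [0,-0.66,0]},
    {"translation": [8,-18,-13],"rot": [0,-0.8,0]},
    {"translation": [8,-18,-13],"rot": [0,-0.8,0]},
  ],
)

```text
clock: 46.55
eef_pos: [380.9, -121.1, 374.3]
tcp_rot: [-3.141, -0.099, 1.882]
contact_force: [-0.5, 0.5, 0.6]
opening: -0.004
```

```bash
python3 snap.py 25 side top wrist;python3 -c "
from lv import *
i,K,T=load('side25.npz'); crop(i,200,150,330,270,4.6,'pics/s25c.png')
i,K,T=load('top25.npz'); crop(i,190,150,350,270,4.8,'pics/t25c.png');delta((417,361.6,232.8),[np.pi,.895,1.88])"
```

```text
t 46.7 pos [ 383.4 -121.5  374.1] rpy [ 3.1415 -0.1018  1.8821] q [-0.34  0.05  2.1   0.09  1.06 -0.7 ] F [0.85 0.27 0.71] op 0.003
translation cm [43.287, 17.994, 18.626] rot [0.0009, -0.9968, 0.002]
```

View pics/s25c.png

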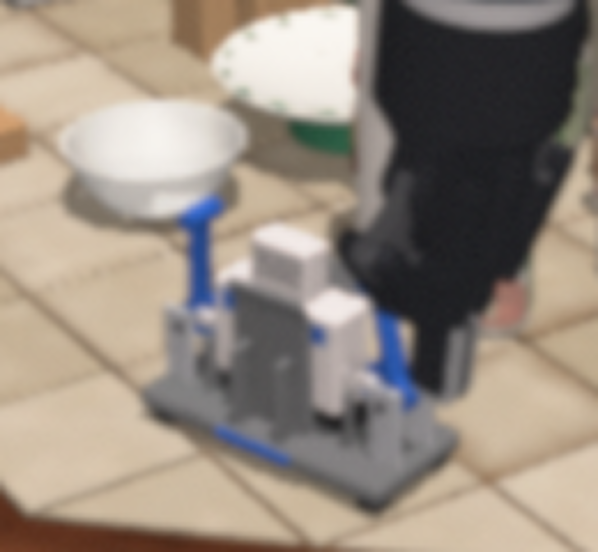

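View pics/t25c.png

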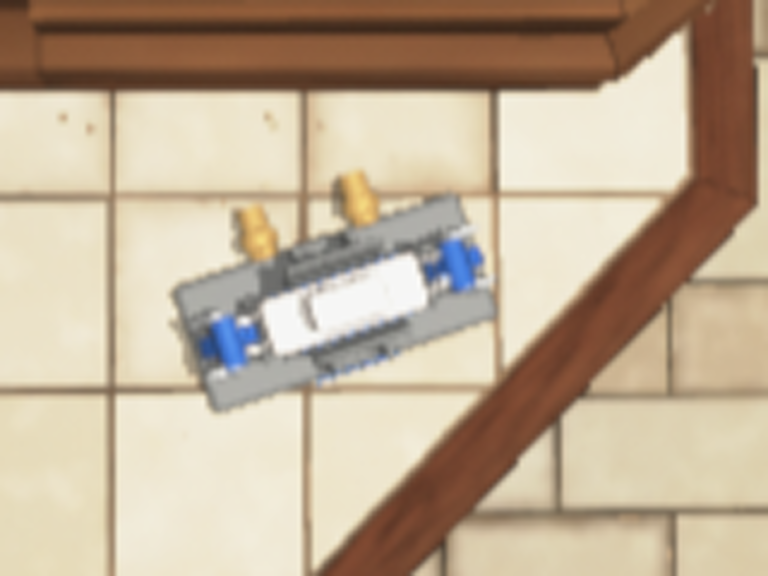

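View pics/wrist25.png

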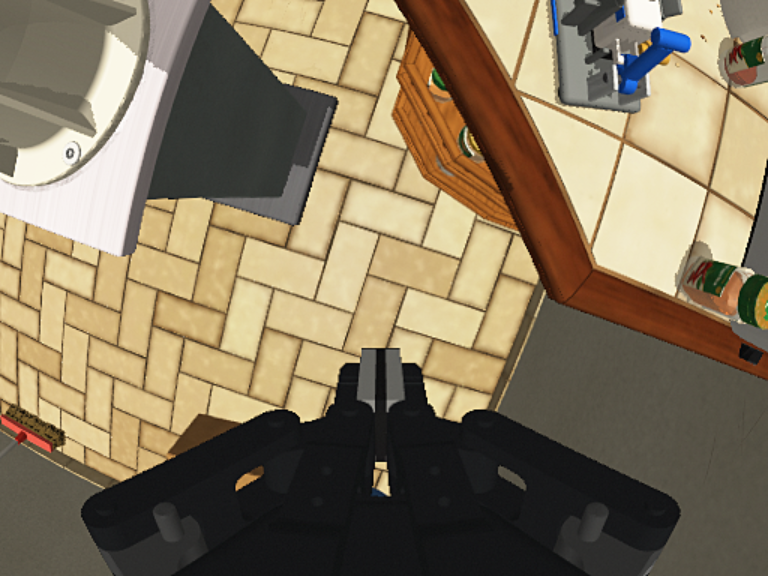

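View pics/side25.png

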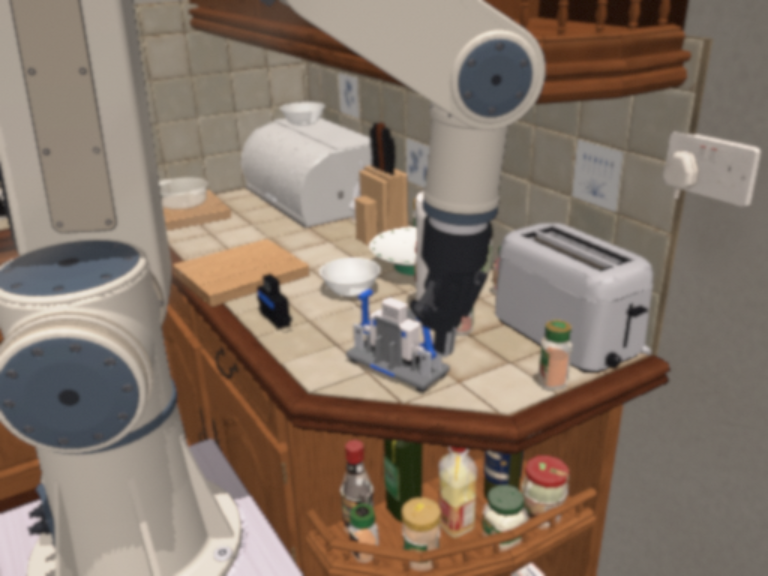

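```bash
python3 -c "
from lv import *
for P,b in [((400,80,360),0.0),((395,200,352),.25),((372,330,350),.5),((380,395,325),.8),((402,402,256),.9)]:
    print(P);delta(P,[np.pi,b,1.882])
" | grep -v '^t '
```

```text
(400, 80, 360)
translation cm [18.43, 7.751, 3.3] rot [0.0001, -0.1018, 0.0001]
(395, 200, 352)
translation cm [29.865, 10.951, 5.273] rot [0.0001, -0.3518, 0.0001]
(372, 330, 350)
translation cm [42.857, 12.744, 6.8] rot [0.0001, -0.6018, 0.0001]
(380, 395, 325)
translation cm [48.515, 15.496, 9.891] rot [0.0001, -0.9018, 0.0001]
(402, 402, 256)
translation cm [47.806, 17.804, 16.755] rot [0.0001, -1.0018, 0.0001]
```

>>> step_arm(
  deltas=[
    {"translation": [5.5,2.2,0.8],"rot": [0,-0.05,0]},
    {"translation": [11,4.6,2.0],"rot": [0,-0.1,0]},
    {"translation": [16.5,7,3.0],"rot": [0,-0.1,0]},
    {"translation": [22,8.8,4.0],"rot": [0,-0.2,0]},
    {"translation": [27.5,10.4,4.9],"rot": [0,-0.32,0]},
    {"translation": [33,11.4,5.6],"rot": [0,-0.44,0]},
    {"translation": [38.5,12.2,6.3],"rot": [0,-0.55,0]},
    {"translation": [42.9,12.8,6.8],"rot": [0,-0.65,0]},
  ],
)

```text
clock: 47.7
eef_pos: [371.2, 333.6, 348.3]
tcp_rot: [-3.14, 0.553, 1.884]
contact_force: [0.2, 0.0, 0.6]
opening: -0.001
```

```bash
python3 -c "
from lv import *
for P,b in [((380,395,325),.8),((402,402,256),.9),(416,365.5,233.7) and ((416,365.5,233.8),.895)]:
    print(P);delta(P,[np.pi,b,1.882])
"
```

```text
(380, 395, 325)
t 47.7 pos [371.2 333.6 348.3] rpy [-3.1398  0.5531  1.8843] q [ 0.88  0.32  1.89 -0.48  1.29  0.79] F [0.17 0.04 0.58] op -0.001
translation cm [5.961, 2.724, -0.946] rot [-0.0004, -0.2469, 0.002]
(402, 402, 256)
t 47.7 pos [371.2 333.6 348.3] rpy [-3.1398  0.5531  1.8843] q [ 0.88  0.32  1.89 -0.48  1.29  0.79] F [0.17 0.04 0.58] op -0.001
translation cm [9.575, 5.043, 4.927] rot [-0.0003, -0.3469, 0.002]
(416, 365.5, 233.8)
t 47.7 pos [371.2 333.6 348.3] rpy [-3.1398  0.5531  1.8843] q [ 0.88  0.32  1.89 -0.48  1.29  0.79] F [0.17 0.04 0.58] op -0.001
translation cm [7.419, 5.257, 8.867] rot [-0.0003, -0.3419, 0.002]
```

>>> step_arm(
  deltas=[
    {"translation": [6.0,2.7,-0.9],"rot": [0,-0.17,0]},
    {"translation": [8.5,4.5,2.0],"rot": [0,-0.32,0]},
    {"translation": [9.6,5.1,4.9],"rot": [0,-0.345,0]},
    {"translation": [9.6,5.1,4.9],"rot": [0,-0.345,0]},
    {"translation": [8.5,5.2,7.0],"rot": [0,-0.343,0]},
    {"translation": [7.6,5.25,8.5],"rot": [0,-0.342,0]},
    {"translation": [7.6,5.25,8.5],"rot": [0,-0.342,0]},
  ],
)

```text
clock: 48.58
eef_pos: [415.7, 364.9, 237.4]
tcp_rot: [-3.14, 0.892, 1.882]
contact_force: [-0.6, 1.4, 0.2]
opening: -0.002
```

```bash
python3 -c "
from lv import *
ft(1,-.07,2);where(1,'B',.9)
for P in [(416.4,365.5,233.5),(416.6,363,232.9),(417.2,361.1,232.9)]: delta(P,[np.pi,.895,1.88])"
```

```text
Ftan 0.18 Frad 0.64 Fx 0.30  sd 0.74 t 48.675
knob loc [  0.4  68.5 125. ] b -0.021 r 71.0
t 48.675 pos [415.7 366.  237.8] rpy [3.1411 0.8909 1.881 ] q [ 0.92  0.63  1.79 -0.71  1.39  0.98] F [ 0.27 -0.51  1.02] op 0.001
translation cm [0.289, 0.055, 0.327] rot [0.0013, -0.0041, 0.0006]
t 48.675 pos [415.7 366.  237.8] rpy [3.1411 0.8909 1.881 ] q [ 0.92  0.63  1.79 -0.71  1.39  0.98] F [ 0.27 -0.51  1.02] op 0.001
translation cm [0.182, -0.002, 0.554] rot [0.0013, -0.0041, 0.0006]
t 48.675 pos [415.7 366.  237.8] rpy [3.1411 0.8909 1.881 ] q [ 0.92  0.63  1.79 -0.71  1.39  0.98] F [ 0.27 -0.51  1.02] op 0.001
translation cm [0.057, -0.003, 0.709] rot [0.0013, -0.0041, 0.0006]
```

>>> step_arm(
  deltas=[
    {"translation": [0.28,0,0.3],"rot": [0,-0.004,0]},
    {"translation": [0.22,0,0.48],"rot": [0,-0.004,0]},
    {"translation": [0.18,0,0.56],"rot": [0,-0.004,0]},
    {"translation": [0.18,0,0.56],"rot": [0,-0.004,0]},
  ],
)

```text
clock: 49.18
eef_pos: [416.3, 363.3, 232.2]
tcp_rot: [-3.142, 0.895, 1.882]
contact_force: [-2.8, 3.3, 2.2]
opening: 0.003
```

```bash
python3 -c "
from lv import *
ft(1,-.07,4);where(1,'B',.9)"
```

```text
Ftan 5.53 Frad 2.00 Fx -1.29  sd 0.58 t 49.375
knob loc [  0.3  65.3 119.9] b -0.072 r 66.1
```

>>> step_arm(
  deltas=[
    {"translation": [-0.06,0,0.09],"rot": [0,0,0]},
    {"translation": [-0.1,0,0.15],"rot": [0,0,0]},
    {"translation": [-0.1,0,0.15],"rot": [0,0,0]},
  ],
)

```text
clock: 49.75
eef_pos: [416.8, 361.7, 232.2]
tcp_rot: [3.141, 0.895, 1.882]
contact_force: [-2.5, 6.3, 2.6]
opening: -0.0
```

```bash
python3 -c "
from lv import *
ft(1,-.1,4);where(1,'B',.9)"
```

```text
Ftan 7.72 Frad 2.45 Fx -1.82  sd 0.68 t 49.95
knob loc [  0.4  63.7 119.8] b -0.096 r 66.1
```

Firm at about 7.5 N on both. Retreat clear and take the last look.

>>> step_arm(
  deltas=[
    {"translation": [0.1,0,-2.5],"rot": [0,0,0]},
    {"translation": [0.1,0,-5],"rot": [0,0,0]},
    {"translation": [-3,-3,-9],"rot": [0,0.15,0]},
    {"translation": [-5,-6,-12],"rot": [0,0.3,0]},
    {"translation": [-5,-8,-13],"rot": [0,0.3,0]},
    {"translation": [-5,-8,-13],"rot": [0,0.3,0]},
    {"translation": [-5,-8,-13],"rot": [0,0.3,0]},
  ],
)

```text
clock: 50.82
eef_pos: [319.6, 403.3, 351.0]
tcp_rot: [-3.14, 0.599, 1.884]
contact_force: [0.5, 0.1, 0.4]
opening: 0.004
```

```bash
python3 snap.py 26 side top wrist;python3 -c "
from lv import *
i,K,T=load('side26.npz'); crop(i,200,150,330,270,4.6,'pics/s26c.png'); i,K,T=load('top26.npz'); crop(i,120,150,320,290,4,'pics/t26c.png')
print(readout.sense())"
```

```text
{'clock': 50.975, 'qpos': array([ 1.0360195 ,  0.36685824,  1.82004655, -0.44076316,  1.39795259,
        0.90050054]), 'qvel': array([-0.00068652, -0.00648461, -0.00174364,  0.00533195,  0.00151498,
       -0.00091896]), 'joint_efforts': array([ 1.84141360e-01, -5.48671675e+01, -2.73137623e+01, -2.03822717e+00,
        2.62245521e+00,  3.36422439e-03]), 'eef_pos': array([319.83733458, 403.27793802, 350.98678761]), 'tcp_rot': array([-3.13927466,  0.59789942,  1.88308384]), 'contact_force': array([0.37646447, 0.60996393, 0.42848287]), 'wrist_torque': array([0.27509646, 0.09034924, 0.0199388 ]), 'opening': 0.00434784185674386}
```

View pics/s26c.png

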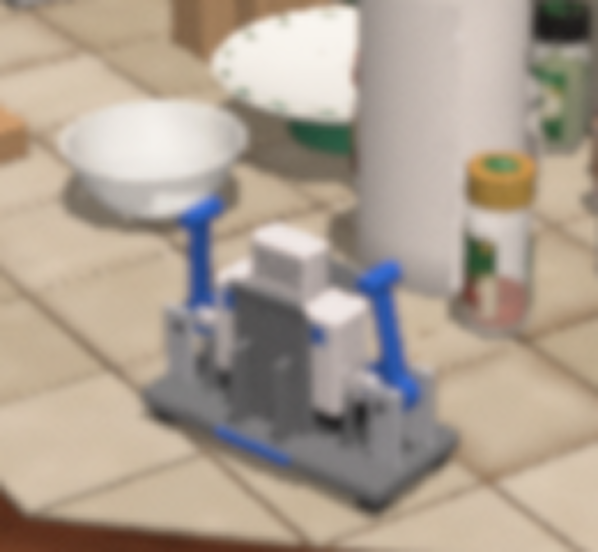

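View pics/t26c.png

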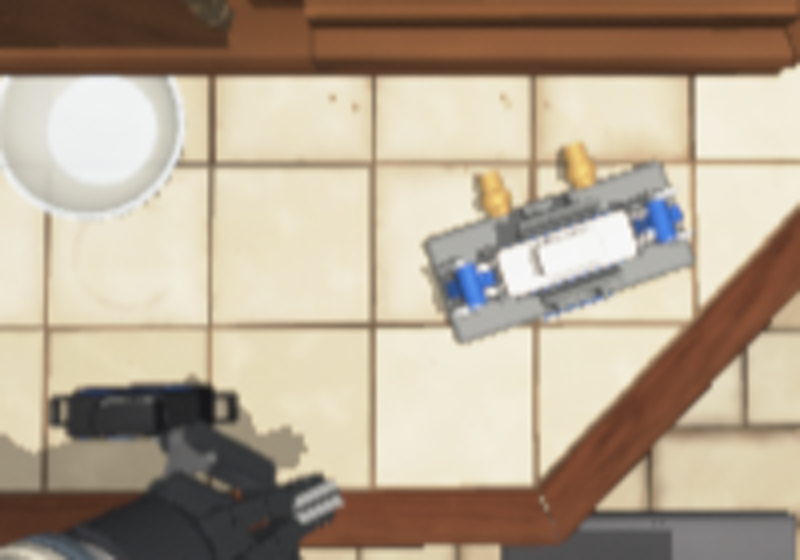

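```bash
python3 -c "
from rig import ticket
print(ticket.sign_off())"
```

```text
the job is handed in; nothing more can be done
None
```

The cassette is in the dock, upright on its packing, with both levers clamped, and I handed the job in at about 51 s of the 72 s.

**Placing:** I first gripped the cassette with the tool straight down. The wrist would then have come within a few mm of the wall cabinet over the dock, so I put the cassette back on the worktop. I gripped it again with the tool leaned 0.3 rad and lowered it between the guide plates. It met the lever toes with its underside about 48 mm above the worktop, and I let go there.

**Clamping:** I swung the left lever in until its handle was nearly upright. I then pressed each lever with the closed fingertips, in steps of 1–2 mm, watching the force:

| Press | Force along the arc |
|---|---|
| Right, first | 6.6 N |
| Left, first | 7.2 N |
| Right, again | 7.75 N |
| Left, again | 7.4 N |
| Right, last | 7.5 N |
| Left, last | 7.7 N |

The noise was about 0.5 N, and no reading reached the 9 N at which an ear is crushed. On the last round each lever resisted at about the same place as before, so neither had slackened further.

**Last checks:** The final pictures show the cassette low and upright, both handles leaning inward, and the bowl and yellow jar undisturbed. The green jar was last seen standing a few seconds earlier, before the last press on the left lever, which is at the other end. The robot touches nothing.

**Disagreement:** The angles I worked out for the two levers differ, about 0.10 rad inward on the left and 0.24 rad on the right. This could be an error of a few mm in where I placed the dock, or the cassette may sit up to about 1.6 mm out of level from ear to ear. I could not tell which from the pictures.

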